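# Set up the cane press for service

### The job

Get the sugar-cane press ready for the first order: first push its strainer drawer fully home until it catches, then take every cane stick from the cutting board and lay it lengthwise on the sloped wire feed rack, each one down in a gap between two wires and pushed down the slope until its end is against the rollers. When all the sticks lie so, throw the drive lever into the feed notch, the one nearest the rollers, and let go. Do not knock over the juice bottle or the honey jar.

Things in the scene. Friction and masses are not known exactly. Their poses are not given: they have to be found in the camera images.
- press: Countertop sugar-cane press, fixed; origin on the counter under its base; y to the feed side, z up. Base x -130..130, y -160..160 (its -y half only from x -95), top z 110 mm. Roller head on the base's +y half (y 15..156, up to z 310) with an amber hood and three cross rollers at its +y face. The -y half is a ledge with the drive lever on it and the strainer drawer below, opening to -x.
- rack: Wire feed rack, fixed to the press, sloping up and out from the rollers at 15 degrees. Origin midway in the nip of top and feed roller; x along the rollers, y outward up the slope, z square to the rack. Eight 6 mm wires run along y from 50 to 190 mm, at x = -94.5 to 94.5 mm every 27 mm, centres at z -10.5 mm; a sheet pan lies 15 mm lower. A sheet leg stands under its outer end.
- rack_seat (a point): Centre that a stick has when it lies in the rack's middle gap, end against the rollers: rack frame x 0, y 125 (seated sticks: 122 to 126), z 0 mm. Other gap centres: x +-27, +-54, +-81 mm. Sticks in adjoining gaps do not fit; with one gap free between (x -81, -27, 27, 81) four fit, with room for fingers. A stick on top of a wire lies 6 mm too high. Sticks do not slide down the slope by themselves.
- hood_edge (a point): Middle of the feed-side top edge of the hood, over the rollers (press x 0, y 125, z 310 mm). It overhangs the nip a little: a stick lowered square to the rack clears it when its centre is 25 mm or more outward of its seat; then slide it down the slope to the rollers.
- strainer (a joint): How far the strainer drawer is open, m: 0 fully home, held there by a ball catch; 0.035 to 0.055 at the start. Steel tray with a 138 x 76 mm front; slides along the press's x, opening to -x. Friction about 1.5 N; the catch resists with about 8 N in the last 15 mm, then snaps it home. Push with up to 20 N.
- strainer_handle (a point): Middle of the drawer's bar handle (bar 90 mm long along the press's y, 10 mm thick, 35 mm in front of the drawer front, 73 mm above the counter). With the drawer home it is at x -142, y -80 mm of the press.
- lever (a joint): Drive lever angle, rad, about the press's x at lever_pivot: positive leans to the press's +y (to the rollers). Three spring-ball notches: -0.4 reverse, 0 stop (upright), 0.4 feed, nearest the rollers; end stops at +-0.52. Let go, it is drawn into the nearest notch; about 6 N at the knob moves it on. Starts in reverse or stop.
- lever_knob (a point): Centre of the black ball knob, 27 mm in diameter, at the lever's end, 105 mm from the pivot. The lever's rod is 10 mm thick.
- lever_pivot (a point): Pivot of the drive lever on the ledge of the press, 140 mm above the counter (press x 30, y -110 mm). A steel quadrant plate with three dark notches stands beside the lever on its +x side, up to 60 mm above the pivot.
- board: Wooden cutting board, 320 (x) x 270 (y) x 10 mm, fixed; origin under its centre. The cane sticks lie on it at the start.
- cane0: Peeled sugar-cane stick, pale yellow-green, eight-sided, 28 mm across the flats, 200 mm long, about 130 g, with two darker node rings; origin at its centre, y along the stick. Lies on the board at the start, roughly along the board's y, side by side 60 mm apart; may be absent.
- cane1: Peeled sugar-cane stick, pale yellow-green, eight-sided, 28 mm across the flats, 200 mm long, about 130 g, with two darker node rings; origin at its centre, y along the stick. Lies on the board at the start, roughly along the board's y, side by side 60 mm apart; may be absent.
- cane2: Peeled sugar-cane stick, pale yellow-green, eight-sided, 28 mm across the flats, 200 mm long, about 130 g, with two darker node rings; origin at its centre, y along the stick. Lies on the board at the start, roughly along the board's y, side by side 60 mm apart; may be absent.
- cane3: Peeled sugar-cane stick, pale yellow-green, eight-sided, 28 mm across the flats, 200 mm long, about 130 g, with two darker node rings; origin at its centre, y along the stick. Lies on the board at the start, roughly along the board's y, side by side 60 mm apart; may be absent.
- juice_a: Green juice bottle, standing on the counter, 60 mm wide, 175 mm tall; origin under its centre. Not part of the job; not to be knocked over.
- honey: Honey jar, standing on the counter, 72 mm wide, 100 mm tall; origin under its centre. Not part of the job; not to be knocked over.

How it is judged:
On the way, in this order (a step that is already met when the one before it is completed fails the run):
1. the strainer drawer is pushed home (value of joint strainer below 0.003 m), for 0.2 s.
2. every cane stick lies in a gap of the feed rack with its end against the rollers, released (z of cane0 in the frame of rack between -0.006 and 0.005 m and y of cane0 in the frame of rack between 0.1 and 0.138 m and x of cane0 in the frame of rack between -0.1 and 0.1 m and angle between the y axis of each of cane0, cane1, cane2, cane3 and the y axis of rack, either way round below 0.12 rad and z of cane1 in the frame of rack between -0.006 and 0.005 m and y of cane1 in the frame of rack between 0.1 and 0.138 m and x of cane1 in the frame of rack between -0.1 and 0.1 m and z of cane2 in the frame of rack between -0.006 and 0.005 m and y of cane2 in the frame of rack between 0.1 and 0.138 m and x of cane2 in the frame of rack between -0.1 and 0.1 m and z of cane3 in the frame of rack between -0.006 and 0.005 m and y of cane3 in the frame of rack between 0.1 and 0.138 m and x of cane3 in the frame of rack between -0.1 and 0.1 m and linear speed of each of cane0, cane1, cane2, cane3 below 0.02 m/s and contact force between the fingers and cane0 below 0.3 N and contact force between the fingers and cane1 below 0.3 N and contact force between the fingers and cane2 below 0.3 N and contact force between the fingers and cane3 below 0.3 N), for 0.3 s.
3. the drive lever is in the feed notch (value of joint lever between 0.32 and 0.48 rad), for 0.3 s.
At the end, for the whole second after the job is handed in: Drawer within 3 mm of home; every cane present at rest in a gap between two rack wires (axis within 5 mm of seated height and 0.12 rad of the rack's direction), its end within about 15 mm of the rollers; lever within 0.08 rad of the feed notch (0.4 rad) (all of step 3 and value of joint strainer below 0.003 m and z of cane0 in the frame of rack between -0.006 and 0.005 m and y of cane0 in the frame of rack between 0.1 and 0.138 m and x of cane0 in the frame of rack between -0.1 and 0.1 m and angle between the y axis of each of cane0, cane1, cane2, cane3 and the y axis of rack, either way round below 0.12 rad and z of cane1 in the frame of rack between -0.006 and 0.005 m and y of cane1 in the frame of rack between 0.1 and 0.138 m and x of cane1 in the frame of rack between -0.1 and 0.1 m and z of cane2 in the frame of rack between -0.006 and 0.005 m and y of cane2 in the frame of rack between 0.1 and 0.138 m and x of cane2 in the frame of rack between -0.1 and 0.1 m and z of cane3 in the frame of rack between -0.006 and 0.005 m and y of cane3 in the frame of rack between 0.1 and 0.138 m and x of cane3 in the frame of rack between -0.1 and 0.1 m and linear speed of each of cane0, cane1, cane2, cane3 below 0.02 m/s and velocity of joint lever below 0.05 rad/s); the robot touches nothing.
It fails at once if green juice bottle knocked over (angle between juice_a's own z axis and vertical above 0.7 rad).
It fails at once if honey jar knocked over (angle between honey's own z axis and vertical above 0.7 rad).
Of cane0, cane1, cane2, cane3 only 3 to 4 are there at a start; the rules pass over those that are not, and their reading is None.
At some moment in a run one of cane0, cane1, cane2, cane3 may be knocked a few centimetres aside while the robot is not near it.
Once in a run the grip may slacken for a moment while it holds something.
It also fails if it takes over 210 s, if anything falls off the work surface, if the arm or the gripper's body presses on something with over 40 N, if the wrist force passes 120 N, or if a joint passes its speed limit or range.

### The arm

A 6-joint arm with a two-finger parallel gripper is mounted at the origin on the work surface. World frame = base frame: x ahead of the robot, y to its left, z up, the work surface at z = 0. Lengths are in m, angles in rad, forces in N, time in s.
With the tool pointing down it reaches from about 0.35 to 0.975 m from the base axis. Payload 7.1 kg.
Tool frame: the origin (TCP) lies midway between the tips of the shut fingers; the grasp point (between the pads) lies 19 mm behind it; z points along the fingers, y is the line along which they close (so a half turn about z gives the same grasp; the last joint's range is limited). The gripper opens to 88 mm and grips with 3 to 60 N. Pads are 20 mm wide; open, the fingers measure 115 mm over their backs; the gripper's body (75 mm by 178 mm) begins 61 mm behind the grasp point.
Start: joints at [-1.228, 0.423, 1.63, -0, 1.089, -0.019], TCP at [0.221, -0.585, 0.223] pointing down, gripper open.
Joint ranges: [-3, 3], [-0.9, 2.11], [0.09, 2.58], [-1.31, 4.45], [0.11, 2.69], [-2.54, 2.54]. Speed limits (rad/s): [2.39, 2.39, 3.01, 3.14, 3.14, 3.14].

### API

Orientations are given as a 3x3 rotation matrix whose columns are the frame's x, y, z axes.
In Python, from station import * gives the robot as it stands.
- The arm moves only by the tool jog_arm, never from a script. Its arguments are lists of equal length, an entry for each row: "delta_pos": the shift along the tool's x, y, z in mm, a list of three; "twist": the turn, a rotation vector about the tool's x, y, z in rad, a list of three; "gripper": the finger opening in mm, from 0 to 87.8. A call has 1 to 5 rows; each row is the pose to reach, as a shift and turn from the pose commanded when the call began, along the tool's axes at that moment; what a row does not reach only later rows make up. A row lasts 1/10 s, in which the tool goes at most 50 mm and 8.59 degrees, less where a joint would pass 70% of its speed; a pose out of reach is approached as far as the arm can. A call with a gripper value outside its range is refused whole. The fingers move at their own pace and stop on an object; "newtons" is the grip in N (left out, the last holds). Time passes only in rows, so rows that repeat a pose let the fingers close. It gives the time, the measured TCP pose, the force, the opening and the grip force at its end, in the units of the state.
- read_state(): the state, without advancing time (a new reading comes with each control period).
- snapshot(name): name is "scene" or "top" or "wrist"; returns the picture (480x640x3 uint8, red, green, blue); there is no depth.
- calibration(name): a dict with "K" (3x3 intrinsics, pixels), "k1" (the pictures are not rectified: a ray, as slopes to the right and down, at radius r is drawn at 1 + k1 r^2 times it, then the intrinsics apply), "extrinsics" (4x4, takes a point from world to camera coordinates). Camera axes: x right, y down, z forward; pixel columns grow to the right and rows downward; lengths in m; the calibration is good to about 2 mm. A picture is of the moment at which its call begins: read the wrist's pose just before it. calibration takes no time and is no camera call; for the wrist camera it gives the pose at the moment of the call.
- sign_off(): hands the job in; it is judged then, once.
The state is a dict: "time_s": time; "joints": joint angles; "joint_velocities": joint speeds; "joint_efforts": joint torques, N m; "ee_pos": TCP position; "ee_rot": TCP orientation; "ft_force": force on the tool from outside, world axes, zero at the start; "moment": the same for the moment, N m; "finger_gap": opening from 0.0 (shut) to 1.0 (fully open); "gripper_force": force on a finger pad.
Only numpy, scipy, OpenCV 4.12 (cv2) and the standard library are available. Lean on these libraries where they do the work, as an engineer would, in place of code of your own. Each camera call takes 0.05 s, during which the arm holds its last target. There are 200 camera calls.

## Working session

There is one attempt and no reset: what is moved stays moved. The work goes in short steps, Python scripts to look and compute and a tool call to move; the robot and the scene stay as the last step left them, time stands still between calls to the robot, and variables do not carry over. Pictures are saved under pics/ and viewed, at most 14 in all, crops included, and the job is handed in when it is done.

Besides the shell and the picture viewer there is one more tool, called after "Request:" as name(argument=value, ...) on one line, values as JSON. jog_arm: Moves the arm, as the interface text tells. Its arguments: {"type":"object","properties":{"delta_pos":{"type":"array","items":{"type":"array","items":{"type":"number"}}},"twist":{"type":"array","items":{"type":"array","items":{"type":"number"}}},"gripper":{"type":"array","items":{"type":"number"}},"newtons":{"type":"number"}},"required":["delta_pos","twist","gripper"]}

```bash
mkdir -p pics; ls; cat > h.py <<'E'
from station import *
import numpy as np, cv2
def cam(n): 
    c=calibration(n); return np.array(c["K"]),c["k1"],np.array(c["extrinsics"])
def snap(n,f=None):
    c=cam(n); im=np.array(snapshot(n))
    if f: cv2.imwrite("pics/"+f,im[:,:,::-1])
    return im,c
def proj(P,c):
    K,k1,E=c; p=E[:3,:3]@np.asarray(P,float)+E[:3,3]; s=p[:2]/p[2]; s=s*(1+k1*(s@s)); return K[:2,:2]@s+K[:2,2]
def ray(uv,c):
    K,k1,E=c; d=np.linalg.solve(K[:2,:2],np.asarray(uv,float)-K[:2,2]); s=d.copy()
    for _ in range(20): s=d/(1+k1*(s@s))
    R=E[:3,:3]; return -R.T@E[:3,3], R.T@np.array([s[0],s[1],1.])
def onz(uv,z,c):
    o,d=ray(uv,c); return o+d*(z-o[2])/d[2]
def tri(u1,c1,u2,c2):
    o1,d1=ray(u1,c1);o2,d2=ray(u2,c2)
    A=np.stack([d1,-d2],1);t=np.linalg.lstsq(A,o2-o1,rcond=None)[0]
    a=o1+d1*t[0];b=o2+d2*t[1];return (a+b)/2,np.linalg.norm(a-b)
E
python3 - <<'E'
from h import *
for n in ["scene","top","wrist"]:
    im,c=snap(n,n+"0.png"); print(n,-c[2][:3,:3].T@c[2][:3,3],c[2][2,:3],c[0][0,0],c[1])
s=read_state();print(s["time_s"],s["ee_pos"],s["ee_rot"])
E
```

```text
pics
scene [1.52111747 0.11261625 0.80596117] [-0.8402633  -0.07783382 -0.53656266] 444.9096704955528 0.03851571772826586
top [0.32658931 0.01843943 1.59068236] [ 0.18095264  0.01833011 -0.98332098] 622.3215581002881 -0.15842063505764553
wrist [ 0.29448923 -0.55689872  0.38485506] [-0.26429177 -0.10026377 -0.95921689] 345.3656304784099 0.022298477692925544
0.15 [ 0.22110688 -0.58414122  0.22207702] [[ 9.35267091e-01  3.53942542e-01 -3.81123257e-04]
 [ 3.53942745e-01 -9.35266428e-01  1.11471030e-03]
 [ 3.80916094e-05 -1.17744767e-03 -9.99999306e-01]]
```

View pics/top0.png

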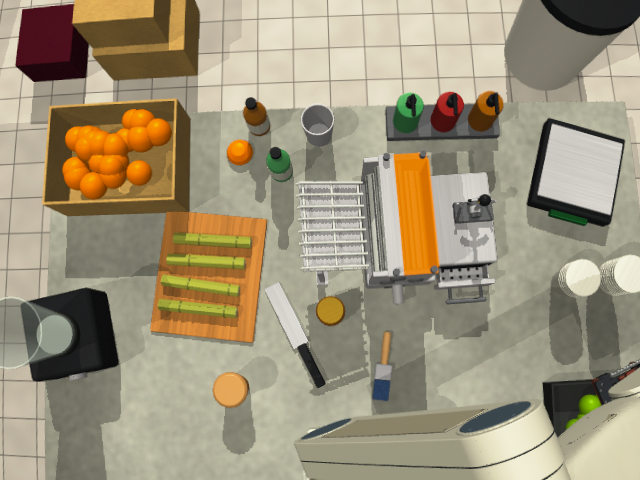

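View pics/scene0.png

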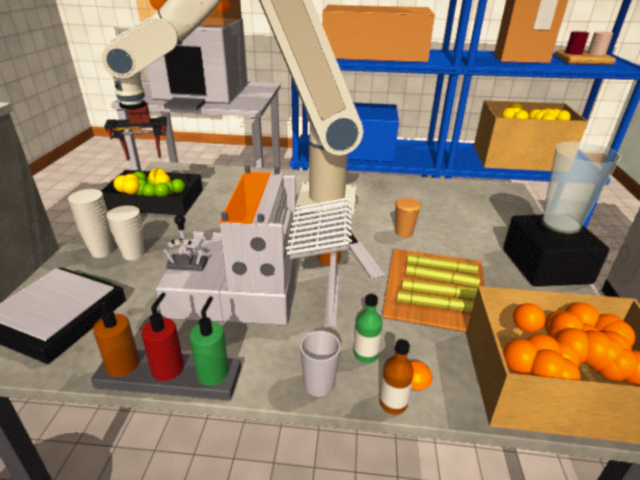

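The top view shows four canes on the board at pixels (212,241), (205,262), (200,286) and (198,309). The rack is at (332,225), the amber hood at (415,212), the knob at (485,200) and the drawer handle at (465,297). The honey jar is at (330,310) and the green bottle at (279,163). The scene view agrees: knob (180,222), rack (320,228), bottle (368,330).

```bash
python3 - <<'E'
from h import *
im=cv2.imread("pics/top0.png");c=cam("top")
cv2.imwrite("pics/cropA.png",cv2.resize(im[140:310,290:500],None,fx=3.5,fy=3.5,interpolation=cv2.INTER_CUBIC))
im2=cv2.imread("pics/scene0.png")
cv2.imwrite("pics/cropB.png",cv2.resize(im2[160:330,150:370],None,fx=3.5,fy=3.5,interpolation=cv2.INTER_CUBIC))
hsv=cv2.cvtColor(im,cv2.COLOR_BGR2HSV)
m=cv2.inRange(hsv,(24,90,60),(45,255,255));m[:220]=0 if 0 else m[:220]
m=cv2.morphologyEx(m,cv2.MORPH_CLOSE,np.ones((3,7)))
for ct in cv2.findContours(m,cv2.RETR_EXTERNAL,cv2.CHAIN_APPROX_NONE)[0]:
    if cv2.contourArea(ct)>300:
        r=cv2.minAreaRect(ct);b=cv2.boxPoints(r)
        P=[onz(p,0.024,c) for p in b]
        e=sorted([(np.linalg.norm(P[i]-P[(i+1)%4]),i) for i in range(4)])
        i=e[-1][1];d=P[(i+1)%4]-P[i]
        print(np.round(r[0],1),"ctr",np.round(onz(r[0],0.024,c),4),"len",np.round([x[0] for x in e],3),"ang from y",np.round(np.degrees(np.arctan2(-d[0]*np.sign(d[1]),abs(d[1]))),1))
for n,uv,z in [("honey",(330,308),.1),("juice",(278,157),.175),("boardTL",(167,212),.01),("boardTR",(266,218),.01),("boardBR",(253,342),.01),("BL",(152,332),.01)]: print(n,onz(uv,z,c))
E
```

```text
[579.  409.4] ctr [ 0.1254 -0.5759  0.024 ] len [0.045 0.045 0.117 0.117] ang from y 29.1
[197. 308.] ctr [0.412  0.3792 0.024 ] len [0.028 0.028 0.204 0.204] ang from y -6.9
[199.6 285. ] ctr [0.4702 0.3725 0.024 ] len [0.028 0.029 0.204 0.205] ang from y -9.6
[205.1 260.7] ctr [0.5323 0.3585 0.024 ] len [0.029 0.03  0.204 0.205] ang from y -4.7
[211.6 239.9] ctr [0.5859 0.3419 0.024 ] len [0.028 0.029 0.203 0.204] ang from y -5.2
honey [0.40017349 0.04092163 0.1       ]
juice [0.75530361 0.15302541 0.175     ]
boardTL [0.66623645 0.46487653 0.01      ]
boardTR [0.64159257 0.20195319 0.01      ]
boardBR [0.3239537  0.23889211 0.01      ]
BL [0.35332058 0.50031001 0.01      ]
```

View pics/cropA.png

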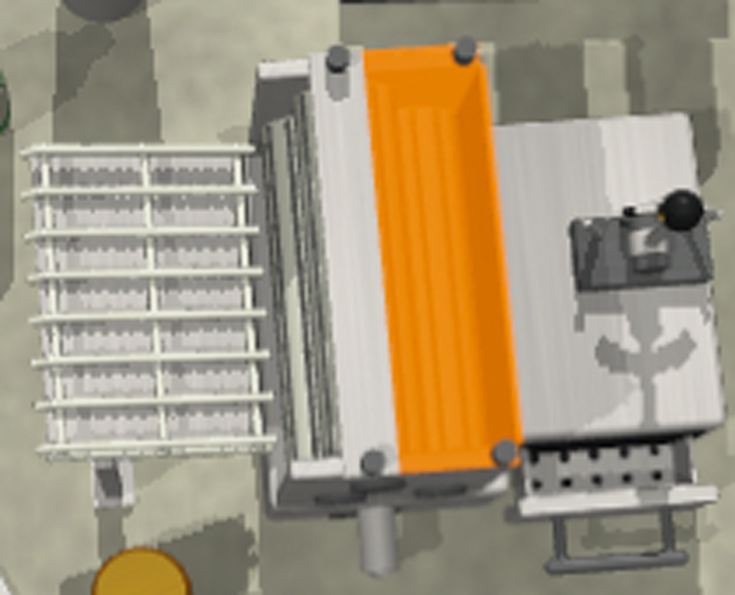

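View pics/cropB.png

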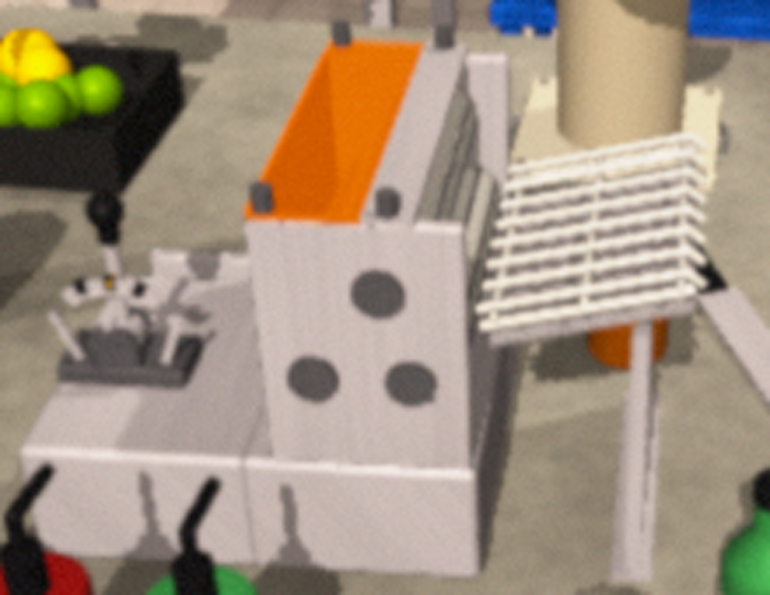

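The crops show eight wires. In the top crop the outer ends run from (25,152) to (40,450) and the inner ends from (255,150) to (272,440). The lever leans away from the rollers, so it is in reverse. I'll triangulate the rack corners, the knob and the hood edge.

```bash
cat > m.py <<'E'
from h import *
ct=cam("top");cs=cam("scene")
A=lambda u,v:np.array([290+(u+.5)/3.5-.5,140+(v+.5)/3.5-.5])
B=lambda u,v:np.array([150+(u+.5)/3.5-.5,160+(v+.5)/3.5-.5])
pts={"w+out":(A(25,152),B(700,300)),"w+in":(A(253,150),B(484,326)),"w-out":(A(40,450),B(698,142)),"w-in":(A(274,441),B(513,178)),
"hood+":(A(312,58),B(466,222)),"hood-":(A(346,472),B(466,48)),"knob":(A(682,210),B(105,212)),"baseNE":(A(688,115),B(25,452))}
T={}
for k,(a,b) in pts.items(): T[k],g=tri(a,ct,b,cs); print(k,np.round(T[k],4),"gap",round(g,4))
for uv in [(548,567),(687,558)]: print("handle",onz(A(*uv),.073,ct))
d=T["w+out"]-T["w-out"];print("width out",np.linalg.norm(d),"yaw",np.degrees(np.arctan2(d[1],d[0])))
d=T["w+in"]-T["w-in"];print("width in",np.linalg.norm(d),"yaw",np.degrees(np.arctan2(d[1],d[0])))
for s in "+-":
    d=T["w%sout"%s]-T["w%sin"%s];print("len",np.linalg.norm(d),"slope",np.degrees(np.arctan2(d[2],np.hypot(d[0],d[1]))),"yaw",np.degrees(np.arctan2(-d[0],d[1])))
d=T["hood+"]-T["hood-"];print("hood",np.linalg.norm(d),np.degrees(np.arctan2(d[1],d[0])))
E
python3 m.py
```

```text
w+out [0.6734 0.1056 0.2394] gap 0.0005
w+in [ 0.6774 -0.0393  0.2087] gap 0.0051
w-out [0.4802 0.0968 0.253 ] gap 0.0039
w-in [ 0.4857 -0.0465  0.2141] gap 0.0024
hood+ [ 0.7069 -0.0587  0.3077] gap 0.0346
hood- [ 0.4553 -0.0849  0.3069] gap 0.0004
knob [ 0.6217 -0.3125  0.2425] gap 0.0002
baseNE [ 0.7203 -0.3548  0.1039] gap 0.0032
handle [ 0.40773728 -0.24199744  0.073     ]
handle [ 0.41032774 -0.34029667  0.073     ]
width out 0.19394738714319842 yaw 2.6004841916209225
width in 0.1919606602133162 yaw 2.1667361021353884
len 0.1481334317239023 slope 11.986625938727904 yaw 1.5725044615465424
len 0.148597698945879 slope 15.1530138239576 yaw 2.199659435863184
hood 0.25296714212864496 5.958739854371029
```

```bash
cat >> h.py <<'E'
from scipy.spatial.transform import Rotation as Ro
def orient(head,tilt=0):
    # tool x horizontal heading (deg), then pitched up by tilt deg; z down
    h,t=np.radians(head),np.radians(tilt)
    x=np.array([np.cos(h)*np.cos(t),np.sin(h)*np.cos(t),np.sin(t)])
    y=np.array([np.sin(h),-np.cos(h),0]); return np.stack([x,y,np.cross(x,y)],1)
def plan(*wps,start=None):
    s=read_state() if start is None else start
    p,R=np.array(s["ee_pos"]),np.array(s["ee_rot"])
    for q,Rt in wps:
        q=np.array(q,float); d=np.linalg.norm(q-p); rv=Ro.from_matrix(R.T@Rt).as_rotvec()
        n=max(1,int(np.ceil(max(d/.245,np.linalg.norm(rv)/.74)))); p0,R0=p,R
        for i in range(1,n+1):
            pt=p0+(q-p0)*i/n; Rg=R0@Ro.from_rotvec(rv*i/n).as_matrix()
            dp=np.round(R.T@(pt-p)*1000,0); tw=np.round(Ro.from_matrix(R.T@Rg).as_rotvec(),2)
            p=p+R@dp/1000; R=R@Ro.from_rotvec(tw).as_matrix()
            print("call",dp.tolist(),tw.tolist(),"->",np.round(p,3))
def st():
    s=read_state();R=np.array(s["ee_rot"]);print("t",s["time_s"],"p",np.round(s["ee_pos"],4),"head",np.round(np.degrees(np.arctan2(R[1,0],R[0,0])),1),"pitch",np.round(np.degrees(np.arcsin(R[2,0])),1),"F",np.round(s["ft_force"],1),"gap",round(s["finger_gap"],3),"gf",s["gripper_force"],"j",np.round(s["joints"],2))
E
python3 - <<'E'
from h import *
R=orient(92)
plan(([.36,-.29,.2],R),([.36,-.29,.062],R))
E
```

```text
call [117.0, -113.0, 11.0] [-0.0, -0.0, -0.62] -> [ 0.291 -0.437  0.211]
call [161.0, -24.0, 11.0] [-0.0, -0.0, -0.62] -> [ 0.36 -0.29  0.2 ]
call [-0.0, 0.0, 138.0] [-0.0, -0.0, -0.0] -> [ 0.36  -0.29   0.062]
```

Request:
jog_arm(delta_pos=[[117, -113, 11], [117, -113, 11], [117, -113, 11], [117, -113, 11], [117, -113, 11]], twist=[[0, 0, -0.62], [0, 0, -0.62], [0, 0, -0.62], [0, 0, -0.62], [0, 0, -0.62]], gripper=[0, 0, 0, 0, 0])

```text
time_s: 0.65
ee_pos: [0.2912, -0.4354, 0.2115]
ee_rot: [[0.551, 0.834, -0.001], [0.834, -0.551, 0.001], [0.001, -0.001, -1.0]]
ft_force: [-0.3, 0.2, 0.2]
finger_gap: 0.583
gripper_force: 0.0
```

Request:
jog_arm(delta_pos=[[161, -24, 11], [161, -24, 11], [161, -24, 11], [161, -24, 11], [161, -24, 11]], twist=[[0, 0, -0.62], [0, 0, -0.62], [0, 0, -0.62], [0, 0, -0.62], [0, 0, -0.62]], gripper=[0, 0, 0, 0, 0])

```text
time_s: 1.15
ee_pos: [0.3608, -0.2897, 0.2007]
ee_rot: [[-0.033, 0.999, 0.0], [0.999, 0.033, -0.0], [-0.0, 0.0, -1.0]]
ft_force: [-0.4, -0.9, 0.6]
finger_gap: 0.13
gripper_force: 0.0
```

```bash
python3 - <<'E'
from h import *
st()
im,c=snap("wrist","w1.png")
print(proj([.409,-.291,.073],c),proj([.445,-.291,.073],c))
E
```

```text
t 1.15 p [ 0.3608 -0.2897  0.2007] head 91.9 pitch -0.0 F [-0.4 -0.9  0.6] gap 0.13 gf 0.0 j [-0.7   0.22  2.   -0.    0.93 -0.73]
[370.79747441 232.53760436] [412.03763676 233.81122655]
```

View pics/w1.png

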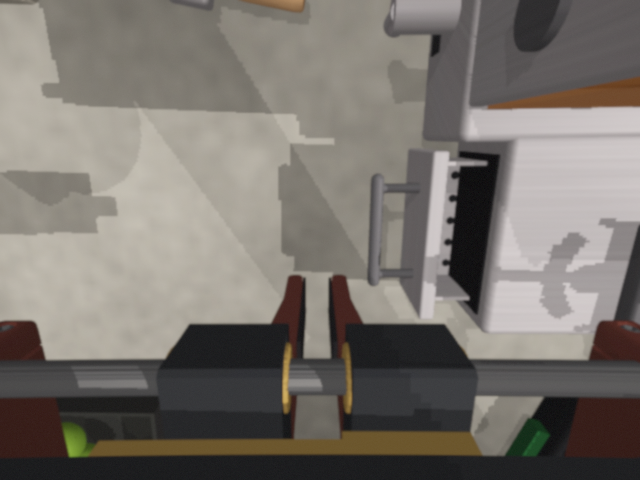

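The handle bar runs from (376,178) to (376,282), close to the predicted (371,232). I'll lower the closed fingers and push along +x.

Request:
jog_arm(delta_pos=[[0, 0, 50], [0, 0, 100], [0, 0, 139], [0, 20, 139], [0, 25, 139]], twist=[[0, 0, 0], [0, 0, 0], [0, 0, 0], [0, 0, 0], [0, 0, 0]], gripper=[0, 0, 0, 0, 0])

```text
time_s: 1.7
ee_pos: [0.3857, -0.2915, 0.0605]
ee_rot: [[-0.025, 1.0, -0.0], [1.0, 0.025, 0.0], [0.0, -0.0, -1.0]]
ft_force: [0.3, -0.3, -0.0]
finger_gap: 0.004
gripper_force: 0.0
```

Request:
jog_arm(delta_pos=[[0, 8, 0], [0, 16, 0], [0, 24, 0], [0, 32, 0], [0, 38, 0]], twist=[[0, 0, 0], [0, 0, 0], [0, 0, 0], [0, 0, 0], [0, 0, 0]], gripper=[0, 0, 0, 0, 0])

```text
time_s: 2.2
ee_pos: [0.424, -0.2885, 0.0622]
ee_rot: [[-0.031, 1.0, 0.001], [1.0, 0.031, -0.001], [-0.001, 0.001, -1.0]]
ft_force: [-5.4, -2.4, 3.4]
finger_gap: 0.003
gripper_force: 3.3
```

Request:
jog_arm(delta_pos=[[0, 2, 0], [0, 4, 0], [0, 6, 0], [0, 6, 0]], twist=[[0, 0, 0], [0, 0, 0], [0, 0, 0], [0, 0, 0]], gripper=[0, 0, 0, 0])

```text
time_s: 2.6
ee_pos: [0.4289, -0.2878, 0.0619]
ee_rot: [[-0.031, 1.0, -0.001], [1.0, 0.031, 0.0], [0.0, -0.001, -1.0]]
ft_force: [-1.4, 0.7, 1.3]
finger_gap: 0.005
gripper_force: 0.9
```

Request:
jog_arm(delta_pos=[[0, 2, 0], [0, 4, 0], [0, 6, 0], [0, 6, 0]], twist=[[0, 0, 0], [0, 0, 0], [0, 0, 0], [0, 0, 0]], gripper=[0, 0, 0, 0])

```text
time_s: 3.0
ee_pos: [0.4353, -0.2877, 0.0616]
ee_rot: [[-0.031, 1.0, -0.0], [1.0, 0.031, 0.0], [0.0, -0.0, -1.0]]
ft_force: [-2.9, 0.7, 1.9]
finger_gap: 0.009
gripper_force: 1.2
```

Request:
jog_arm(delta_pos=[[0, 2, 0], [0, 4, 0], [0, 6, 0], [0, 6, 0]], twist=[[0, 0, 0], [0, 0, 0], [0, 0, 0], [0, 0, 0]], gripper=[0, 0, 0, 0])

```text
time_s: 3.4
ee_pos: [0.4356, -0.2874, 0.0615]
ee_rot: [[-0.033, 0.999, -0.01], [0.999, 0.033, 0.002], [0.003, -0.01, -1.0]]
ft_force: [-26.6, -8.3, 18.1]
finger_gap: 0.005
gripper_force: 13.6
```

```bash
python3 - <<'E'
from h import *
st()
im,c=snap("top","t2.png")
cv2.imwrite("pics/t2c.png",cv2.resize(cv2.imread("pics/t2.png")[140:400,130:540],None,fx=1.9,fy=1.9,interpolation=cv2.INTER_CUBIC))
E
```

```text
t 3.4 p [ 0.4356 -0.2874  0.0615] head 91.9 pitch 0.1 F [-26.6  -8.3  18.1] gap 0.005 gf 13.566890358924866 j [-0.6   0.53  1.94 -0.01  0.68 -0.63]
```

View pics/t2c.png

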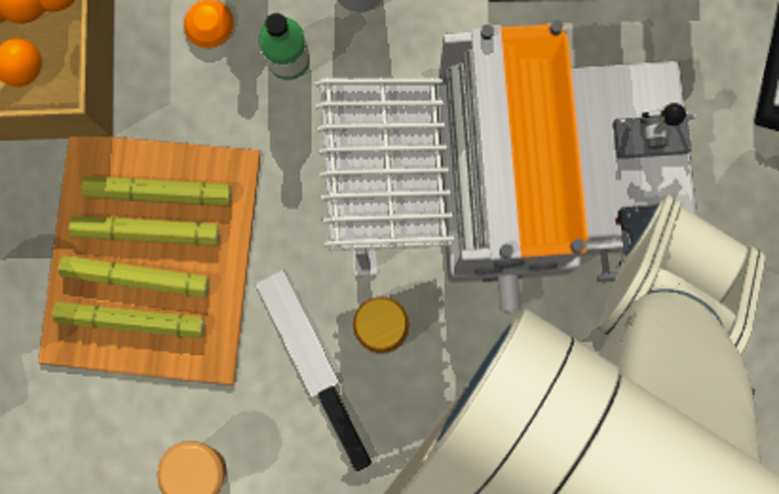

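The last push met a hard stop at x = 0.4356 with 27 N, so the drawer is home. I'll back off, rise and look at the rack from close by.

```bash
python3 - <<'E'
from h import *
R=orient(92)
plan(([.39,-.288,.07],R),([.40,-.288,.36],R),([.58,.0,.38],R))
E
```

```text
call [1.0, -46.0, -8.0] [-0.01, -0.0, -0.0] -> [ 0.39  -0.288  0.07 ]
call [0.0, 5.0, -145.0] [0.0, -0.0, -0.0] -> [ 0.395 -0.288  0.215]
call [0.0, 5.0, -145.0] [0.0, -0.0, -0.0] -> [ 0.4   -0.288  0.36 ]
call [141.0, 95.0, -10.0] [0.0, -0.0, -0.0] -> [ 0.49  -0.144  0.37 ]
call [141.0, 95.0, -9.0] [0.0, -0.0, -0.0] -> [ 0.58 -0.    0.38]
```

Request:
jog_arm(delta_pos=[[0, -50, 0], [0, -52, -50], [0, -52, -100], [0, -52, -150], [0, -52, -200]], twist=[[0, 0, 0], [0, 0, 0], [0, 0, 0], [0, 0, 0], [0, 0, 0]], gripper=[0, 0, 0, 0, 0])

```text
time_s: 3.95
ee_pos: [0.3896, -0.2895, 0.2641]
ee_rot: [[-0.031, 1.0, 0.002], [1.0, 0.031, -0.001], [-0.001, 0.002, -1.0]]
ft_force: [0.4, -0.4, -0.4]
finger_gap: 0.007
gripper_force: 0.0
```

Request:
jog_arm(delta_pos=[[0, 0, -50], [0, 0, -100], [40, 30, -110], [80, 60, -115], [110, 90, -115]], twist=[[0, 0, 0], [0, 0, 0], [0, 0, 0], [0, 0, 0], [0, 0, 0]], gripper=[50, 50, 50, 50, 50])

```text
time_s: 4.45
ee_pos: [0.4775, -0.1752, 0.3787]
ee_rot: [[-0.03, 1.0, 0.005], [1.0, 0.03, -0.001], [-0.001, 0.005, -1.0]]
ft_force: [0.4, -0.8, -0.0]
finger_gap: 0.422
gripper_force: 0.0
```

Request:
jog_arm(delta_pos=[[170, 100, 0], [170, 100, 0], [170, 100, 0], [170, 100, 0], [170, 100, 0]], twist=[[0, 0, 0], [0, 0, 0], [0, 0, 0], [0, 0, 0], [0, 0, 0]], gripper=[50, 50, 50, 50, 50])

```text
time_s: 4.95
ee_pos: [0.573, 0.0012, 0.3765]
ee_rot: [[-0.036, 0.999, 0.002], [0.999, 0.036, 0.002], [0.002, 0.002, -1.0]]
ft_force: [-1.0, 0.1, -1.0]
finger_gap: 0.569
gripper_force: 0.0
```

```bash
python3 - <<'E'
from h import *
st()
im,c=snap("wrist","w3.png"); np.save("w3c.npy",np.array([0]));import pickle;pickle.dump(c,open("w3.pkl","wb"))
for P in [[.675,.105,.246],[.678,-.04,.212],[.480,.097,.246],[.486,-.046,.212]]: print(np.round(proj(P,c),0))
E
```

```text
t 4.95 p [0.573  0.0012 0.3765] head 92.1 pitch 0.1 F [-1.   0.1 -1. ] gap 0.569 gf 0.0 j [-0.02  0.2   1.58  0.    1.36 -0.06]
[449. 107.]
[418. 263.]
[202. 108.]
[227. 263.]
```

View pics/w3.png

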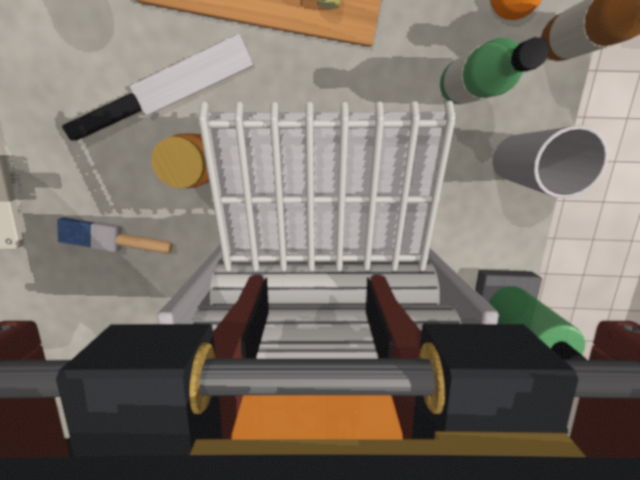

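The wrist view shows the outer wire ends at (204,104) and (450,103), and the inner ends at (227,269) and (427,269). I'll triangulate these against the top view and fit the rack frame.

```bash
cat > r.py <<'E'
from h import *
import pickle,sys
sys.stdout=open("/dev/null","w")
from m import pts
sys.stdout=sys.__stdout__
c=pickle.load(open("w3.pkl","rb"));ct=cam("top");cs=cam("scene")
W={"w+out":(450,103),"w+in":(427,269),"w-out":(204,104),"w-in":(227,269)}
L={"w+out":(94.5,190,-10.5),"w+in":(94.5,50,-10.5),"w-out":(-94.5,190,-10.5),"w-in":(-94.5,50,-10.5)}
def fit(T):
    a=np.array([L[k] for k in T])/1000;b=np.array([T[k] for k in T])
    yaw=np.mean([np.arctan2(*(T["w+"+e]-T["w-"+e])[[1,0]]) for e in("out","in")])
    h,t=yaw,np.radians(15)
    x=np.array([np.cos(h),np.sin(h),0]);y=np.array([-np.sin(h)*np.cos(t),np.cos(h)*np.cos(t),np.sin(t)]);R=np.stack([x,y,np.cross(x,y)],1)
    o=(b-a@R.T).mean(0);print("yaw",np.degrees(yaw),"origin",o,"res mm",np.round((b-a@R.T-o)*1000,1).tolist())
for nm,f in [("wrist-top",lambda k:tri(W[k],c,pts[k][0],ct)),("wrist-scene",lambda k:tri(W[k],c,pts[k][1],cs)),("top-scene",lambda k:tri(pts[k][0],ct,pts[k][1],cs))]:
    T={k:f(k)[0] for k in W};print(nm,{k:round(f(k)[1]*1000,1) for k in W});fit(T)
E
python3 r.py
```

```text
wrist-top {'w+out': np.float64(1.3), 'w+in': np.float64(8.9), 'w-out': np.float64(0.8), 'w-in': np.float64(3.1)}
yaw 1.8510370566713408 origin [ 0.57995165 -0.09000433  0.22492392] res mm [[-7.8, 3.6, 24.9], [3.8, -3.6, 2.9], [1.6, 6.6, -19.5], [2.4, -6.5, -8.3]]
wrist-scene {'w+out': np.float64(2.2), 'w+in': np.float64(8.9), 'w-out': np.float64(4.3), 'w-in': np.float64(6.1)}
yaw 2.689818472022414 origin [ 0.5892453  -0.08926196  0.21163994] res mm [[2.2, 5.7, -8.6], [4.7, -5.4, 2.0], [-1.5, 4.8, 4.8], [-5.4, -5.1, 1.8]]
top-scene {'w+out': np.float64(0.5), 'w+in': np.float64(5.1), 'w-out': np.float64(3.9), 'w-in': np.float64(2.4)}
yaw 2.3836101468781554 origin [ 0.58409414 -0.08936128  0.20788746] res mm [[2.7, 4.9, -7.5], [1.0, -4.8, -2.0], [-1.8, 4.0, 6.1], [-1.9, -4.2, 3.5]]
```

```bash
cat >> h.py <<'E'
RO=np.array([.585,-.089,.209]);RY=2.3
def RR():
    R=orient(90+RY,15); # tool x = rack y, tool y = rack x, tool z = -rack z
    return R
def rk(x,y,z,dz=5):  # TCP position for stick centre at rack (x,y,z) mm, TCP dz mm below stick centre
    R=RR(); return RO+(R@np.array([y,x,-(z-dz)]))/1000
def inrack(P):
    d=RR().T@(np.asarray(P)-RO)*1000; return np.round([d[1],d[0],-d[2]],1)
def canes(n="t.png"):
    im,c=snap("top",n); hsv=cv2.cvtColor(im,cv2.COLOR_RGB2HSV)
    m=cv2.inRange(hsv,(24,90,60),(45,255,255)); m[:, 290:]=0
    m=cv2.morphologyEx(m,cv2.MORPH_CLOSE,np.ones((3,7))); out=[]
    for ct in cv2.findContours(m,cv2.RETR_EXTERNAL,cv2.CHAIN_APPROX_NONE)[0]:
        if cv2.contourArea(ct)<200: continue
        r=cv2.minAreaRect(ct);P=[onz(p,.024,c) for p in cv2.boxPoints(r)]
        e=[np.linalg.norm(P[i]-P[i-1]) for i in range(4)];i=int(np.argmax(e));d=P[i]-P[i-1]
        h=np.degrees(np.arctan2(d[1],d[0]))%180; q=onz(r[0],.024,c)
        out.append((q[0],q[1],h)); print("cane",np.round(q[:2],4),"head",round(h,1),"L,W",round(max(e),3),round(min(e),3))
    return sorted(out,reverse=True)
def pick(x,y,h,start=None): plan(([x,y,.13],orient(h)),([x,y,.019],orient(h)),start=start)
def place(gx):
    plan((rk(gx,165,60),RR()),(rk(gx,160,4),RR()),(rk(gx,126,3),RR()))
E
python3 - <<'E'
from h import *
c=canes(); pick(*c[0])
E
```

```text
cane [0.412  0.3792] head 83.1 L,W 0.204 0.028
cane [0.4702 0.3725] head 80.4 L,W 0.205 0.028
cane [0.5323 0.3585] head 85.3 L,W 0.205 0.029
cane [0.5859 0.3419] head 84.8 L,W 0.204 0.028
call [172.0, 13.0, 123.0] [0.0, 0.0, 0.06] -> [0.578 0.17  0.253]
call [172.0, 3.0, 123.0] [0.0, 0.0, 0.06] -> [0.586 0.342 0.13 ]
call [0.0, 0.0, 111.0] [0.0, 0.0, 0.0] -> [0.586 0.342 0.019]
```

Request:
jog_arm(delta_pos=[[172, 13, 123], [172, 13, 123], [172, 13, 123], [172, 13, 123], [172, 13, 123]], twist=[[0, 0, 0.06], [0, 0, 0.06], [0, 0, 0.06], [0, 0, 0.06], [0, 0, 0.06]], gripper=[48, 48, 48, 48, 48])

```text
time_s: 5.55
ee_pos: [0.5763, 0.17, 0.2505]
ee_rot: [[0.028, 1.0, -0.004], [1.0, -0.028, -0.001], [-0.001, -0.004, -1.0]]
ft_force: [0.2, -0.7, 0.1]
finger_gap: 0.546
gripper_force: 0.0
```

Request:
jog_arm(delta_pos=[[172, 3, 123], [172, 3, 123], [172, 3, 123], [172, 3, 123], [172, 3, 123]], twist=[[0, 0, 0.06], [0, 0, 0.06], [0, 0, 0.06], [0, 0, 0.06], [0, 0, 0.06]], gripper=[48, 48, 48, 48, 48])

```text
time_s: 6.05
ee_pos: [0.5854, 0.3416, 0.128]
ee_rot: [[0.088, 0.996, -0.002], [0.996, -0.088, -0.001], [-0.001, -0.002, -1.0]]
ft_force: [-0.4, -0.1, 0.2]
finger_gap: 0.546
gripper_force: 0.0
```

Request:
jog_arm(delta_pos=[[0, 0, 40], [0, 0, 80], [0, 0, 100], [0, 0, 111], [0, 0, 111]], twist=[[0, 0, 0], [0, 0, 0], [0, 0, 0], [0, 0, 0], [0, 0, 0]], gripper=[48, 48, 48, 48, 48])

```text
time_s: 6.55
ee_pos: [0.5864, 0.3389, 0.0193]
ee_rot: [[0.09, 0.996, -0.001], [0.996, -0.09, -0.001], [-0.001, -0.001, -1.0]]
ft_force: [-0.1, 0.6, 0.5]
finger_gap: 0.541
gripper_force: 0.0
```

Request:
jog_arm(delta_pos=[[0, 0, 0], [0, 0, 0], [0, 0, 0], [0, 0, 0], [0, 0, 0]], twist=[[0, 0, 0], [0, 0, 0], [0, 0, 0], [0, 0, 0], [0, 0, 0]], gripper=[20, 20, 20, 20, 20], newtons=25)

```text
time_s: 7.05
ee_pos: [0.5871, 0.341, 0.0213]
ee_rot: [[0.089, 0.996, 0.002], [0.996, -0.089, 0.001], [0.001, 0.002, -1.0]]
ft_force: [0.1, -1.2, 6.9]
finger_gap: 0.316
gripper_force: 25.0
```

```bash
cat >> h.py <<'E'
def lp(gx):
    s=read_state();p=np.array(s["ee_pos"]);R=np.array(s["ee_rot"])
    print("target",rk(gx,165,60),rk(gx,126,3))
    plan((p+[0,0,.22],R),(rk(gx,170,60),RR()),(rk(gx,160,8),RR()))
E
python3 -c "
from h import *
lp(81)"
```

```text
target [0.66010991 0.05927646 0.30483106] [0.66102967 0.0363765  0.23967935]
call [0.0, 1.0, -220.0] [0.0, 0.0, 0.0] -> [0.588 0.341 0.241]
call [-135.0, 48.0, -32.0] [0.01, 0.13, -0.06] -> [0.623 0.202 0.273]
call [-131.0, 40.0, -51.0] [0.01, 0.13, -0.07] -> [0.66  0.064 0.307]
call [-10.0, 0.0, 52.0] [-0.0, 0.0, 0.0] -> [0.659 0.068 0.254]
```

Request:
jog_arm(delta_pos=[[0, 0, -220], [0, 0, -220], [0, 0, -220], [0, 0, -220], [0, 0, -220]], twist=[[0, 0, 0], [0, 0, 0], [0, 0, 0], [0, 0, 0], [0, 0, 0]], gripper=[20, 20, 20, 20, 20])

```text
time_s: 7.55
ee_pos: [0.5878, 0.3418, 0.246]
ee_rot: [[0.089, 0.996, 0.007], [0.996, -0.089, 0.004], [0.005, 0.007, -1.0]]
ft_force: [0.9, -0.1, -1.3]
finger_gap: 0.317
gripper_force: 25.0
```

Request:
jog_arm(delta_pos=[[-135, 48, -32], [-135, 48, -32], [-135, 48, -32], [-135, 48, -32], [-135, 48, -32]], twist=[[0.01, 0.13, -0.06], [0.01, 0.13, -0.06], [0.01, 0.13, -0.06], [0.01, 0.13, -0.06], [0.01, 0.13, -0.06]], gripper=[20, 20, 20, 20, 20])

```text
time_s: 8.05
ee_pos: [0.6221, 0.2008, 0.2722]
ee_rot: [[0.031, 1.0, -0.001], [0.991, -0.031, 0.13], [0.13, -0.005, -0.991]]
ft_force: [-0.1, 0.9, -0.2]
finger_gap: 0.317
gripper_force: 25.0
```

Request:
jog_arm(delta_pos=[[-131, 40, -51], [-131, 40, -51], [-131, 40, -51], [-131, 40, -51], [-131, 40, -51]], twist=[[0.01, 0.13, -0.07], [0.01, 0.13, -0.07], [0.01, 0.13, -0.07], [0.01, 0.13, -0.07], [0.01, 0.13, -0.07]], gripper=[20, 20, 20, 20, 20])

```text
time_s: 8.55
ee_pos: [0.6583, 0.0648, 0.3048]
ee_rot: [[-0.04, 0.999, -0.013], [0.965, 0.042, 0.258], [0.258, -0.002, -0.966]]
ft_force: [-0.8, 0.3, -0.1]
finger_gap: 0.228
gripper_force: 0.0
```

```bash
python3 - <<'E'
from h import *
st();print(inrack(read_state()["ee_pos"]))
a,c=snap("wrist");b,_=snap("scene")
def rp(x,y,z): return RO+RR()@np.array([y,x,-z])/1000
for x in (94.5,67.5): print(x,[np.round(proj(rp(x,y,-10.5),c)).tolist() for y in (50,190)])
cv2.imwrite("pics/w4.png",np.hstack([a[:, 160:560],b[130:370,140:410][:, :].repeat(2,0).repeat(2,1)[:480,:400]])[:,:,::-1])
E
```

```text
t 8.55 p [0.6583 0.0648 0.3048] head 92.3 pitch 14.9 F [-0.8  0.3 -0.1] gap 0.228 gf 0.0 j [-0.04  0.41  1.47  0.27  1.29 -0.16]
[ 79.4 170.4  53.5]
94.5 [[335.0, 398.0], [338.0, 226.0]]
67.5 [[301.0, 398.0], [298.0, 226.0]]
```

View pics/w4.png

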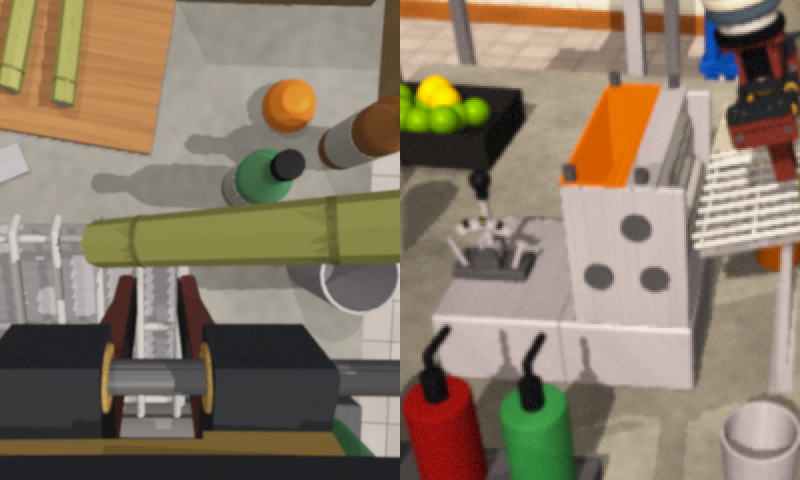

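The grip slackened: the fingers are at 20 mm and empty, and the stick lies crosswise, apparently on the rack's outer end. I'll wait a moment and look again.

Request:
jog_arm(delta_pos=[[0, 0, -40], [0, 0, -60], [0, 0, -60], [0, 0, -60], [0, 0, -60]], twist=[[0, 0, 0], [0, 0, 0], [0, 0, 0], [0, 0, 0], [0, 0, 0]], gripper=[48, 48, 48, 48, 48])

```text
time_s: 9.15
ee_pos: [0.6579, 0.05, 0.361]
ee_rot: [[-0.041, 0.999, -0.016], [0.965, 0.043, 0.258], [0.258, -0.005, -0.966]]
ft_force: [1.0, 0.5, 0.5]
finger_gap: 0.544
gripper_force: 0.0
```

```bash
python3 - <<'E'
from h import *
st()
import pickle
a,c=snap("wrist");t,_=snap("top","t5.png");pickle.dump(c,open("w5.pkl","wb"))
cv2.imwrite("pics/w5f.png",a[:,:,::-1])
cv2.imwrite("pics/w5.png",np.hstack([a[:480, 160:560],cv2.resize(t[120:360,140:340],(400,480))])[:,:,::-1])
E
```

```text
t 9.15 p [0.6579 0.05   0.361 ] head 92.4 pitch 15.0 F [1.  0.5 0.5] gap 0.544 gf 0.0 j [-0.06  0.37  1.41  0.26  1.4  -0.16]
```

View pics/w5.png

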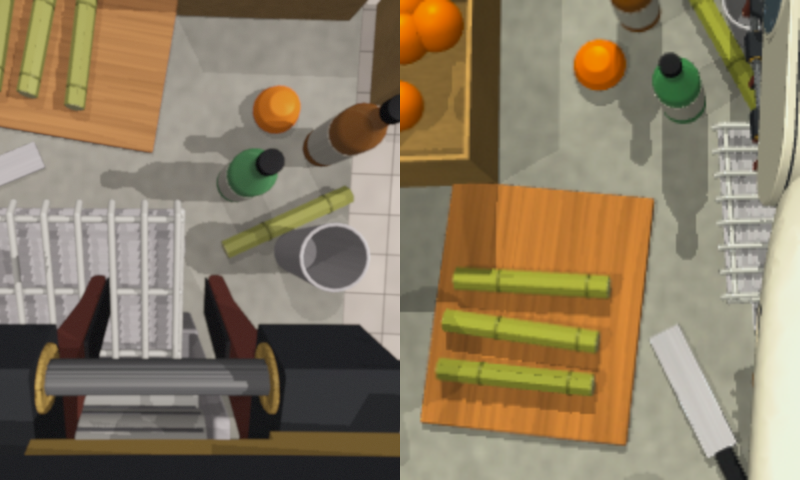

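The stick lies on the counter between the green bottle, still upright, and the steel cup. Its ends are at full-frame wrist pixels of about (388,248) and (510,192). The other three are still on the board. I'll measure it.

```bash
python3 - <<'E'
from h import *
import pickle
c=pickle.load(open("w5.pkl","rb"));a=cv2.imread("pics/w5f.png")
s,cs=snap("scene","s5.png")
def sticks(img,roi,rgb=False):
    hsv=cv2.cvtColor(img,cv2.COLOR_RGB2HSV if rgb else cv2.COLOR_BGR2HSV)
    m=cv2.inRange(hsv,(24,80,50),(45,255,255));k=np.zeros_like(m);k[roi[1]:roi[3],roi[0]:roi[2]]=1;m=cv2.morphologyEx(m*k,cv2.MORPH_CLOSE,np.ones((7,7)))
    for ct in cv2.findContours(m,cv2.RETR_EXTERNAL,cv2.CHAIN_APPROX_NONE)[0]:
        if cv2.contourArea(ct)>300: yield cv2.minAreaRect(ct)
for r in sticks(a,(360,150,640,300)):
    b=cv2.boxPoints(r);print("W",np.round(r[0]),np.round(r[1]),[np.round(onz(p,.014,c)[:2],3).tolist() for p in b])
for r in sticks(s,(200,270,480,420),True):
    b=cv2.boxPoints(r);print("S",np.round(r[0]),np.round(r[1]),[np.round(onz(p,.014,cs)[:2],3).tolist() for p in b])
# cup rim ellipse approx in wrist px: centre (495,258) ; bottle
print("cup rim @z=.1",onz((495,258),.1,c)," bottle cap @.175",onz((430,162),.175,c))
cv2.imwrite("pics/s5c.png",cv2.resize(s[250:430,230:460],None,fx=3,fy=3)[:,:,::-1])
E
```

```text
W [448. 221.] [ 19. 139.] [[0.754, 0.07], [0.938, 0.164], [0.951, 0.139], [0.767, 0.044]]
S [347. 388.] [59. 15.] [[0.83, 0.074], [0.805, 0.102], [0.936, 0.167], [0.955, 0.14]]
S [441. 280.] [76. 28.] [[0.534, 0.257], [0.397, 0.275], [0.419, 0.492], [0.55, 0.457]]
cup rim @z=.1 [0.88234661 0.05688476 0.1       ]  bottle cap @.175 [0.77125574 0.15838523 0.175     ]
```

View pics/s5c.png

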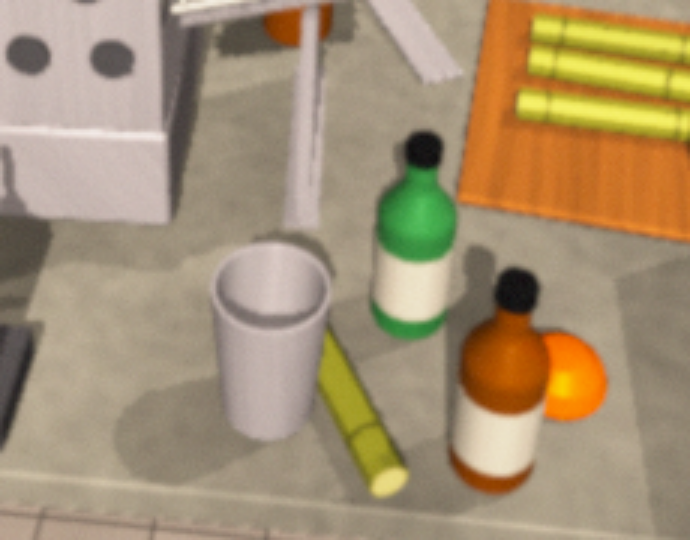

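```bash
python3 - <<'E'
from h import *
import pickle
c=pickle.load(open("w5.pkl","rb"));cs=cam("scene");ct=cam("top")
f=lambda u,v:np.array([230+(u+.5)/3-.5,250+(v+.5)/3-.5])
o=ray((320,240),cs)[0]
for n,uv,r in [("green",(410,336),.03),("brown",(492,490),.03),("cup",(268,437),.03)]:
    p=onz(f(*uv),0,cs);d=(p-o)[:2];d/=np.linalg.norm(d);print(n,"front",p[:2],"ctr",p[:2]+r*d)
print("green cap",tri(f(423,145),cs,(430,162),c)); print("cup rim",tri(f(271,285),cs,(495,258),c))
for u in [(214,290),(329,290)]: print("rim side",f(*u))
print("brown cap",tri(f(516,283),cs,(254,103),ct))
Pr=tri(f(271,285),cs,(495,258),c)[0]; a=onz(f(214,288),Pr[2],cs);b=onz(f(329,288),Pr[2],cs);print("rim dia",np.linalg.norm(a-b),(a+b)/2)
C=np.array([.852,.104]);u=np.array([.889,.456]);nn=np.array([-.456,.889])
for n,p in [("green",(.755,.155)),("brown",tri(f(516,283),cs,(254,103),ct)[0][:2]),("cup",Pr[:2])]: print(n,"along,n",(np.array(p)-C)@u,(np.array(p)-C)@nn)
E
```

```text
green front [0.79534459 0.16313684] ctr [0.76541701 0.16522008]
brown front [0.92435726 0.22083808] ctr [0.89483873 0.22619123]
cup front [0.90018214 0.06329419] ctr [0.87027634 0.06091872]
green cap (array([0.77204761, 0.15920385, 0.17242773]), np.float64(0.0005630907079058702))
cup rim (array([0.87131358, 0.05915867, 0.12148199]), np.float64(0.001967014786366092))
rim side [301.         346.33333333]
rim side [339.33333333 346.33333333]
brown cap (array([0.89674684, 0.21518843, 0.16980434]), np.float64(0.008470926256116902))
rim dia 0.0786734933958837 [0.87401817 0.06079795 0.12148199]
green along,n -0.06297699999999998 0.089571
brown along,n 0.09048186355631081 0.07844195593964473
cup along,n -0.0032778781219441814 -0.04867093671549191
```

```bash
python3 - <<'E'
from h import *
R=orient(90)
plan(([.834,.06,.23],R),([.834,.06,.097],R))
print("after");plan(([.834,.06,.18],R),([.737,-.04,.18],R),([.737,-.04,.101],R),start=dict(ee_pos=[.834,.06,.097],ee_rot=R))
E
```

```text
call [-31.0, 177.0, 127.0] [-0.01, -0.26, 0.04] -> [0.834 0.06  0.23 ]
call [0.0, -0.0, 133.0] [0.0, -0.0, 0.0] -> [0.834 0.06  0.097]
after
call [0.0, 0.0, -83.0] [0.0, 0.0, 0.0] -> [0.834 0.06  0.18 ]
call [-100.0, -97.0, 0.0] [0.0, 0.0, 0.0] -> [ 0.737 -0.04   0.18 ]
call [0.0, -0.0, 79.0] [0.0, 0.0, 0.0] -> [ 0.737 -0.04   0.101]
```

Request:
jog_arm(delta_pos=[[-31, 177, 127], [-31, 177, 127], [-31, 177, 127], [-31, 177, 127], [-31, 177, 127]], twist=[[-0.01, -0.26, 0.04], [-0.01, -0.26, 0.04], [-0.01, -0.26, 0.04], [-0.01, -0.26, 0.04], [-0.01, -0.26, 0.04]], gripper=[58, 58, 58, 58, 58])

```text
time_s: 9.8
ee_pos: [0.8358, 0.0598, 0.2253]
ee_rot: [[-0.002, 1.0, -0.004], [1.0, 0.002, 0.0], [0.0, -0.004, -1.0]]
ft_force: [-1.1, 0.6, 0.1]
finger_gap: 0.656
gripper_force: 0.0
```

```bash
python3 - <<'E'
from h import *
st();im,c=snap("wrist","w6.png");print(proj([.872,.06,.1215],c),proj([.834,.06,.1215],c),proj([.771,.16,.175],c))
R=orient(90);plan(([.834,.06,.097],R))
E
```

```text
t 9.8 p [0.8358 0.0598 0.2253] head 90.1 pitch 0.0 F [-1.1  0.6  0.1] gap 0.656 gf 0.0 j [0.06 0.75 1.05 0.   1.34 0.05]
[361.15064102 237.05818596] [313.85142726 236.937191  ] [202.20815918  94.2538637 ]
call [0.0, -1.0, 127.0] [-0.0, -0.0, 0.0] -> [0.834 0.06  0.097]
```

View pics/w6.png

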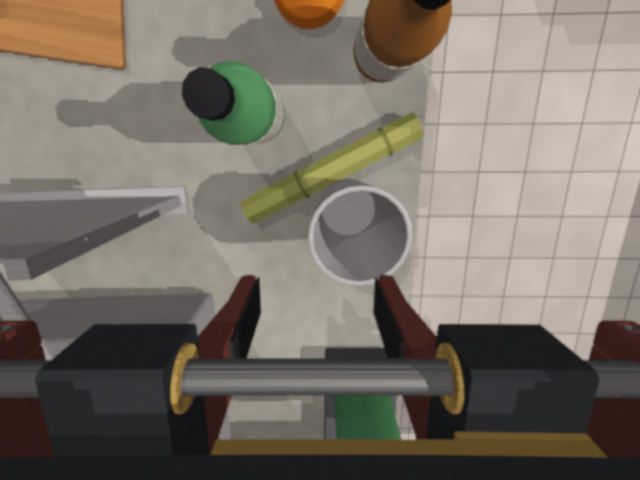

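The cup rim centre is at (361,235) as predicted, and its left wall is at (311,235), between the fingers. The stick runs from (245,212) to (420,125). I'll pinch the cup wall and set the cup aside.

Request:
jog_arm(delta_pos=[[0, 0, 50], [0, 0, 100], [0, 0, 127], [0, 0, 127], [0, 0, 127]], twist=[[0, 0, 0], [0, 0, 0], [0, 0, 0], [0, 0, 0], [0, 0, 0]], gripper=[58, 58, 58, 58, 58])

```text
time_s: 10.35
ee_pos: [0.8356, 0.0591, 0.1054]
ee_rot: [[-0.001, 1.0, 0.002], [1.0, 0.001, 0.001], [0.001, 0.002, -1.0]]
ft_force: [0.3, 0.3, 0.8]
finger_gap: 0.659
gripper_force: 0.0
```

Request:
jog_arm(delta_pos=[[0, 0, 0], [0, 0, 0], [0, 0, 0], [0, 0, 0], [0, 0, 0]], twist=[[0, 0, 0], [0, 0, 0], [0, 0, 0], [0, 0, 0], [0, 0, 0]], gripper=[0, 0, 0, 0, 0], newtons=15)

```text
time_s: 10.85
ee_pos: [0.8358, 0.0591, 0.1054]
ee_rot: [[-0.001, 1.0, 0.003], [1.0, 0.001, 0.001], [0.001, 0.003, -1.0]]
ft_force: [-0.4, 0.6, -0.2]
finger_gap: 0.246
gripper_force: 0.0
```

Request:
jog_arm(delta_pos=[[0, 0, 0], [0, 0, 0], [0, 0, 0], [0, 0, 0], [0, 0, 0]], twist=[[0, 0, 0], [0, 0, 0], [0, 0, 0], [0, 0, 0], [0, 0, 0]], gripper=[0, 0, 0, 0, 0])

```text
time_s: 11.35
ee_pos: [0.8314, 0.0591, 0.1048]
ee_rot: [[-0.001, 1.0, -0.008], [1.0, 0.001, 0.0], [0.0, -0.008, -1.0]]
ft_force: [-16.9, 0.5, 10.7]
finger_gap: 0.056
gripper_force: 14.7
```

Request:
jog_arm(delta_pos=[[0, -4, -3], [0, -4, -6], [0, -4, -6]], twist=[[0, 0, 0], [0, 0, 0], [0, 0, 0]], gripper=[0, 0, 0])

```text
time_s: 11.65
ee_pos: [0.8312, 0.0592, 0.1073]
ee_rot: [[-0.001, 1.0, 0.001], [1.0, 0.001, 0.001], [0.001, 0.001, -1.0]]
ft_force: [5.2, 1.1, -13.9]
finger_gap: 0.051
gripper_force: 14.9
```

The cup is fixed: 14 N of pull moved it only 2.5 mm. I'll release it. Instead I'll move the loose green bottle a few centimetres aside, gripping it upright by the cap. That lets me reach the stick's near end.

Request:
jog_arm(delta_pos=[[0, 0, 4], [0, 4, 4], [0, 4, 4], [0, 4, 4], [0, 4, 4]], twist=[[0, 0, 0], [0, 0, 0], [0, 0, 0], [0, 0, 0], [0, 0, 0]], gripper=[56, 56, 56, 56, 56])

```text
time_s: 12.15
ee_pos: [0.8359, 0.0591, 0.1075]
ee_rot: [[-0.001, 1.0, 0.003], [1.0, 0.001, 0.001], [0.001, 0.003, -1.0]]
ft_force: [-0.2, 0.4, 0.0]
finger_gap: 0.463
gripper_force: 0.0
```

Request:
jog_arm(delta_pos=[[0, 0, -50], [0, 0, -100], [0, 0, -145], [0, 0, -145], [0, 0, -145]], twist=[[0, 0, 0], [0, 0, 0], [0, 0, 0], [0, 0, 0], [0, 0, 0]], gripper=[56, 56, 56, 56, 56])

```text
time_s: 12.65
ee_pos: [0.836, 0.059, 0.2544]
ee_rot: [[-0.001, 1.0, 0.006], [1.0, 0.001, 0.001], [0.001, 0.006, -1.0]]
ft_force: [-0.1, 0.3, -0.9]
finger_gap: 0.637
gripper_force: 0.0
```

```bash
python3 - <<'E'
from h import *
st()
import pickle
im,c=snap("wrist","w7.png");s,cs=snap("scene","s7.png")
# black cap blob near prediction
for n,a,cc in (("w",im,c),("s",s,cs)):
    u=proj([.771,.16,.172],cc);g=cv2.cvtColor(a,cv2.COLOR_RGB2GRAY);m=(g<45).astype(np.uint8)
    k=np.zeros_like(m);r=32 if n=="w" else 14;x,y=map(int,u);k[max(0,y-r):y+r,max(0,x-r):x+r]=1
    k,l,stt,cen=cv2.connectedComponentsWithStats(m*k);i=1+np.argmax(stt[1:,4]) if k>1 else 0;print(n,u,cen[i],stt[i])
    hsv=cv2.cvtColor(a,cv2.COLOR_RGB2HSV)
    if n=="w":
        mm=cv2.inRange(hsv,(24,80,50),(45,255,255));mm[300:]=0
        for ct in cv2.findContours(cv2.morphologyEx(mm,cv2.MORPH_CLOSE,np.ones((7,7))),0,1)[0]:
            if cv2.contourArea(ct)>500: rr=cv2.minAreaRect(ct);print([np.round(onz(p,.02,c)[:2],3).tolist() for p in cv2.boxPoints(rr)],onz(rr[0],.02,c))
E
```

```text
t 12.65 p [0.836  0.059  0.2544] head 90.1 pitch 0.0 F [-0.1  0.3 -0.9] gap 0.637 gf 0.0 j [0.06 0.73 1.03 0.   1.37 0.05]
w [215.83042893  98.81489558] [219.64379947  98.61873351] [ 198   77   44   44 1516]
[[0.752, 0.07], [0.932, 0.162], [0.947, 0.138], [0.764, 0.043]] [0.85149279 0.10530889 0.02      ]
s [370.89206911 297.8802833 ] [370.83783784 300.13513514] [365 295  12  11 111]
```

Request:
jog_arm(delta_pos=[[101, -62, 0], [101, -62, 0], [101, -62, 0], [101, -62, 50], [101, -62, 90]], twist=[[0, 0, 0], [0, 0, 0], [0, 0, 0], [0, 0, 0], [0, 0, 0]], gripper=[56, 56, 56, 56, 56])

```text
time_s: 13.25
ee_pos: [0.7726, 0.1608, 0.1598]
ee_rot: [[-0.003, 1.0, 0.002], [1.0, 0.003, 0.0], [0.0, 0.002, -1.0]]
ft_force: [0.8, 0.1, -0.3]
finger_gap: 0.637
gripper_force: 0.0
```

Request:
jog_arm(delta_pos=[[0, 0, 25], [0, 0, 25], [0, 0, 25], [0, 0, 25], [0, 0, 25]], twist=[[0, 0, 0], [0, 0, 0], [0, 0, 0], [0, 0, 0], [0, 0, 0]], gripper=[56, 56, 10, 10, 10], newtons=12)

```text
time_s: 13.75
ee_pos: [0.7747, 0.16, 0.139]
ee_rot: [[-0.001, 1.0, 0.006], [1.0, 0.001, 0.001], [0.001, 0.006, -1.0]]
ft_force: [1.0, -0.8, 0.0]
finger_gap: 0.404
gripper_force: 0.0
```

Request:
jog_arm(delta_pos=[[0, 0, 0], [0, 0, 0], [0, 0, 0], [0, 0, 0]], twist=[[0, 0, 0], [0, 0, 0], [0, 0, 0], [0, 0, 0]], gripper=[10, 10, 10, 10])

```text
time_s: 14.15
ee_pos: [0.7742, 0.1602, 0.1385]
ee_rot: [[-0.001, 1.0, 0.005], [1.0, 0.001, 0.001], [0.001, 0.005, -1.0]]
ft_force: [-1.8, -0.5, 6.5]
finger_gap: 0.316
gripper_force: 12.0
```

Request:
jog_arm(delta_pos=[[0, 0, -4], [0, 0, -8], [0, 0, -8]], twist=[[0, 0, 0], [0, 0, 0], [0, 0, 0]], gripper=[10, 10, 10], newtons=18)

```text
time_s: 14.45
ee_pos: [0.7735, 0.16, 0.1449]
ee_rot: [[-0.001, 1.0, 0.003], [1.0, 0.001, 0.001], [0.001, 0.003, -1.0]]
ft_force: [0.5, 0.6, -3.0]
finger_gap: 0.312
gripper_force: 18.0
```

Request:
jog_arm(delta_pos=[[2, -18, -3], [4, -36, -3], [6, -54, -3], [8, -70, -3], [8, -74, -3]], twist=[[0, 0, 0], [0, 0, 0], [0, 0, 0], [0, 0, 0], [0, 0, 0]], gripper=[10, 10, 10, 10, 10])

```text
time_s: 14.95
ee_pos: [0.6976, 0.1681, 0.1471]
ee_rot: [[-0.002, 1.0, 0.0], [1.0, 0.002, 0.0], [0.0, 0.0, -1.0]]
ft_force: [0.8, 0.6, -2.8]
finger_gap: 0.312
gripper_force: 18.0
```

Request:
jog_arm(delta_pos=[[0, 0, 0], [0, 0, 5], [0, 0, 9], [0, 0, 11], [0, 0, 12]], twist=[[0, 0, 0], [0, 0, 0], [0, 0, 0], [0, 0, 0], [0, 0, 0]], gripper=[10, 10, 10, 10, 10])

```text
time_s: 15.45
ee_pos: [0.7013, 0.1681, 0.1381]
ee_rot: [[-0.001, 1.0, 0.006], [1.0, 0.001, 0.001], [0.001, 0.006, -1.0]]
ft_force: [-3.5, -0.9, 14.4]
finger_gap: 0.313
gripper_force: 18.0
```

Request:
jog_arm(delta_pos=[[0, 0, -2], [0, 0, -2], [0, 0, -2], [0, 0, -2], [0, 0, -2]], twist=[[0, 0, 0], [0, 0, 0], [0, 0, 0], [0, 0, 0], [0, 0, 0]], gripper=[56, 56, 56, 56, 56])

```text
time_s: 15.95
ee_pos: [0.6994, 0.1679, 0.1372]
ee_rot: [[-0.001, 1.0, 0.002], [1.0, 0.001, 0.0], [0.0, 0.002, -1.0]]
ft_force: [0.7, -0.5, -0.5]
finger_gap: 0.636
gripper_force: 0.0
```

Request:
jog_arm(delta_pos=[[0, 0, -30], [0, 0, -60], [0, 0, -100], [0, 0, -120], [0, 0, -120]], twist=[[0, 0, 0], [0, 0, 0], [0, 0, 0], [0, 0, 0], [0, 0, 0]], gripper=[50, 50, 46, 46, 46])

```text
time_s: 16.45
ee_pos: [0.7011, 0.1683, 0.2617]
ee_rot: [[-0.001, 1.0, 0.009], [1.0, 0.001, 0.002], [0.002, 0.009, -1.0]]
ft_force: [0.7, -1.0, -0.6]
finger_gap: 0.525
gripper_force: 0.0
```

```bash
python3 - <<'E'
from h import *
st();s,cs=snap("scene","s8.png")
hsv=cv2.cvtColor(s,cv2.COLOR_RGB2HSV);m=cv2.inRange(hsv,(60,100,40),(90,255,255));m[:, :300]=0
for ct in cv2.findContours(m,0,1)[0]:
    if cv2.contourArea(ct)>80: print("green",cv2.boundingRect(ct),"pred base/top",proj([.70,.168,0],cs),proj([.70,.168,.14],cs))
R=orient(27);plan(([.774,.065,.2],R),([.774,.065,.009],R))
E
```

```text
t 16.45 p [0.7011 0.1683 0.2617] head 90.1 pitch 0.1 F [ 0.7 -1.  -0.6] gap 0.525 gf 0.0 j [0.22 0.53 1.37 0.   1.24 0.22]
green (361, 285, 23, 30) pred base/top [368.74202723 332.30235289] [373.35736719 288.82480085]
call [-52.0, 37.0, 30.0] [0.0, -0.0, 0.55] -> [0.737 0.116 0.229]
call [-24.0, 58.0, 29.0] [0.0, -0.0, 0.55] -> [0.774 0.065 0.2  ]
call [-1.0, -0.0, 191.0] [0.0, -0.01, 0.0] -> [0.774 0.065 0.009]
```

Request:
jog_arm(delta_pos=[[-52, 37, 30], [-52, 37, 30], [-52, 37, 30], [-52, 37, 30], [-52, 37, 30]], twist=[[0, 0, 0.55], [0, 0, 0.55], [0, 0, 0.55], [0, 0, 0.55], [0, 0, 0.55]], gripper=[44, 44, 44, 44, 44])

```text
time_s: 17.0
ee_pos: [0.7352, 0.1154, 0.2247]
ee_rot: [[0.523, 0.853, -0.002], [0.853, -0.523, -0.0], [-0.001, -0.001, -1.0]]
ft_force: [-0.3, 0.8, 0.3]
finger_gap: 0.504
gripper_force: 0.0
```

Request:
jog_arm(delta_pos=[[-24, 58, 29], [-24, 58, 29], [-24, 58, 29], [-24, 58, 29], [-24, 58, 29]], twist=[[0, 0, 0.55], [0, 0, 0.55], [0, 0, 0.55], [0, 0, 0.55], [0, 0, 0.55]], gripper=[44, 44, 44, 44, 44])

```text
time_s: 17.5
ee_pos: [0.7726, 0.0651, 0.1969]
ee_rot: [[0.89, 0.456, 0.0], [0.456, -0.89, 0.0], [0.0, -0.0, -1.0]]
ft_force: [-0.1, 0.2, -0.5]
finger_gap: 0.502
gripper_force: 0.0
```

```bash
python3 - <<'E'
from h import *
st();im,c=snap("wrist","w9.png")
hsv=cv2.cvtColor(im,cv2.COLOR_RGB2HSV);mm=cv2.inRange(hsv,(24,80,50),(45,255,255));mm[300:]=0
for ct in cv2.findContours(cv2.morphologyEx(mm,cv2.MORPH_CLOSE,np.ones((7,7))),0,1)[0]:
    if cv2.contourArea(ct)>500:
        rr=cv2.minAreaRect(ct);print([np.round(onz(p,.02,c)[:2],3).tolist() for p in cv2.boxPoints(rr)],onz(rr[0],.02,c))
R=orient(27);plan(([.774,.065,.009],R))
E
```

```text
t 17.5 p [0.7726 0.0651 0.1969] head 27.1 pitch 0.0 F [-0.1  0.2 -0.5] gap 0.502 gf 0.0 j [0.07 0.67 1.27 0.   1.2  1.17]
[[0.749, 0.074], [0.935, 0.163], [0.947, 0.138], [0.764, 0.044]] [0.85774822 0.10921791 0.02      ]
call [1.0, 1.0, 188.0] [-0.0, -0.0, 0.01] -> [0.774 0.065 0.009]
```

View pics/w9.png

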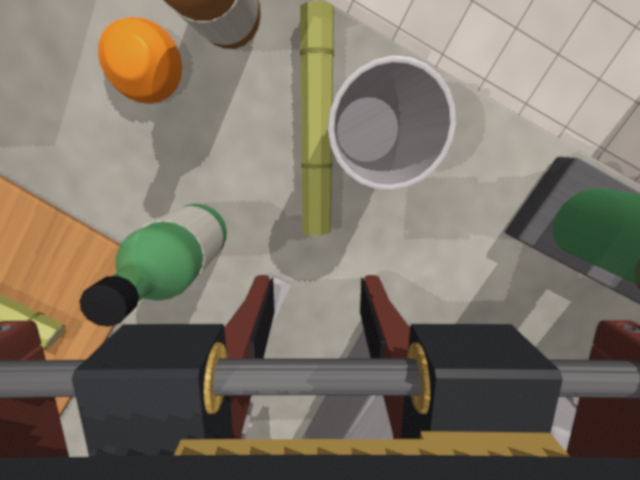

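The stick's near end is at (317,234), centred between the fingers. The bottle stands clear on the left and the cup on the right. I'll go down and grip the near end.

Request:
jog_arm(delta_pos=[[1, 1, 45], [1, 1, 90], [1, 1, 125], [1, 1, 150], [1, 1, 165]], twist=[[0, 0, 0], [0, 0, 0], [0, 0, 0], [0, 0, 0], [0, 0, 0]], gripper=[44, 44, 44, 44, 44])

```text
time_s: 18.05
ee_pos: [0.7731, 0.0651, 0.0303]
ee_rot: [[0.889, 0.458, -0.002], [0.458, -0.889, 0.0], [-0.001, -0.001, -1.0]]
ft_force: [0.3, 0.4, 0.7]
finger_gap: 0.497
gripper_force: 0.0
```

Request:
jog_arm(delta_pos=[[0, 0, 12], [0, 0, 21], [0, 0, 21], [0, 0, 21], [0, 0, 21]], twist=[[0, 0, 0], [0, 0, 0], [0, 0, 0], [0, 0, 0], [0, 0, 0]], gripper=[44, 44, 20, 20, 20], newtons=50)

```text
time_s: 18.55
ee_pos: [0.7758, 0.0651, 0.014]
ee_rot: [[0.89, 0.455, 0.004], [0.455, -0.89, 0.001], [0.004, 0.001, -1.0]]
ft_force: [-0.9, 1.9, 0.1]
finger_gap: 0.318
gripper_force: 49.7
```

Request:
jog_arm(delta_pos=[[0, 0, 0], [0, 0, 0], [0, 0, 0]], twist=[[0, 0, 0], [0, 0, 0], [0, 0, 0]], gripper=[20, 20, 20])

```text
time_s: 18.85
ee_pos: [0.7758, 0.0651, 0.0139]
ee_rot: [[0.891, 0.455, 0.004], [0.455, -0.891, 0.001], [0.004, 0.001, -1.0]]
ft_force: [-1.0, 2.2, 5.0]
finger_gap: 0.31
gripper_force: 49.8
```

```bash
python3 - <<'E'
from h import *
s=read_state();R0=np.array(s["ee_rot"]);p=np.array(s["ee_pos"]);R=orient(85)
plan((p+[0,0,.26],R0),([.579,.257,.25],R),([.579,.257,.04],R))
E
```

```text
call [1.0, 0.0, -130.0] [0.0, 0.0, 0.0] -> [0.776 0.065 0.144]
call [0.0, 0.0, -130.0] [0.0, 0.0, 0.0] -> [0.776 0.065 0.274]
call [-44.0, -130.0, 12.0] [0.0, -0.0, -0.51] -> [0.677 0.161 0.262]
call [25.0, -135.0, 11.0] [0.0, -0.0, -0.5] -> [0.579 0.257 0.25 ]
call [-0.0, -1.0, 210.0] [0.0, -0.0, -0.0] -> [0.579 0.257 0.04 ]
```

Request:
jog_arm(delta_pos=[[0, 0, -30], [0, 0, -70], [0, 0, -120], [0, 0, -170], [0, 0, -210]], twist=[[0, 0, 0], [0, 0, 0], [0, 0, 0], [0, 0, 0], [0, 0, 0]], gripper=[20, 20, 20, 20, 20])

```text
time_s: 19.35
ee_pos: [0.7747, 0.0647, 0.2253]
ee_rot: [[0.891, 0.455, 0.004], [0.455, -0.891, 0.0], [0.003, 0.001, -1.0]]
ft_force: [1.1, 0.7, -0.3]
finger_gap: 0.31
gripper_force: 49.4
```

```bash
python3 - <<'E'
from h import *
st();im,c=snap("wrist","w10.png")
s=read_state();R0=np.array(s["ee_rot"]);p=np.array(s["ee_pos"]);R=orient(85)
plan((p+[0,0,.05],R0),([.579,.257,.25],R),([.579,.257,.06],R))
hsv=cv2.cvtColor(im,cv2.COLOR_RGB2HSV);mm=cv2.inRange(hsv,(24,80,50),(45,255,255));mm[320:]=0
for ct in cv2.findContours(cv2.morphologyEx(mm,cv2.MORPH_CLOSE,np.ones((7,7))),0,1)[0]:
    if cv2.contourArea(ct)>500: print(cv2.minAreaRect(ct))
E
```

```text
t 19.35 p [0.7747 0.0647 0.2253] head 27.0 pitch 0.2 F [ 1.1  0.7 -0.3] gap 0.31 gf 49.42504611113691 j [0.07 0.65 1.24 0.   1.25 1.17]
call [1.0, 0.0, -50.0] [0.0, 0.0, 0.0] -> [0.778 0.065 0.284]
call [-45.0, -131.0, 15.0] [0.01, -0.0, -0.51] -> [0.679 0.161 0.267]
call [24.0, -136.0, 17.0] [0.0, -0.01, -0.5] -> [0.579 0.257 0.25 ]
call [0.0, -1.0, 190.0] [0.0, 0.0, -0.0] -> [0.579 0.257 0.06 ]
((33.624183654785156, 308.6996154785156), (88.06077575683594, 29.642078399658203), 25.641006469726562)
((624.5, 259.0), (56.0, 29.0), 90.0)
((311.3053894042969, 159.54466247558594), (321.1308288574219, 56.493255615234375), 87.8591079711914)
```

Request:
jog_arm(delta_pos=[[0, 0, -50], [-45, -131, -35], [-45, -131, -35], [-45, -131, -35], [-45, -131, -35]], twist=[[0, 0, 0], [0, 0, -0.15], [0, 0, -0.3], [0, 0, -0.45], [0, 0, -0.51]], gripper=[20, 20, 20, 20, 20])

```text
time_s: 19.9
ee_pos: [0.6707, 0.1638, 0.2564]
ee_rot: [[0.548, 0.836, -0.001], [0.836, -0.548, 0.0], [-0.0, -0.001, -1.0]]
ft_force: [-0.3, -0.7, -0.4]
finger_gap: 0.308
gripper_force: 49.4
```

Request:
jog_arm(delta_pos=[[31, -124, 17], [31, -124, 17], [31, -124, 17], [31, -124, 17], [31, -124, 17]], twist=[[0, 0, -0.5], [0, 0, -0.5], [0, 0, -0.5], [0, 0, -0.5], [0, 0, -0.5]], gripper=[20, 20, 20, 20, 20])

```text
time_s: 20.4
ee_pos: [0.5882, 0.2561, 0.2399]
ee_rot: [[0.087, 0.996, 0.002], [0.996, -0.087, -0.0], [0.0, 0.002, -1.0]]
ft_force: [0.8, -0.2, -2.5]
finger_gap: 0.309
gripper_force: 49.4
```

Request:
jog_arm(delta_pos=[[0, 0, 50], [0, 0, 100], [0, 0, 150], [0, 0, 180], [0, 0, 200]], twist=[[0, 0, 0], [0, 0, 0], [0, 0, 0], [0, 0, 0], [0, 0, 0]], gripper=[20, 20, 20, 20, 20])

```text
time_s: 20.9
ee_pos: [0.5889, 0.2541, 0.0374]
ee_rot: [[0.092, 0.996, -0.0], [0.996, -0.092, -0.001], [-0.001, -0.0, -1.0]]
ft_force: [0.1, -1.1, 1.3]
finger_gap: 0.306
gripper_force: 50.0
```

Request:
jog_arm(delta_pos=[[0, 0, 5], [0, 0, 10], [0, 0, 15], [0, 0, 20], [0, 0, 20]], twist=[[0, 0, 0], [0, 0, 0], [0, 0, 0], [0, 0, 0], [0, 0, 0]], gripper=[20, 20, 20, 20, 20])

```text
time_s: 21.4
ee_pos: [0.5907, 0.256, 0.0246]
ee_rot: [[0.089, 0.996, 0.005], [0.996, -0.089, 0.001], [0.002, 0.004, -1.0]]
ft_force: [-7.2, -5.8, 25.1]
finger_gap: 0.309
gripper_force: 50.1
```

Contact on the board. I'll release, rise and remeasure.

Request:
jog_arm(delta_pos=[[0, 0, -4], [0, 0, -4], [0, 0, -4], [0, 0, -4], [0, 0, -4]], twist=[[0, 0, 0], [0, 0, 0], [0, 0, 0], [0, 0, 0], [0, 0, 0]], gripper=[42, 42, 42, 42, 42])

```text
time_s: 21.9
ee_pos: [0.5894, 0.2557, 0.024]
ee_rot: [[0.089, 0.996, 0.002], [0.996, -0.089, 0.0], [0.001, 0.002, -1.0]]
ft_force: [0.3, 0.4, -0.5]
finger_gap: 0.475
gripper_force: 0.0
```

Request:
jog_arm(delta_pos=[[0, 0, -50], [0, 0, -90], [0, 0, -90]], twist=[[0, 0, 0], [0, 0, 0], [0, 0, 0]], gripper=[44, 44, 44])

```text
time_s: 22.2
ee_pos: [0.5928, 0.2571, 0.1196]
ee_rot: [[0.089, 0.996, 0.011], [0.996, -0.089, 0.004], [0.005, 0.01, -1.0]]
ft_force: [0.7, -0.4, 0.2]
finger_gap: 0.498
gripper_force: 0.0
```

```bash
cat >> h.py <<'E'
def wcanes(n="w.png",z=.024):
    im,c=snap("wrist",n);hsv=cv2.cvtColor(im,cv2.COLOR_RGB2HSV);m=cv2.inRange(hsv,(24,90,60),(45,255,255));m[300:]=0
    for ct in cv2.findContours(cv2.morphologyEx(m,cv2.MORPH_CLOSE,np.ones((9,9))),0,1)[0]:
        if cv2.contourArea(ct)>800:
            r=cv2.minAreaRect(ct);P=[onz(p,z,c)[:2] for p in cv2.boxPoints(r)];print("wr box",np.round(r[0]),np.round(P,3).tolist())
E
python3 - <<'E'
from h import *
st();c=canes("t11.png");wcanes("w11.png")
pick(*c[0])
E
```

```text
t 22.2 p [0.5928 0.2571 0.1196] head 84.9 pitch 0.3 F [ 0.7 -0.4  0.2] gap 0.498 gf 0.0 j [ 0.39  0.57  1.65 -0.    0.91  0.48]
cane [0.4702 0.4304] head 81.7 L,W 0.091 0.057
cane [0.5373 0.4269] head 88.5 L,W 0.069 0.028
wr box [313. 136.] [[0.591, 0.418], [0.619, 0.415], [0.605, 0.23], [0.57, 0.233]]
wr box [221. 125.] [[0.525, 0.423], [0.555, 0.423], [0.544, 0.253], [0.508, 0.254]]
wr box [119. 123.] [[0.441, 0.429], [0.503, 0.433], [0.493, 0.261], [0.416, 0.256]]
call [166.0, -67.0, -15.0] [0.0, -0.0, -0.06] -> [0.538 0.427 0.13 ]
call [-0.0, -1.0, 111.0] [0.0, -0.0, -0.0] -> [0.537 0.427 0.019]
```

Request:
jog_arm(delta_pos=[[50, -2, 0], [82, -2, 0], [82, -2, 50], [82, -2, 90], [82, -2, 101]], twist=[[0, 0, 0], [0, 0, 0], [0, 0, 0], [0, 0, 0], [0, 0, 0]], gripper=[46, 46, 46, 46, 46])

```text
time_s: 22.8
ee_pos: [0.5905, 0.3361, 0.01]
ee_rot: [[0.088, 0.996, -0.007], [0.996, -0.088, -0.004], [-0.005, -0.007, -1.0]]
ft_force: [-30.1, -12.0, 79.2]
finger_gap: 0.522
gripper_force: 39.3
```

Request:
jog_arm(delta_pos=[[0, 0, 0], [0, 0, 0], [0, 0, 0], [0, 0, 0], [0, 0, 0]], twist=[[0, 0, 0], [0, 0, 0], [0, 0, 0], [0, 0, 0], [0, 0, 0]], gripper=[46, 20, 20, 20, 20], newtons=40)

```text
time_s: 23.3
ee_pos: [0.5947, 0.3373, 0.0132]
ee_rot: [[0.089, 0.996, 0.002], [0.996, -0.089, 0.0], [0.0, 0.002, -1.0]]
ft_force: [0.0, 0.2, -1.3]
finger_gap: 0.314
gripper_force: 40.0
```

Request:
jog_arm(delta_pos=[[0, 0, -50], [0, 0, -100], [0, 0, -150], [0, 0, -200], [0, 0, -220]], twist=[[0, 0, 0], [0, 0, 0], [0, 0, 0], [0, 0, 0], [0, 0, 0]], gripper=[20, 20, 20, 20, 20])

```text
time_s: 23.8
ee_pos: [0.5962, 0.3385, 0.2395]
ee_rot: [[0.089, 0.996, 0.009], [0.996, -0.089, 0.004], [0.005, 0.009, -1.0]]
ft_force: [0.9, 0.5, -0.8]
finger_gap: 0.313
gripper_force: 40.0
```

```bash
cat >> h.py <<'E'
def place2(gx,off=0): # from lifted pose; off = stick centre offset (mm) along tool x from TCP
    plan((rk(gx,172-off,60),RR()),(rk(gx,165-off,8),RR()))
E
python3 - <<'E'
from h import *
st();place2(81)
E
```

```text
t 23.8 p [0.5962 0.3385 0.2395] head 84.9 pitch 0.3 F [ 0.9  0.5 -0.8] gap 0.313 gf 39.998041306680534 j [ 0.5   0.49  1.48 -0.    1.16  0.59]
call [-133.0, 44.0, -34.0] [0.01, 0.13, -0.06] -> [0.628 0.202 0.273]
call [-129.0, 36.0, -51.0] [0.02, 0.13, -0.07] -> [0.66  0.066 0.306]
call [-7.0, -0.0, 52.0] [-0.0, -0.0, 0.0] -> [0.66  0.073 0.254]
```

Request:
jog_arm(delta_pos=[[-133, 44, -34], [-133, 44, -34], [-133, 44, -34], [-133, 44, -34], [-133, 44, -34]], twist=[[0.01, 0.13, -0.06], [0.01, 0.13, -0.06], [0.01, 0.13, -0.06], [0.01, 0.13, -0.06], [0.01, 0.13, -0.06]], gripper=[20, 20, 20, 20, 20])

```text
time_s: 24.3
ee_pos: [0.6261, 0.201, 0.2673]
ee_rot: [[0.031, 1.0, 0.0], [0.991, -0.03, 0.13], [0.13, -0.004, -0.991]]
ft_force: [0.4, 0.3, -1.9]
finger_gap: 0.32
gripper_force: 40.0
```

Request:
jog_arm(delta_pos=[[-129, 36, -51], [-129, 36, -51], [-129, 36, -51], [-129, 36, -51], [-129, 36, -51]], twist=[[0.01, 0.13, -0.07], [0.01, 0.13, -0.07], [0.01, 0.13, -0.07], [0.01, 0.13, -0.07], [0.01, 0.13, -0.07]], gripper=[20, 20, 20, 20, 20])

```text
time_s: 24.8
ee_pos: [0.6584, 0.067, 0.3002]
ee_rot: [[-0.041, 0.999, -0.012], [0.965, 0.043, 0.258], [0.258, -0.001, -0.966]]
ft_force: [-0.1, 0.2, -0.7]
finger_gap: 0.232
gripper_force: 0.0
```

Request:
jog_arm(delta_pos=[[0, 0, 0], [0, 0, 0], [0, 0, 0]], twist=[[0, 0, 0], [0, 0, 0], [0, 0, 0]], gripper=[20, 20, 20])

```text
time_s: 25.1
ee_pos: [0.6581, 0.067, 0.3002]
ee_rot: [[-0.042, 0.999, -0.012], [0.965, 0.044, 0.258], [0.258, -0.001, -0.966]]
ft_force: [0.8, 0.2, -0.5]
finger_gap: 0.227
gripper_force: 0.0
```

```bash
python3 - <<'E'
from h import *
st();print(inrack(read_state()["ee_pos"]))
plan((rk(81,165,25,11),RR()),(rk(81,160,8,11),RR()))
im,c=snap("wrist","w12.png")
def rp(x,y,z): return RO+RR()@np.array([y,x,-z])/1000
for x in (94.5,67.5,40.5,13.5): print(x,[np.round(proj(rp(x,y,-10.5),c)).tolist() for y in (150,190)])
E
```

```text
t 25.1 p [0.6581 0.067  0.3002] head 92.5 pitch 15.0 F [ 0.8  0.2 -0.5] gap 0.227 gf 0.0 j [-0.04  0.42  1.48  0.27  1.28 -0.16]
[ 79.3 171.3  48.6]
call [-6.0, 2.0, 35.0] [-0.0, 0.0, 0.0] -> [0.66  0.07  0.265]
call [-5.0, -0.0, 17.0] [-0.0, 0.0, 0.0] -> [0.66  0.07  0.247]
94.5 [[337.0, 285.0], [339.0, 229.0]]
67.5 [[299.0, 284.0], [298.0, 229.0]]
40.5 [[260.0, 284.0], [257.0, 229.0]]
13.5 [[221.0, 284.0], [217.0, 229.0]]
```

View pics/w12.png

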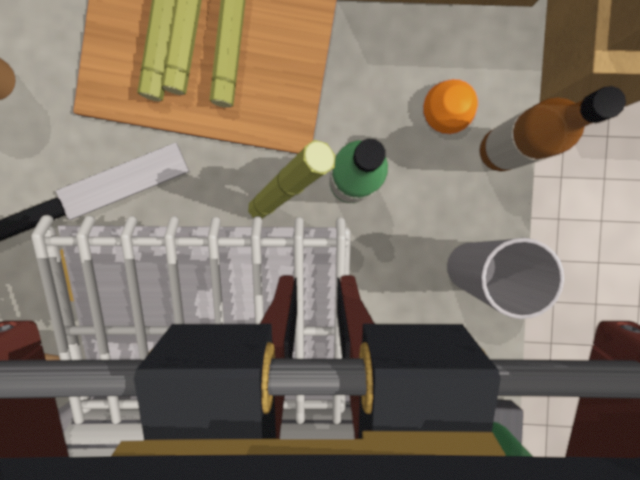

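The stick caught the rack's outer end because I carried it too low, and it dropped out. In this picture it stands or leans from (260,210) to (318,158), next to the green bottle. One cane on the board has also been knocked next to its neighbour. I'll rise, let everything settle and remeasure.

Request:
jog_arm(delta_pos=[[0, 0, -40], [0, 0, -60], [0, 0, -60], [0, 0, -60], [0, 0, -60]], twist=[[0, 0, 0], [0, 0, 0], [0, 0, 0], [0, 0, 0], [0, 0, 0]], gripper=[44, 44, 44, 44, 44])

```text
time_s: 25.65
ee_pos: [0.6584, 0.0504, 0.3572]
ee_rot: [[-0.04, 0.999, -0.013], [0.965, 0.043, 0.258], [0.258, -0.003, -0.966]]
ft_force: [0.4, -0.8, 0.9]
finger_gap: 0.505
gripper_force: 0.0
```

```bash
cat >> h.py <<'E'
def blobs(n,f,roi,lo=(24,80,50),hi=(45,255,255),amin=150):
    im,c=snap(n,f);hsv=cv2.cvtColor(im,cv2.COLOR_RGB2HSV);m=cv2.inRange(hsv,lo,hi);k=np.zeros_like(m);k[roi[1]:roi[3],roi[0]:roi[2]]=1
    m=cv2.morphologyEx(m*k,cv2.MORPH_CLOSE,np.ones((5,5)));out=[]
    for ct in cv2.findContours(m,cv2.RETR_EXTERNAL,cv2.CHAIN_APPROX_NONE)[0]:
        if cv2.contourArea(ct)>amin: out.append(cv2.minAreaRect(ct))
    return out,c
E
python3 - <<'E'
from h import *
st()
for n,roi in (("wrist",(0,0,640,310)),("top",(140,100,345,350)),("scene",(290,220,500,420))):
    o,c=blobs(n,n+"13.png",roi)
    for r in o:
        b=cv2.boxPoints(r);print(n,"ctr",np.round(r[0]),"sz",np.round(r[1]),"box@.014",np.round([onz(p,.014,c)[:2] for p in b],3).tolist())
    o,c=blobs(n,n+"13g.png",roi,(60,100,40),(90,255,255),60)
    for r in o: print(n,"green",np.round(r[0]),np.round(r[1]),np.round(r[2]),"@.08",onz(r[0],.08,c)[:2])
E
```

```text
t 25.65 p [0.6584 0.0504 0.3572] head 92.4 pitch 15.0 F [ 0.4 -0.8  0.9] gap 0.505 gf 0.0 j [-0.06  0.37  1.41  0.26  1.39 -0.16]
wrist ctr [330. 151.] sz [ 20. 138.] box@.014 [[0.602, 0.125], [0.717, 0.294], [0.742, 0.278], [0.626, 0.108]]
wrist ctr [238.  53.] sz [ 21. 110.] box@.014 [[0.508, 0.26], [0.522, 0.417], [0.552, 0.415], [0.539, 0.258]]
wrist ctr [187.  50.] sz [ 42. 108.] box@.014 [[0.414, 0.265], [0.436, 0.419], [0.496, 0.413], [0.475, 0.258]]
wrist green [354. 165.] [43. 39.] 32.0 @.08 [0.7024815  0.16967548]
top ctr [202. 289.] sz [84. 22.] box@.014 [[0.449, 0.482], [0.506, 0.475], [0.475, 0.257], [0.418, 0.264]]
top ctr [205. 261.] sz [78. 11.] box@.014 [[0.528, 0.465], [0.557, 0.463], [0.539, 0.258], [0.51, 0.26]]
top ctr [266. 208.] sz [77. 12.] box@.014 [[0.712, 0.294], [0.738, 0.278], [0.622, 0.108], [0.597, 0.124]]
top green [276. 189.] [22. 23.] 70.0 @.08 [0.70040372 0.1686596 ]
scene ctr [399. 330.] sz [42. 13.] box@.014 [[0.689, 0.19], [0.645, 0.207], [0.708, 0.294], [0.748, 0.275]]
scene ctr [440. 280.] sz [79. 28.] box@.014 [[0.533, 0.249], [0.398, 0.266], [0.421, 0.493], [0.551, 0.457]]
scene green [372. 299.] [22. 30.] 0.0 @.08 [0.66603467 0.16962344]
```

```bash
python3 - <<'E'
from h import *
R=orient(56)
plan(([.706,.259,.22],R),([.706,.259,.045],R))
E
```

```text
call [82.0, 28.0, 93.0] [-0.04, -0.13, 0.32] -> [0.683 0.155 0.29 ]
call [97.0, -5.0, 83.0] [-0.04, -0.12, 0.31] -> [0.706 0.259 0.22 ]
call [0.0, 1.0, 175.0] [-0.0, -0.0, 0.0] -> [0.706 0.259 0.045]
```

Request:
jog_arm(delta_pos=[[82, 28, 93], [82, 28, 93], [82, 28, 93], [82, 28, 93], [82, 28, 93]], twist=[[-0.04, -0.13, 0.32], [-0.04, -0.13, 0.32], [-0.04, -0.13, 0.32], [-0.04, -0.13, 0.32], [-0.04, -0.13, 0.32]], gripper=[44, 44, 44, 44, 44])

```text
time_s: 26.45
ee_pos: [0.6825, 0.155, 0.2897]
ee_rot: [[0.274, 0.962, 0.012], [0.954, -0.273, 0.127], [0.125, -0.023, -0.992]]
ft_force: [0.8, 0.0, -0.1]
finger_gap: 0.502
gripper_force: 0.0
```

Request:
jog_arm(delta_pos=[[97, -5, 83], [97, -5, 83], [97, -5, 83], [97, -5, 83], [97, -5, 83]], twist=[[-0.04, -0.12, 0.31], [-0.04, -0.12, 0.31], [-0.04, -0.12, 0.31], [-0.04, -0.12, 0.31], [-0.04, -0.12, 0.31]], gripper=[44, 44, 44, 44, 44])

```text
time_s: 26.95
ee_pos: [0.7063, 0.2578, 0.2206]
ee_rot: [[0.556, 0.831, -0.001], [0.831, -0.556, 0.002], [0.001, -0.002, -1.0]]
ft_force: [-0.1, -0.2, -0.1]
finger_gap: 0.506
gripper_force: 0.0
```

Request:
jog_arm(delta_pos=[[0, 0, 0], [0, 0, 0], [0, 0, 0]], twist=[[0, 0, 0], [0, 0, 0], [0, 0, 0]], gripper=[44, 44, 44])

```text
time_s: 27.25
ee_pos: [0.7065, 0.2573, 0.2218]
ee_rot: [[0.558, 0.83, 0.001], [0.83, -0.558, 0.003], [0.003, -0.001, -1.0]]
ft_force: [0.5, -0.9, -0.9]
finger_gap: 0.5
gripper_force: 0.0
```

```bash
python3 - <<'E'
from h import *
st()
o,c=blobs("wrist","w14.png",(0,0,640,330))
for r in o:
    b=cv2.boxPoints(r);print("ctr",np.round(r[0]),"sz",np.round(r[1]),"box@.014",np.round([onz(p,.016,c)[:2] for p in b],3).tolist())
o,c=blobs("wrist","w14.png",(0,0,640,330),(5,150,120),(15,255,255),400)
for r in o: print("orange?",np.round(r[0]),np.round(r[1]),"@.03",onz(r[0],.03,c)[:2])
plan(([.706,.259,.045],orient(56)),([.706,.259,.011],orient(56)))
E
```

```text
t 27.25 p [0.7065 0.2573 0.2218] head 56.1 pitch 0.2 F [ 0.5 -0.9 -0.9] gap 0.5 gf 0.0 j [0.33 0.61 1.31 0.   1.21 0.92]
ctr [318. 256.] sz [146.  26.] box@.014 [[0.715, 0.29], [0.737, 0.274], [0.642, 0.128], [0.616, 0.146]]
ctr [ 65. 245.] sz [206.  60.] box@.014 [[0.439, 0.481], [0.506, 0.478], [0.477, 0.268], [0.398, 0.265]]
ctr [125. 218.] sz [208.  31.] box@.014 [[0.521, 0.466], [0.555, 0.466], [0.543, 0.255], [0.503, 0.252]]
orange? [405. 134.] [67. 66.] @.03 [0.82419623 0.27621151]
orange? [566. 112.] [30. 62.] @.03 [0.95991344 0.20775584]
orange? [111. 133.] [ 78. 128.] @.03 [0.58586128 0.43604259]
call [0.0, -1.0, 176.0] [-0.0, -0.0, 0.0] -> [0.705 0.259 0.045]
call [0.0, 0.0, 34.0] [-0.0, -0.0, 0.0] -> [0.705 0.259 0.011]
```

Request:
jog_arm(delta_pos=[[0, 2, 45], [0, 2, 90], [0, 2, 135], [0, 2, 170], [0, 2, 176]], twist=[[0, 0, 0], [0, 0, 0], [0, 0, 0], [0, 0, 0], [0, 0, 0]], gripper=[44, 44, 44, 44, 44])

```text
time_s: 27.85
ee_pos: [0.7041, 0.2566, 0.0391]
ee_rot: [[0.557, 0.83, -0.009], [0.83, -0.557, -0.0], [-0.005, -0.007, -1.0]]
ft_force: [0.0, 0.1, -1.1]
finger_gap: 0.502
gripper_force: 0.0
```

Request:
jog_arm(delta_pos=[[0, 0, 12], [0, 0, 24], [0, 0, 32], [0, 0, 32], [0, 0, 32]], twist=[[0, 0, 0], [0, 0, 0], [0, 0, 0], [0, 0, 0], [0, 0, 0]], gripper=[44, 44, 44, 44, 44])

```text
time_s: 28.35
ee_pos: [0.7078, 0.2583, 0.013]
ee_rot: [[0.557, 0.83, 0.0], [0.83, -0.557, 0.003], [0.002, -0.001, -1.0]]
ft_force: [0.0, -0.8, -1.1]
finger_gap: 0.502
gripper_force: 0.0
```

Request:
jog_arm(delta_pos=[[0, 0, 3], [0, 0, 3], [0, 0, 3], [0, 0, 3], [0, 0, 3]], twist=[[0, 0, 0], [0, 0, 0], [0, 0, 0], [0, 0, 0], [0, 0, 0]], gripper=[44, 44, 20, 20, 20], newtons=55)

```text
time_s: 28.85
ee_pos: [0.7075, 0.2581, 0.0095]
ee_rot: [[0.557, 0.83, -0.001], [0.83, -0.557, 0.002], [0.002, -0.002, -1.0]]
ft_force: [0.2, -0.1, 0.6]
finger_gap: 0.315
gripper_force: 55.0
```

Request:
jog_arm(delta_pos=[[0, 0, 0], [0, 0, 0], [0, 0, 0]], twist=[[0, 0, 0], [0, 0, 0], [0, 0, 0]], gripper=[20, 20, 20])

```text
time_s: 29.15
ee_pos: [0.7075, 0.2581, 0.0095]
ee_rot: [[0.557, 0.83, -0.001], [0.83, -0.557, 0.002], [0.002, -0.002, -1.0]]
ft_force: [-0.8, -0.3, 1.4]
finger_gap: 0.314
gripper_force: 55.0
```

Request:
jog_arm(delta_pos=[[0, 0, -50], [0, 0, -100], [0, 0, -150], [0, 0, -200], [0, 0, -250]], twist=[[0, 0, 0], [0, 0, 0], [0, 0, 0], [0, 0, 0], [0, 0, 0]], gripper=[20, 20, 20, 20, 20])

```text
time_s: 29.65
ee_pos: [0.7071, 0.2574, 0.261]
ee_rot: [[0.557, 0.83, -0.001], [0.83, -0.557, 0.002], [0.001, -0.002, -1.0]]
ft_force: [1.7, -0.2, -0.7]
finger_gap: 0.313
gripper_force: 55.0
```

Request:
jog_arm(delta_pos=[[0, 0, -50], [0, 0, -120], [0, 0, -120], [0, 0, -120], [0, 0, -120]], twist=[[0, 0, 0], [0, 0, 0], [0, 0, 0], [0, 0, 0], [0, 0, 0]], gripper=[20, 20, 20, 20, 20])

```text
time_s: 30.15
ee_pos: [0.7072, 0.2571, 0.3779]
ee_rot: [[0.557, 0.83, -0.002], [0.83, -0.557, 0.002], [0.0, -0.003, -1.0]]
ft_force: [0.8, 0.4, -1.8]
finger_gap: 0.312
gripper_force: 55.0
```

```bash
python3 - <<'E'
from h import *
st();OFF=-68
print(rk(81,180-OFF,70,4))
plan((rk(81,180-OFF,70,4),RR()),(rk(81,165-OFF,25,4),RR()))
for n,roi in (("top",(140,100,345,250)),("scene",(290,150,500,420))):
    o,c=blobs(n,n+"15.png",roi)
    for r in o: print(n,np.round(cv2.boxPoints(r)).tolist())
E
```

```text
t 30.15 p [0.7072 0.2571 0.3779] head 56.1 pitch 0.0 F [ 0.8  0.4 -1.8] gap 0.312 gf 54.99732024036348 j [0.33 0.51 1.14 0.   1.49 0.92]
[0.65700672 0.136539   0.33693823]
call [-128.0, 26.0, 41.0] [0.08, 0.25, -0.63] -> [0.657 0.136 0.337]
call [-15.0, -0.0, 45.0] [-0.0, 0.0, 0.0] -> [0.658 0.133 0.289]
top [[239.0, 175.0], [248.0, 162.0], [292.0, 190.0], [284.0, 203.0]]
scene [[399.0, 288.0], [402.0, 261.0], [480.0, 271.0], [477.0, 299.0]]
scene [[426.0, 209.0], [432.0, 194.0], [446.0, 200.0], [440.0, 214.0]]
scene [[353.0, 183.0], [358.0, 169.0], [421.0, 191.0], [415.0, 206.0]]
```

Request:
jog_arm(delta_pos=[[-128, 26, 41], [-128, 26, 41], [-128, 26, 41], [-128, 26, 41], [-128, 26, 41]], twist=[[0.08, 0.25, -0.63], [0.08, 0.25, -0.63], [0.08, 0.25, -0.63], [0.08, 0.25, -0.63], [0.08, 0.25, -0.63]], gripper=[20, 20, 20, 20, 20])

```text
time_s: 30.75
ee_pos: [0.6563, 0.1346, 0.3351]
ee_rot: [[-0.042, 0.999, -0.015], [0.965, 0.045, 0.259], [0.259, -0.003, -0.966]]
ft_force: [-0.0, 0.5, -0.1]
finger_gap: 0.312
gripper_force: 55.0
```

Request:
jog_arm(delta_pos=[[0, 0, 0], [0, 0, 0]], twist=[[0, 0, 0], [0, 0, 0]], gripper=[20, 20])

```text
time_s: 30.95
ee_pos: [0.6575, 0.1363, 0.3363]
ee_rot: [[-0.037, 0.999, -0.012], [0.966, 0.039, 0.256], [0.257, -0.002, -0.967]]
ft_force: [-0.8, -0.1, -1.7]
finger_gap: 0.314
gripper_force: 55.0
```

```bash
python3 - <<'E'
from h import *
st();print(inrack(read_state()["ee_pos"]))
plan((rk(81,166+70,20,4),RR()))
def rp(x,y,z): return RO+RR()@np.array([y,x,-z])/1000
s=read_state();p=np.array(s["ee_pos"]);R=np.array(s["ee_rot"])
for n,roi in (("top",(240,120,370,250)),("scene",(290,150,400,260))):
    o,c=blobs(n,n+"16.png",roi)
    print(n,"pred ends",[np.round(proj(p+R@np.array([x,0,-.004]),c)).tolist() for x in(-.17,.03)])
    for r in o: print(n,np.round(cv2.boxPoints(r)).tolist())
E
```

```text
t 30.95 p [0.6575 0.1363 0.3363] head 92.2 pitch 14.9 F [-0.8 -0.1 -1.7] gap 0.314 gf 54.99737529549748 j [ 0.07  0.39  1.44  0.27  1.32 -0.04]
[ 81.5 247.6  65.4]
call [-11.0, -0.0, 49.0] [-0.0, 0.0, -0.0] -> [0.657 0.138 0.286]
top pred ends [[358.0, 179.0], [265.0, 179.0]]
top [[306.0, 173.0], [334.0, 173.0], [334.0, 186.0], [306.0, 186.0]]
scene pred ends [[292.0, 218.0], [380.0, 202.0]]
scene [[289.0, 211.0], [358.0, 198.0], [361.0, 212.0], [291.0, 225.0]]
```

The stick is held straight: its inner end is at scene pixel (290,218), and (292,218) was predicted. I'll lower it onto the rack in steps.

Request:
jog_arm(delta_pos=[[-4, 0, 20], [-8, 0, 40], [-11, 0, 49], [-11, 0, 49]], twist=[[0, 0, 0], [0, 0, 0], [0, 0, 0], [0, 0, 0]], gripper=[20, 20, 20, 20])

```text
time_s: 31.45
ee_pos: [0.657, 0.1391, 0.2862]
ee_rot: [[-0.041, 0.999, -0.013], [0.966, 0.043, 0.257], [0.257, -0.002, -0.966]]
ft_force: [0.3, -0.7, -1.5]
finger_gap: 0.317
gripper_force: 55.0
```

Request:
jog_arm(delta_pos=[[0, 0, 4], [0, 0, 8], [0, 0, 12], [0, 0, 12]], twist=[[0, 0, 0], [0, 0, 0], [0, 0, 0], [0, 0, 0]], gripper=[20, 20, 20, 20])

```text
time_s: 31.85
ee_pos: [0.6581, 0.1418, 0.2775]
ee_rot: [[-0.041, 0.999, -0.009], [0.965, 0.042, 0.258], [0.258, 0.002, -0.966]]
ft_force: [-3.2, -1.2, 4.7]
finger_gap: 0.31
gripper_force: 55.0
```

Request:
jog_arm(delta_pos=[[0, 0, 3], [0, 0, 6], [0, 0, 6], [0, 0, 6]], twist=[[0, 0, 0], [0, 0, 0], [0, 0, 0], [0, 0, 0]], gripper=[20, 20, 20, 20])

```text
time_s: 32.25
ee_pos: [0.6579, 0.1437, 0.2727]
ee_rot: [[-0.042, 0.999, -0.009], [0.965, 0.042, 0.258], [0.259, 0.003, -0.966]]
ft_force: [-4.6, 0.9, 8.9]
finger_gap: 0.313
gripper_force: 55.0
```

```bash
python3 - <<'E'
from h import *
st();print(inrack(read_state()["ee_pos"]))
E
```

```text
t 32.25 p [0.6579 0.1437 0.2727] head 92.5 pitch 15.0 F [-4.6  0.9  8.9] gap 0.313 gf 55.026665424702514 j [ 0.08  0.44  1.5   0.28  1.2  -0.07]
[ 82.2 238.3   2.1]
```

Request:
jog_arm(delta_pos=[[0, -2, 0], [0, -4, 0], [0, -4, 0], [0, -4, 0]], twist=[[0, 0, 0], [0, 0, 0], [0, 0, 0], [0, 0, 0]], gripper=[20, 20, 20, 20])

```text
time_s: 32.65
ee_pos: [0.6562, 0.1434, 0.2724]
ee_rot: [[-0.042, 0.999, -0.003], [0.965, 0.042, 0.258], [0.258, 0.008, -0.966]]
ft_force: [6.3, 1.0, 3.6]
finger_gap: 0.313
gripper_force: 55.0
```

Request:
jog_arm(delta_pos=[[0, 2, -1], [-8, 2, -1], [-16, 2, -1], [-24, 2, -1], [-30, 2, -1]], twist=[[0, 0, 0], [0, 0, 0], [0, 0, 0], [0, 0, 0], [0, 0, 0]], gripper=[20, 20, 20, 20, 20])

```text
time_s: 33.15
ee_pos: [0.6578, 0.1164, 0.2672]
ee_rot: [[-0.042, 0.999, -0.007], [0.964, 0.042, 0.263], [0.263, 0.004, -0.965]]
ft_force: [-3.7, 11.7, 18.8]
finger_gap: 0.313
gripper_force: 55.0
```

Request:
jog_arm(delta_pos=[[-3, 0, 0], [-6, 0, 0], [-9, 0, 0], [-9, 0, 0]], twist=[[0, 0, 0], [0, 0, 0], [0, 0, 0], [0, 0, 0]], gripper=[20, 20, 20, 20])

```text
time_s: 33.55
ee_pos: [0.6581, 0.1077, 0.2657]
ee_rot: [[-0.042, 0.999, -0.007], [0.964, 0.043, 0.263], [0.263, 0.005, -0.965]]
ft_force: [-5.7, 9.0, 22.1]
finger_gap: 0.314
gripper_force: 55.0
```

```bash
python3 - <<'E'
from h import *
st();print(inrack(read_state()["ee_pos"]))
E
```

```text
t 33.55 p [0.6581 0.1077 0.2657] head 92.5 pitch 15.2 F [-5.7  9.  22.1] gap 0.314 gf 55.02720671764109 j [ 0.02  0.44  1.52  0.29  1.2  -0.13]
[ 80.9 201.7   4.7]
```

Request:
jog_arm(delta_pos=[[0, -1, -3], [-3, -1, -3], [-6, -1, -3], [-9, -1, -3], [-9, -1, -3]], twist=[[0, 0, 0], [0, 0, 0], [0, 0, 0], [0, 0, 0], [0, 0, 0]], gripper=[20, 20, 20, 20, 20])

```text
time_s: 34.05
ee_pos: [0.658, 0.102, 0.2651]
ee_rot: [[-0.042, 0.999, -0.007], [0.962, 0.042, 0.269], [0.269, 0.005, -0.963]]
ft_force: [1.6, 27.1, 11.1]
finger_gap: 0.314
gripper_force: 55.0
```

The 27 N reaction along +y shows the end is against the rollers. I'll release, rise along the tool axis and check with the cameras.

Request:
jog_arm(delta_pos=[[5, 0, 0], [5, 0, 0], [5, 0, 0], [5, 0, 0], [5, 0, 0]], twist=[[0, 0, 0], [0, 0, 0], [0, 0, 0], [0, 0, 0], [0, 0, 0]], gripper=[20, 42, 42, 42, 42])

```text
time_s: 34.55
ee_pos: [0.656, 0.0998, 0.2623]
ee_rot: [[-0.04, 0.999, -0.012], [0.965, 0.042, 0.257], [0.257, -0.001, -0.966]]
ft_force: [0.3, -0.2, 0.1]
finger_gap: 0.48
gripper_force: 0.0
```

Request:
jog_arm(delta_pos=[[0, 0, -30], [0, 0, -70], [0, 0, -120], [0, 0, -120]], twist=[[0, 0, 0], [0, 0, 0], [0, 0, 0], [0, 0, 0]], gripper=[44, 44, 44, 44])

```text
time_s: 34.95
ee_pos: [0.6606, 0.068, 0.3865]
ee_rot: [[-0.042, 0.999, 0.001], [0.966, 0.041, 0.257], [0.257, 0.012, -0.966]]
ft_force: [0.6, 1.4, -0.2]
finger_gap: 0.498
gripper_force: 0.0
```

```bash
cat >> h.py <<'E'
def rp(x,y,z): return RO+RR()@np.array([y,x,-z])/1000
def onrack(xs,tag):
    for n,roi in (("top",(285,130,385,290)),("scene",(285,180,365,270)),("wrist",(0,0,640,320))):
        o,c=blobs(n,n+tag+".png",roi,amin=60)
        for x in xs: print(n,"pred ends",x,[np.round(proj(rp(x,y,0),c)).tolist() for y in(25,225)])
        for r in o:
            b=cv2.boxPoints(r); o0=RO; 
            # intersect with rack plane z=0
            res=[]
            for p in b:
                oo,d=ray(p,c); nz=-RR()[:,2]; t=nz@(RO-oo)/(nz@d); res.append(inrack(oo+d*t)[:2].tolist())
            print(n,"box px",np.round(b).tolist(),"rack xy",res)
E
python3 - <<'E'
from h import *
st();onrack([81],"17")
E
```

```text
t 34.95 p [0.6606 0.068  0.3865] head 92.5 pitch 14.9 F [ 0.6  1.4 -0.2] gap 0.498 gf 0.0 j [-0.04  0.35  1.38  0.26  1.42 -0.12]
top pred ends 81 [[371.0, 187.0], [284.0, 188.0]]
top box px [[284.0, 181.0], [308.0, 180.0], [308.0, 193.0], [285.0, 194.0]] rack xy [[95.7, 223.9], [98.2, 171.2], [68.0, 171.5], [65.7, 224.0]]
top box px [[342.0, 179.0], [372.0, 179.0], [372.0, 185.0], [342.0, 185.0]] rack xy [[99.8, 92.0], [99.7, 20.9], [85.6, 22.1], [85.9, 93.0]]
scene pred ends 81 [[278.0, 247.0], [362.0, 232.0]]
scene box px [[284.0, 230.0], [362.0, 222.0], [363.0, 236.0], [285.0, 244.0]] rack xy [[8.9, 28.3], [34.3, 225.3], [96.8, 227.7], [76.0, 41.3]]
wrist pred ends 81 [[317.0, 393.0], [317.0, 194.0]]
wrist box px [[300.0, 319.0], [302.0, 192.0], [337.0, 192.0], [335.0, 319.0]] rack xy [[65.6, 107.9], [68.3, 227.2], [97.6, 226.9], [98.3, 107.5]]
wrist box px [[224.0, 124.0], [238.0, -2.0], [258.0, 0.0], [244.0, 126.0]] rack xy [[7.8, 280.6], [24.3, 365.2], [38.3, 364.0], [23.2, 279.1]]
wrist box px [[163.0, 117.0], [183.0, -6.0], [222.0, 0.0], [202.0, 124.0]] rack xy [[-39.9, 285.0], [-14.6, 367.4], [13.0, 363.8], [-9.6, 280.5]]
```

Cane 1 is seated: rack x about 82, y 25 to 226. Next is the lone cane on the board near (0.533, 0.361).

```bash
sed -i 's/^RO=.*/RO=np.array([.585,-.089,.213]);RY=2.3/;s/;RY=2.3;RY=2.3/;RY=2.3/' h.py; grep -n "^RO" h.py; python3 - <<'E'
from h import *
c=canes("t18.png")
R=orient(85);plan(([.5355,.3615,.15],R),([.5355,.3615,.05],R))
E
```

```text
40:RO=np.array([.585,-.089,.213]);RY=2.3
cane [0.4611 0.3662] head 81.7 L,W 0.219 0.056
cane [0.5322 0.3584] head 84.9 L,W 0.205 0.029
call [114.0, -54.0, 148.0] [-0.01, -0.13, 0.06] -> [0.597 0.215 0.264]
call [129.0, -63.0, 132.0] [-0.01, -0.13, 0.07] -> [0.536 0.362 0.15 ]
call [-0.0, -1.0, 100.0] [0.0, -0.0, -0.0] -> [0.535 0.362 0.05 ]
```

Request:
jog_arm(delta_pos=[[114, -54, 148], [114, -54, 148], [114, -54, 148], [114, -54, 148], [114, -54, 148]], twist=[[-0.01, -0.13, 0.06], [-0.01, -0.13, 0.06], [-0.01, -0.13, 0.06], [-0.01, -0.13, 0.06], [-0.01, -0.13, 0.06]], gripper=[41, 41, 41, 41, 41])

```text
time_s: 35.65
ee_pos: [0.5923, 0.2182, 0.2594]
ee_rot: [[0.015, 1.0, -0.01], [0.992, -0.014, 0.128], [0.128, -0.012, -0.992]]
ft_force: [-0.3, -0.6, -0.2]
finger_gap: 0.466
gripper_force: 0.0
```

Request:
jog_arm(delta_pos=[[126, -64, 132], [126, -64, 132], [126, -64, 132], [126, -64, 132], [126, -64, 132]], twist=[[-0.01, -0.13, 0.07], [-0.01, -0.13, 0.07], [-0.01, -0.13, 0.07], [-0.01, -0.13, 0.07], [-0.01, -0.13, 0.07]], gripper=[41, 41, 41, 41, 41])

```text
time_s: 36.15
ee_pos: [0.5317, 0.3604, 0.1458]
ee_rot: [[0.085, 0.996, -0.003], [0.996, -0.085, -0.004], [-0.004, -0.003, -1.0]]
ft_force: [-0.2, -1.4, -0.7]
finger_gap: 0.465
gripper_force: 0.0
```

Request:
jog_arm(delta_pos=[[0, 0, 50], [0, 0, 90], [0, 0, 100], [0, 0, 100], [0, 0, 100]], twist=[[0, 0, 0], [0, 0, 0], [0, 0, 0], [0, 0, 0], [0, 0, 0]], gripper=[41, 41, 41, 41, 41])

```text
time_s: 36.65
ee_pos: [0.538, 0.3589, 0.0527]
ee_rot: [[0.089, 0.996, 0.006], [0.996, -0.089, 0.001], [0.002, 0.006, -1.0]]
ft_force: [-0.2, -0.2, -0.1]
finger_gap: 0.468
gripper_force: 0.0
```

```bash
python3 - <<'E'
from h import *
st();R=orient(85);plan(([.5335,.3585,.019],R))
o,c=blobs("wrist","w18.png",(150,0,560,330))
for r in o: print(np.round([onz(p,.024,c)[:2] for p in cv2.boxPoints(r)],3).tolist())
E
```

```text
t 36.65 p [0.538  0.3589 0.0527] head 84.9 pitch 0.1 F [-0.2 -0.2 -0.1] gap 0.468 gf 0.0 j [ 0.57  0.67  1.67 -0.    0.8   0.66]
call [-1.0, -5.0, 34.0] [0.01, -0.0, -0.0] -> [0.533 0.358 0.019]
[[0.513, 0.323], [0.529, 0.461], [0.557, 0.458], [0.547, 0.32]]
[[0.466, 0.474], [0.509, 0.471], [0.487, 0.329], [0.434, 0.334]]
```

Request:
jog_arm(delta_pos=[[0, -3, 10], [0, -3, 20], [0, -3, 30], [0, -3, 33], [0, -3, 33]], twist=[[0, 0, 0], [0, 0, 0], [0, 0, 0], [0, 0, 0], [0, 0, 0]], gripper=[41, 41, 41, 41, 41])

```text
time_s: 37.2
ee_pos: [0.5332, 0.3588, 0.0171]
ee_rot: [[0.089, 0.996, 0.003], [0.996, -0.089, -0.001], [-0.0, 0.003, -1.0]]
ft_force: [-0.2, -0.2, 0.2]
finger_gap: 0.466
gripper_force: 0.0
```

Request:
jog_arm(delta_pos=[[0, 0, 0], [0, 0, 0], [0, 0, 0], [0, 0, 0], [0, 0, 0]], twist=[[0, 0, 0], [0, 0, 0], [0, 0, 0], [0, 0, 0], [0, 0, 0]], gripper=[20, 20, 20, 20, 20], newtons=50)

```text
time_s: 37.7
ee_pos: [0.534, 0.3592, 0.0183]
ee_rot: [[0.089, 0.996, 0.005], [0.996, -0.089, 0.001], [0.001, 0.005, -1.0]]
ft_force: [0.3, -0.8, 0.4]
finger_gap: 0.311
gripper_force: 50.0
```

Request:
jog_arm(delta_pos=[[0, 0, -50], [0, 0, -100], [0, 0, -150], [0, 0, -200], [0, 0, -250]], twist=[[0, 0, 0], [0, 0, 0], [0, 0, 0], [0, 0, 0], [0, 0, 0]], gripper=[20, 20, 20, 20, 20])

```text
time_s: 38.2
ee_pos: [0.5321, 0.3587, 0.27]
ee_rot: [[0.089, 0.996, 0.004], [0.996, -0.089, -0.0], [0.0, 0.004, -1.0]]
ft_force: [1.3, -0.1, -1.2]
finger_gap: 0.314
gripper_force: 50.0
```

Request:
jog_arm(delta_pos=[[0, 0, -50], [0, 0, -80], [0, 0, -80]], twist=[[0, 0, 0], [0, 0, 0], [0, 0, 0]], gripper=[20, 20, 20])

```text
time_s: 38.5
ee_pos: [0.534, 0.3601, 0.3538]
ee_rot: [[0.089, 0.996, 0.012], [0.996, -0.089, 0.005], [0.006, 0.012, -1.0]]
ft_force: [0.1, 0.2, -1.5]
finger_gap: 0.315
gripper_force: 50.0
```

```bash
python3 - <<'E'
from h import *
st();plan((rk(27,180,70,5),RR()),(rk(27,166,20,5),RR()))
E
```

```text
t 38.5 p [0.534  0.3601 0.3538] head 84.9 pitch 0.4 F [ 0.1  0.2 -1.5] gap 0.315 gf 49.99362665461376 j [ 0.58  0.33  1.46 -0.    1.34  0.67]
call [-142.0, 48.0, 15.0] [0.01, 0.13, -0.06] -> [0.569 0.215 0.338]
call [-145.0, 40.0, -3.0] [0.02, 0.13, -0.07] -> [0.605 0.069 0.322]
call [-14.0, 0.0, 50.0] [-0.0, -0.0, 0.0] -> [0.605 0.069 0.27 ]
```

Request:
jog_arm(delta_pos=[[-142, 48, 15], [-142, 48, 15], [-142, 48, 15], [-142, 48, 15], [-142, 48, 15]], twist=[[0.01, 0.13, -0.06], [0.01, 0.13, -0.06], [0.01, 0.13, -0.06], [0.01, 0.13, -0.06], [0.01, 0.13, -0.06]], gripper=[20, 20, 20, 20, 20])

```text
time_s: 39.0
ee_pos: [0.5671, 0.2119, 0.3313]
ee_rot: [[0.032, 0.999, -0.0], [0.991, -0.031, 0.129], [0.129, -0.005, -0.992]]
ft_force: [-0.5, 0.0, -1.1]
finger_gap: 0.312
gripper_force: 50.0
```

Request:
jog_arm(delta_pos=[[-145, 40, -3], [-145, 40, -3], [-145, 40, -3], [-145, 40, -3], [-145, 40, -3]], twist=[[0.01, 0.13, -0.07], [0.01, 0.13, -0.07], [0.01, 0.13, -0.07], [0.01, 0.13, -0.07], [0.01, 0.13, -0.07]], gripper=[20, 20, 20, 20, 20])

```text
time_s: 39.5
ee_pos: [0.6035, 0.0679, 0.3161]
ee_rot: [[-0.039, 0.999, -0.01], [0.965, 0.041, 0.258], [0.258, 0.0, -0.966]]
ft_force: [-0.8, 0.5, -1.8]
finger_gap: 0.311
gripper_force: 50.0
```

Request:
jog_arm(delta_pos=[[-5, 0, 20], [-10, 0, 40], [-14, 0, 48], [-14, 0, 48], [-14, 0, 48]], twist=[[0, 0, 0], [0, 0, 0], [0, 0, 0], [0, 0, 0], [0, 0, 0]], gripper=[20, 20, 20, 20, 20])

```text
time_s: 40.0
ee_pos: [0.6038, 0.0681, 0.2679]
ee_rot: [[-0.043, 0.999, -0.008], [0.965, 0.043, 0.258], [0.258, 0.003, -0.966]]
ft_force: [-0.6, 1.2, -1.0]
finger_gap: 0.313
gripper_force: 50.0
```

```bash
python3 - <<'E'
from h import *
st();print(inrack(read_state()["ee_pos"]));plan((rk(27,165,3,5.5),RR()))
E
```

```text
t 40.0 p [0.6038 0.0681 0.2679] head 92.5 pitch 14.9 F [-0.6  1.2 -1. ] gap 0.313 gf 49.993762804660946 j [-0.04  0.36  1.64  0.28  1.17 -0.2 ]
[ 25.1 165.1  12.6]
call [-0.0, 2.0, 15.0] [0.0, 0.0, 0.0] -> [0.606 0.072 0.253]
```

Request:
jog_arm(delta_pos=[[0, 2, 5], [0, 2, 9], [0, 2, 12], [0, 2, 12]], twist=[[0, 0, 0], [0, 0, 0], [0, 0, 0], [0, 0, 0]], gripper=[20, 20, 20, 20])

```text
time_s: 40.4
ee_pos: [0.6058, 0.0699, 0.2579]
ee_rot: [[-0.042, 0.999, -0.007], [0.965, 0.042, 0.258], [0.258, 0.004, -0.966]]
ft_force: [-5.8, -2.2, 12.8]
finger_gap: 0.312
gripper_force: 50.0
```

Request:
jog_arm(delta_pos=[[0, 0, 2], [0, 0, 4], [0, 0, 4]], twist=[[0, 0, 0], [0, 0, 0], [0, 0, 0]], gripper=[20, 20, 20])

```text
time_s: 40.7
ee_pos: [0.6057, 0.0702, 0.2573]
ee_rot: [[-0.043, 0.999, -0.006], [0.965, 0.043, 0.257], [0.257, 0.005, -0.966]]
ft_force: [-15.6, -9.1, 33.9]
finger_gap: 0.314
gripper_force: 50.0
```

```bash
python3 - <<'E'
from h import *
st();print(inrack(read_state()["ee_pos"]))
E
```

```text
t 40.7 p [0.6057 0.0702 0.2573] head 92.5 pitch 14.9 F [-15.6  -9.1  33.9] gap 0.314 gf 50.010417306184536 j [-0.04  0.37  1.65  0.29  1.15 -0.2 ]
[ 27.1 164.3   1.9]
```

Request:
jog_arm(delta_pos=[[0, 0, -3], [0, -3, -3], [0, -5, -3], [0, -5, -3]], twist=[[0, 0, 0], [0, 0, 0], [0, 0, 0], [0, 0, 0]], gripper=[20, 20, 20, 20])

```text
time_s: 41.1
ee_pos: [0.6052, 0.0698, 0.2575]
ee_rot: [[-0.042, 0.999, 0.003], [0.965, 0.039, 0.258], [0.257, 0.014, -0.966]]
ft_force: [9.2, -0.4, 5.9]
finger_gap: 0.309
gripper_force: 50.0
```

```bash
python3 - <<'E'
from h import *
print(inrack(read_state()["ee_pos"]))
im,c=snap("scene","s19.png")
hsv=cv2.cvtColor(im,cv2.COLOR_RGB2HSV)
for x,u in ((81,(350,360)),):
    pass
o,c=blobs("scene","s19.png",(285,160,366,270),amin=60)
for r in o: print(np.round(cv2.boxPoints(r),1).tolist())
for x in (81,27): print(x,[np.round(proj(rp(x,y,z),c),1).tolist() for y,z in ((25,0),(225,0),(225,6))])
cv2.imwrite("pics/s19c.png",cv2.resize(im[170:270,260:400],None,fx=5,fy=5,interpolation=cv2.INTER_CUBIC)[:,:,::-1])
E
```

```text
[ 26.6 164.    2.1]
[[281.5, 221.89999389648438], [365.0, 208.0], [369.29998779296875, 233.8000030517578], [285.79998779296875, 247.6999969482422]]
81 [[278.2, 245.2], [362.0, 230.6], [361.5, 228.4]]
27 [[281.3, 233.0], [361.6, 218.6], [361.1, 216.5]]
```

The side move was blocked by a wire (9 N sideways against 6 N normal), so the stick is down in the gap. I'll slide it to the rollers.

Request:
jog_arm(delta_pos=[[0, 4, -1], [-8, 4, -1], [-16, 4, -1], [-24, 4, -1], [-30, 4, -1]], twist=[[0, 0, 0], [0, 0, 0], [0, 0, 0], [0, 0, 0], [0, 0, 0]], gripper=[20, 20, 20, 20, 20])

```text
time_s: 41.7
ee_pos: [0.6065, 0.0426, 0.25]
ee_rot: [[-0.041, 0.999, -0.007], [0.964, 0.042, 0.261], [0.261, 0.004, -0.965]]
ft_force: [-2.3, 7.0, 11.2]
finger_gap: 0.316
gripper_force: 50.0
```

Request:
jog_arm(delta_pos=[[-3, 0, -1], [-6, 0, -1], [-9, 0, -1], [-12, 0, -1], [-12, 0, -1]], twist=[[0, 0, 0], [0, 0, 0], [0, 0, 0], [0, 0, 0], [0, 0, 0]], gripper=[20, 20, 20, 20, 20])

```text
time_s: 42.2
ee_pos: [0.6069, 0.0296, 0.2465]
ee_rot: [[-0.041, 0.999, -0.007], [0.965, 0.041, 0.259], [0.259, 0.004, -0.966]]
ft_force: [1.5, 2.3, 5.7]
finger_gap: 0.312
gripper_force: 50.0
```

```bash
python3 - <<'E'
from h import *
st();print(inrack(read_state()["ee_pos"]))
E
```

```text
t 42.2 p [0.6069 0.0296 0.2465] head 92.4 pitch 15.0 F [1.5 2.3 5.7] gap 0.312 gf 50.00856722763274 j [-0.1   0.39  1.65  0.28  1.15 -0.27]
[ 26.7 122.3   2. ]
```

Request:
jog_arm(delta_pos=[[-3, 0, 0], [-6, 0, 0], [-8, 0, 0], [-8, 0, 0]], twist=[[0, 0, 0], [0, 0, 0], [0, 0, 0], [0, 0, 0]], gripper=[20, 20, 20, 20])

```text
time_s: 42.6
ee_pos: [0.607, 0.0273, 0.246]
ee_rot: [[-0.041, 0.999, -0.008], [0.963, 0.042, 0.268], [0.268, 0.003, -0.963]]
ft_force: [-1.0, 24.4, 11.6]
finger_gap: 0.315
gripper_force: 50.0
```

Request:
jog_arm(delta_pos=[[4, 0, 0], [4, 0, 0], [4, 0, 0], [4, 0, 0], [4, 0, 0]], twist=[[0, 0, 0], [0, 0, 0], [0, 0, 0], [0, 0, 0], [0, 0, 0]], gripper=[20, 41, 41, 41, 41])

```text
time_s: 43.1
ee_pos: [0.6061, 0.025, 0.2443]
ee_rot: [[-0.041, 0.999, -0.009], [0.965, 0.042, 0.257], [0.258, 0.001, -0.966]]
ft_force: [0.6, -0.7, -0.3]
finger_gap: 0.466
gripper_force: 0.0
```

Request:
jog_arm(delta_pos=[[0, 0, -30], [0, 0, -70], [0, 0, -120], [0, 0, -130], [0, 0, -130]], twist=[[0, 0, 0], [0, 0, 0], [0, 0, 0], [0, 0, 0], [0, 0, 0]], gripper=[41, 41, 41, 41, 41])

```text
time_s: 43.6
ee_pos: [0.6084, -0.0089, 0.3724]
ee_rot: [[-0.041, 0.999, -0.004], [0.966, 0.041, 0.257], [0.257, 0.006, -0.966]]
ft_force: [-0.3, -0.0, 0.5]
finger_gap: 0.47
gripper_force: 0.0
```

```bash
sed -i 's/^RO=.*/RO=np.array([.585,-.089,.217]);RY=2.3/' h.py; python3 - <<'E'
from h import *
st();onrack([81,27],"20");canes("t20.png")
im=cv2.imread("pics/t20.png");hsv=cv2.cvtColor(im,cv2.COLOR_BGR2HSV);m=cv2.inRange(hsv,(24,90,60),(45,255,255));m[:,290:]=0
# per-column run profile across the pair
for u in range(165,245,8):
    v=np.where(m[:,u]>0)[0]; v=v[(v>265)&(v<325)]; print(u,(v.min(),v.max(),len(v)) if len(v) else None, np.round(im[v.min():v.max()+1,u].mean(1)).astype(int).tolist() if len(v) else "")
E
```

```text
t 43.6 p [ 0.6084 -0.0089  0.3724] head 92.4 pitch 14.9 F [-0.3 -0.   0.5] gap 0.47 gf 0.0 j [-0.16  0.29  1.5   0.26  1.41 -0.25]
top pred ends 81 [[371.0, 186.0], [284.0, 187.0]]
top pred ends 27 [[373.0, 209.0], [285.0, 211.0]]
top box px [[288.0, 205.0], [351.0, 203.0], [351.0, 217.0], [288.0, 218.0]] rack xy [[40.7, 218.6], [42.0, 76.0], [11.4, 77.7], [10.9, 219.6]]
top box px [[285.0, 181.0], [354.0, 178.0], [354.0, 192.0], [285.0, 194.0]] rack xy [[94.6, 222.7], [98.9, 64.6], [67.4, 66.2], [64.1, 223.4]]
scene pred ends 81 [[278.0, 244.0], [362.0, 229.0]]
scene pred ends 27 [[281.0, 232.0], [362.0, 217.0]]
scene box px [[281.0, 223.0], [359.0, 209.0], [364.0, 235.0], [286.0, 249.0]] rack xy [[-15.1, 19.5], [-14.3, 219.8], [107.8, 228.8], [110.8, 48.6]]
wrist pred ends 81 [[375.0, 324.0], [388.0, 95.0]]
wrist pred ends 27 [[318.0, 324.0], [318.0, 95.0]]
wrist box px [[301.0, 102.0], [337.0, 102.0], [337.0, 319.0], [301.0, 319.0]] rack xy [[13.5, 219.6], [41.5, 219.7], [45.1, 30.4], [11.4, 30.3]]
wrist box px [[358.0, 310.0], [372.0, 89.0], [412.0, 91.0], [397.0, 312.0]] rack xy
[... 1028 characters left out ...]
 [125, 132, 133, 138, 142, 142, 143, 135, 107, 93, 93, 111, 123, 125, 131, 134, 135, 135, 135, 100, 88, 88, 83]
213 (np.int64(279), np.int64(301), 23) [127, 133, 134, 139, 142, 142, 142, 129, 105, 94, 94, 114, 125, 125, 130, 134, 135, 135, 135, 101, 87, 87, 80]
221 (np.int64(280), np.int64(302), 23) [126, 133, 134, 139, 143, 143, 143, 129, 105, 94, 93, 114, 125, 125, 131, 135, 136, 134, 129, 101, 88, 88, 85]
229 (np.int64(281), np.int64(302), 22) [109, 112, 131, 135, 118, 115, 118, 106, 84, 72, 73, 108, 126, 125, 131, 133, 130, 126, 118, 96, 83, 81]
237 (np.int64(282), np.int64(303), 22) [129, 132, 134, 140, 144, 144, 137, 116, 94, 88, 84, 108, 125, 125, 131, 136, 135, 136, 129, 103, 88, 88]
```

Both sticks sit 54 mm apart (rack x about 81 and 26), so they are in gaps. The two remaining sticks on the board lie touching. I'll slide one lengthwise so its end can be gripped, and first I'll find their ends.

```bash
python3 - <<'E'
from h import *
c=cam("top");im=cv2.imread("pics/t20.png");hsv=cv2.cvtColor(im,cv2.COLOR_BGR2HSV);m=cv2.inRange(hsv,(24,90,60),(45,255,255))
for n,off in (("A",5),("B",16)):
    us=[u for u in range(150,265) if m[int(round(273+off+(u-165)*.127)),u]>0]
    a,b=min(us),max(us)
    for u in (a,b): print(n,u,np.round(onz((u,273+off+(u-165)*.127),.03,c)[:2],4))
E
```

```text
A 162 [0.4909 0.4695]
A 239 [0.4613 0.2702]
B 165 [0.4615 0.4612]
B 243 [0.432  0.2602]
```

```bash
python3 - <<'E'
from h import *
R=orient(81.6);plan(([.462,.238,.12],R),([.462,.238,.03],R))
E
```

```text
call [89.0, -67.0, 152.0] [-0.01, -0.13, 0.09] -> [0.534 0.115 0.244]
call [103.0, -77.0, 140.0] [-0.02, -0.13, 0.1] -> [0.462 0.238 0.12 ]
call [-0.0, -0.0, 90.0] [0.0, -0.0, -0.0] -> [0.462 0.238 0.03 ]
```

```bash
python3 - <<'E'
from h import *
R=orient(81.6);plan(([.49,.2,.37],R),([.462,.238,.14],R),([.462,.238,.04],R))
E
```

```text
call [206.0, -108.0, 53.0] [-0.03, -0.26, 0.19] -> [0.49 0.2  0.37]
call [33.0, -34.0, 230.0] [0.0, -0.0, -0.0] -> [0.462 0.238 0.14 ]
call [0.0, -0.0, 100.0] [0.0, -0.0, -0.0] -> [0.462 0.238 0.04 ]
```

Request:
jog_arm(delta_pos=[[206, -108, 53], [206, -108, 53], [206, -108, 53], [206, -108, 53], [206, -108, 53]], twist=[[-0.03, -0.26, 0.19], [-0.03, -0.26, 0.19], [-0.03, -0.26, 0.19], [-0.03, -0.26, 0.19], [-0.03, -0.26, 0.19]], gripper=[0, 0, 0, 0, 0])

```text
time_s: 44.3
ee_pos: [0.4884, 0.2018, 0.3704]
ee_rot: [[0.148, 0.989, 0.005], [0.989, -0.148, -0.001], [-0.001, 0.005, -1.0]]
ft_force: [1.0, 1.2, -0.3]
finger_gap: 0.053
gripper_force: 0.0
```

Request:
jog_arm(delta_pos=[[33, -34, 230], [33, -34, 230], [33, -34, 230], [33, -34, 230], [33, -34, 230]], twist=[[0, 0, 0], [0, 0, 0], [0, 0, 0], [0, 0, 0], [0, 0, 0]], gripper=[0, 0, 0, 0, 0])

```text
time_s: 44.8
ee_pos: [0.4604, 0.237, 0.1375]
ee_rot: [[0.148, 0.989, 0.002], [0.989, -0.148, -0.003], [-0.003, 0.002, -1.0]]
ft_force: [-0.2, 0.9, -0.5]
finger_gap: 0.006
gripper_force: 0.0
```

Request:
jog_arm(delta_pos=[[0, 0, 50], [0, 0, 95], [0, 0, 95], [0, 0, 95]], twist=[[0, 0, 0], [0, 0, 0], [0, 0, 0], [0, 0, 0]], gripper=[0, 0, 0, 0])

```text
time_s: 45.2
ee_pos: [0.4631, 0.237, 0.046]
ee_rot: [[0.149, 0.989, 0.004], [0.989, -0.149, -0.002], [-0.002, 0.004, -1.0]]
ft_force: [-0.1, 0.6, 1.1]
finger_gap: 0.005
gripper_force: 0.0
```

```bash
python3 - <<'E'
from h import *
st();R=orient(81.6);plan(([.462,.238,.02],R))
o,c=blobs("wrist","w21.png",(0,0,640,330))
for r in o: print(np.round(cv2.boxPoints(r)).tolist(),np.round([onz(p,.03,c)[:2] for p in cv2.boxPoints(r)],3).tolist())
E
```

```text
t 45.2 p [0.4631 0.237  0.046 ] head 81.4 pitch -0.1 F [-0.1  0.6  1.1] gap 0.005 gf 0.0 j [ 0.45  0.55  1.96 -0.01  0.63  0.61]
call [1.0, -1.0, 26.0] [0.0, 0.0, -0.0] -> [0.462 0.238 0.02 ]
[[210.0, 0.0], [336.0, 0.0], [336.0, 251.0], [210.0, 251.0]] [[0.437, 0.377], [0.493, 0.369], [0.477, 0.253], [0.409, 0.263]]
```

Request:
jog_arm(delta_pos=[[0, 2, 15], [0, 2, 26], [0, 2, 26], [10, 2, 26], [20, 2, 26]], twist=[[0, 0, 0], [0, 0, 0], [0, 0, 0], [0, 0, 0], [0, 0, 0]], gripper=[0, 0, 0, 0, 0])

```text
time_s: 45.75
ee_pos: [0.47, 0.2577, 0.0213]
ee_rot: [[0.15, 0.989, 0.008], [0.989, -0.15, 0.0], [0.001, 0.008, -1.0]]
ft_force: [0.1, 0.8, 0.4]
finger_gap: 0.003
gripper_force: 0.0
```

Request:
jog_arm(delta_pos=[[12, 0, 0], [24, 0, 0], [36, 0, 0], [48, 0, 0], [60, 0, 0]], twist=[[0, 0, 0], [0, 0, 0], [0, 0, 0], [0, 0, 0], [0, 0, 0]], gripper=[0, 0, 0, 0, 0])

```text
time_s: 46.25
ee_pos: [0.4784, 0.3174, 0.0209]
ee_rot: [[0.149, 0.989, 0.007], [0.989, -0.149, -0.0], [0.001, 0.007, -1.0]]
ft_force: [-0.3, -0.9, 0.9]
finger_gap: 0.002
gripper_force: 0.7
```

Request:
jog_arm(delta_pos=[[3, 0, 0], [3, 0, 0], [-5, 0, -40], [-5, 0, -90], [-5, 0, -130]], twist=[[0, 0, 0], [0, 0, 0], [0, 0, 0], [0, 0, 0], [0, 0, 0]], gripper=[0, 0, 0, 0, 0])

```text
time_s: 46.75
ee_pos: [0.4766, 0.3108, 0.1525]
ee_rot: [[0.15, 0.989, 0.007], [0.989, -0.15, -0.0], [0.001, 0.007, -1.0]]
ft_force: [-0.1, -0.2, -0.7]
finger_gap: 0.006
gripper_force: 0.0
```

Request:
jog_arm(delta_pos=[[0, 0, -50], [0, 0, -100], [0, 0, -150], [0, 0, -150]], twist=[[0, 0, 0], [0, 0, 0], [0, 0, 0], [0, 0, 0]], gripper=[41, 41, 41, 41])

```text
time_s: 47.15
ee_pos: [0.4786, 0.313, 0.3084]
ee_rot: [[0.149, 0.989, 0.018], [0.989, -0.15, 0.006], [0.009, 0.017, -1.0]]
ft_force: [-0.0, 0.2, -0.5]
finger_gap: 0.33
gripper_force: 0.0
```

```bash
python3 - <<'E'
from h import *
st();o,c=blobs("wrist","w22.png",(0,0,640,330))
for r in o: print("w",np.round(cv2.boxPoints(r)).tolist(),np.round([onz(p,.03,c)[:2] for p in cv2.boxPoints(r)],3).tolist())
o,c=blobs("top","t22.png",(120,200,285,350))
for r in o: print("t",np.round(cv2.boxPoints(r)).tolist(),np.round([onz(p,.03,c)[:2] for p in cv2.boxPoints(r)],3).tolist())
im=cv2.imread("pics/t22.png");hsv=cv2.cvtColor(im,cv2.COLOR_BGR2HSV);m=cv2.inRange(hsv,(24,90,60),(45,255,255))
for u in range(125,245,8):
    v=np.where(m[:,u]>0)[0]; v=v[(v>255)&(v<325)]; print(u,(v.min(),v.max(),len(v)) if len(v) else None)
E
```

```text
t 47.15 p [0.4786 0.313  0.3084] head 81.4 pitch 0.5 F [-0.   0.2 -0.5] gap 0.33 gf 0.0 j [ 0.56  0.25  1.68 -0.    1.2   0.71]
w [[269.0, 0.0], [316.0, 0.0], [316.0, 245.0], [269.0, 245.0]] [[0.466, 0.54], [0.517, 0.533], [0.475, 0.254], [0.413, 0.264]]
t [[156.0, 292.0], [158.0, 281.0], [195.0, 289.0], [193.0, 300.0]] [[0.454, 0.485], [0.481, 0.48], [0.46, 0.383], [0.433, 0.388]]
125 None
133 None
141 None
149 None
157 None
165 (np.int64(283), np.int64(294), 9)
173 (np.int64(292), np.int64(292), 1)
181 (np.int64(289), np.int64(295), 7)
189 (np.int64(292), np.int64(293), 2)
197 None
205 None
213 None
221 None
229 (np.int64(292), np.int64(298), 7)
237 (np.int64(293), np.int64(303), 11)
```

Request:
jog_arm(delta_pos=[[45, 0, 0], [90, 0, 40], [90, 0, 80], [90, 0, 80], [90, 0, 80]], twist=[[0, 0, 0], [0, 0, 0], [0, 0, 0], [0, 0, 0], [0, 0, 0]], gripper=[41, 41, 41, 41, 41])

```text
time_s: 47.75
ee_pos: [0.4883, 0.399, 0.2188]
ee_rot: [[0.149, 0.989, 0.003], [0.989, -0.149, -0.004], [-0.004, 0.003, -1.0]]
ft_force: [0.2, -0.8, 0.7]
finger_gap: 0.465
gripper_force: 0.0
```

```bash
python3 - <<'E'
from h import *
st();im,c=snap("wrist","w23.png");hsv=cv2.cvtColor(im,cv2.COLOR_RGB2HSV);m=cv2.inRange(hsv,(24,80,50),(45,255,255))
for v in range(40,310,15):
    u=np.where(m[v,200:420]>0)[0]+200
    if len(u)>5: print(v,u.min(),u.max(),len(u),np.round(onz((u.min(),v),.024,c)[:2],4),np.round(onz((u.max(),v),.024,c)[:2],4))
plan(([.4945,.497,.15],orient(81.4)),([.4945,.497,.05],orient(81.4)))
E
```

```text
t 47.75 p [0.4883 0.399  0.2188] head 81.4 pitch -0.2 F [ 0.2 -0.8  0.7] gap 0.465 gf 0.0 j [ 0.67  0.44  1.62 -0.01  1.09  0.82]
85 294 323 30 [0.4872 0.5241] [0.5144 0.52  ]
100 294 323 30 [0.4849 0.5111] [0.5125 0.507 ]
115 295 323 29 [0.4836 0.4976] [0.5105 0.4936]
130 295 322 28 [0.4813 0.484 ] [0.5076 0.48  ]
145 296 322 27 [0.4799 0.4698] [0.5055 0.466 ]
160 268 323 56 [0.4495 0.4596] [0.5044 0.4514]
175 269 323 55 [0.4477 0.4448] [0.5023 0.4366]
190 269 323 55 [0.4448 0.4297] [0.5001 0.4214]
205 270 323 54 [0.4429 0.4141] [0.4978 0.4058]
220 271 323 53 [0.4409 0.3981] [0.4955 0.3898]
235 271 323 53 [0.4378 0.3818] [0.4931 0.3734]
250 272 323 52 [0.4357 0.3649] [0.4906 0.3565]
265 273 323 51 [0.4335 0.3476] [0.4881 0.3392]
280 276 298 23 [0.4335 0.3294] [0.4579 0.3257]
295 276 298 23 [0.4302 0.3113] [0.4548 0.3075]
call [97.0, -10.0, 71.0] [0.01, 0.0, 0.0] -> [0.494 0.497 0.15 ]
call [0.0, 0.0, 100.0] [-0.0, 0.0, 0.0] -> [0.494 0.497 0.05 ]
```

The upper stick now protrudes about 65 mm past the other, which ends at y = 0.462. I'll grip the protruding end at (0.497, 0.497).

Request:
jog_arm(delta_pos=[[50, -4, 30], [97, -7, 71], [97, -7, 110], [97, -7, 150], [97, -7, 171]], twist=[[0, 0, 0], [0, 0, 0], [0, 0, 0], [0, 0, 0], [0, 0, 0]], gripper=[43, 43, 43, 43, 43])

```text
time_s: 48.3
ee_pos: [0.498, 0.4964, 0.0483]
ee_rot: [[0.149, 0.989, 0.006], [0.989, -0.149, -0.002], [-0.001, 0.006, -1.0]]
ft_force: [-0.8, 0.1, -1.1]
finger_gap: 0.491
gripper_force: 0.0
```

Request:
jog_arm(delta_pos=[[0, 0, 10], [0, 0, 20], [0, 0, 26], [0, 0, 26], [0, 0, 26]], twist=[[0, 0, 0], [0, 0, 0], [0, 0, 0], [0, 0, 0], [0, 0, 0]], gripper=[43, 43, 43, 43, 43])

```text
time_s: 48.8
ee_pos: [0.4993, 0.4977, 0.0253]
ee_rot: [[0.149, 0.989, 0.009], [0.989, -0.149, 0.001], [0.002, 0.008, -1.0]]
ft_force: [0.2, 0.6, -0.3]
finger_gap: 0.491
gripper_force: 0.0
```

Request:
jog_arm(delta_pos=[[0, -1, 6], [0, -1, 6], [0, -1, 6], [0, -1, 6], [0, -1, 6]], twist=[[0, 0, 0], [0, 0, 0], [0, 0, 0], [0, 0, 0], [0, 0, 0]], gripper=[43, 20, 20, 20, 20], newtons=55)

```text
time_s: 49.3
ee_pos: [0.4976, 0.4974, 0.0179]
ee_rot: [[0.149, 0.989, 0.007], [0.989, -0.149, -0.0], [0.001, 0.007, -1.0]]
ft_force: [-0.2, -0.3, -0.3]
finger_gap: 0.315
gripper_force: 55.0
```

Request:
jog_arm(delta_pos=[[0, 0, 0], [0, 0, 0], [0, 0, 0]], twist=[[0, 0, 0], [0, 0, 0], [0, 0, 0]], gripper=[20, 20, 20])

```text
time_s: 49.6
ee_pos: [0.4976, 0.4974, 0.0179]
ee_rot: [[0.149, 0.989, 0.007], [0.989, -0.149, -0.0], [0.001, 0.007, -1.0]]
ft_force: [-0.4, 0.2, -0.4]
finger_gap: 0.31
gripper_force: 55.0
```

Request:
jog_arm(delta_pos=[[0, 0, -40], [0, 0, -90], [0, 0, -140], [0, 0, -190], [0, 0, -240]], twist=[[0, 0, 0], [0, 0, 0], [0, 0, 0], [0, 0, 0], [0, 0, 0]], gripper=[20, 20, 20, 20, 20])

```text
time_s: 50.1
ee_pos: [0.4956, 0.4972, 0.2599]
ee_rot: [[0.149, 0.989, 0.007], [0.989, -0.149, -0.0], [0.001, 0.007, -1.0]]
ft_force: [0.4, 0.5, -1.5]
finger_gap: 0.318
gripper_force: 55.0
```

Request:
jog_arm(delta_pos=[[0, 0, -50], [0, 0, -100], [0, 0, -110], [0, 0, -110]], twist=[[0, 0, 0], [0, 0, 0], [0, 0, 0], [0, 0, 0]], gripper=[20, 20, 20, 20])

```text
time_s: 50.5
ee_pos: [0.4957, 0.4981, 0.3706]
ee_rot: [[0.149, 0.989, 0.011], [0.989, -0.149, 0.003], [0.005, 0.01, -1.0]]
ft_force: [0.1, -0.8, -2.4]
finger_gap: 0.313
gripper_force: 55.0
```

```bash
python3 - <<'E'
from h import *
st();plan((rk(-27,180+68,70,4),RR()),(rk(-27,166+68,16,4),RR()))
E
```

```text
t 50.5 p [0.4957 0.4981 0.3706] head 81.4 pitch 0.3 F [ 0.1 -0.8 -2.4] gap 0.313 gf 54.99923169845715 j [ 0.77  0.42  1.29 -0.01  1.42  0.92]
call [-177.0, 54.0, 13.0] [0.02, 0.13, -0.09] -> [0.523 0.315 0.357]
call [-181.0, 37.0, -12.0] [0.02, 0.13, -0.1] -> [0.549 0.132 0.345]
call [-14.0, 0.0, 54.0] [-0.0, -0.0, 0.0] -> [0.549 0.133 0.289]
```

Request:
jog_arm(delta_pos=[[-177, 54, 13], [-177, 54, 13], [-177, 54, 13], [-177, 54, 13], [-177, 54, 13]], twist=[[0.02, 0.13, -0.09], [0.02, 0.13, -0.09], [0.02, 0.13, -0.09], [0.02, 0.13, -0.09], [0.02, 0.13, -0.09]], gripper=[20, 20, 20, 20, 20])

```text
time_s: 51.0
ee_pos: [0.5215, 0.3098, 0.3518]
ee_rot: [[0.064, 0.998, -0.003], [0.99, -0.063, 0.127], [0.126, -0.011, -0.992]]
ft_force: [-0.2, 0.7, -1.4]
finger_gap: 0.315
gripper_force: 55.0
```

Request:
jog_arm(delta_pos=[[-181, 37, -12], [-181, 37, -12], [-181, 37, -12], [-181, 37, -12], [-181, 37, -12]], twist=[[0.02, 0.13, -0.1], [0.02, 0.13, -0.1], [0.02, 0.13, -0.1], [0.02, 0.13, -0.1], [0.02, 0.13, -0.1]], gripper=[20, 20, 20, 20, 20])

```text
time_s: 51.5
ee_pos: [0.5483, 0.1275, 0.3404]
ee_rot: [[-0.034, 0.999, -0.021], [0.966, 0.038, 0.256], [0.257, -0.011, -0.966]]
ft_force: [0.8, 0.9, -1.3]
finger_gap: 0.311
gripper_force: 55.0
```

Request:
jog_arm(delta_pos=[[-5, 0, 20], [-10, 0, 40], [-14, 0, 50], [-14, 0, 50], [-14, 0, 50]], twist=[[0, 0, 0], [0, 0, 0], [0, 0, 0], [0, 0, 0], [0, 0, 0]], gripper=[20, 20, 20, 20, 20])

```text
time_s: 52.0
ee_pos: [0.5481, 0.1316, 0.2911]
ee_rot: [[-0.04, 0.999, -0.019], [0.965, 0.044, 0.258], [0.259, -0.008, -0.966]]
ft_force: [0.6, 0.2, 0.1]
finger_gap: 0.313
gripper_force: 55.0
```

```bash
python3 - <<'E'
from h import *
st();print(inrack(read_state()["ee_pos"]));plan((rk(-27,166+68,3,5),RR()))
s=read_state();p=np.array(s["ee_pos"]);R=np.array(s["ee_rot"])
o,c=blobs("scene","s24.png",(270,140,420,270))
print("pred ends",[np.round(proj(p+R@np.array([x,0,-.005]),c)).tolist() for x in(-.168,.032)])
for r in o: print(np.round(cv2.boxPoints(r)).tolist())
E
```

```text
t 52.0 p [0.5481 0.1316 0.2911] head 92.4 pitch 15.0 F [0.6 0.2 0.1] gap 0.313 gf 54.99929170589894 j [ 0.07  0.26  1.73  0.28  1.17 -0.08]
[-28.  233.5  14.1]
call [0.0, 1.0, 16.0] [-0.01, 0.0, 0.0] -> [0.549 0.136 0.276]
pred ends [[297.0, 211.0], [376.0, 196.0]]
[[278.0, 206.0], [357.0, 193.0], [364.0, 235.0], [285.0, 249.0]]
```

Request:
jog_arm(delta_pos=[[0, 1, 4], [0, 1, 8], [0, 1, 11], [0, 1, 11]], twist=[[0, 0, 0], [0, 0, 0], [0, 0, 0], [0, 0, 0]], gripper=[20, 20, 20, 20])

```text
time_s: 52.45
ee_pos: [0.5486, 0.134, 0.2803]
ee_rot: [[-0.04, 0.999, -0.019], [0.965, 0.043, 0.258], [0.259, -0.008, -0.966]]
ft_force: [0.2, -0.5, -2.0]
finger_gap: 0.313
gripper_force: 55.0
```

Request:
jog_arm(delta_pos=[[0, 0, 2], [0, 0, 4], [0, 0, 4]], twist=[[0, 0, 0], [0, 0, 0], [0, 0, 0]], gripper=[20, 20, 20])

```text
time_s: 52.75
ee_pos: [0.5487, 0.1349, 0.2766]
ee_rot: [[-0.04, 0.999, -0.018], [0.965, 0.043, 0.258], [0.259, -0.007, -0.966]]
ft_force: [0.5, -0.5, -1.5]
finger_gap: 0.313
gripper_force: 55.0
```

Request:
jog_arm(delta_pos=[[0, -3, 0], [0, -4, 0], [0, -4, 0]], twist=[[0, 0, 0], [0, 0, 0], [0, 0, 0]], gripper=[20, 20, 20])

```text
time_s: 53.05
ee_pos: [0.5458, 0.1346, 0.2776]
ee_rot: [[-0.041, 0.999, -0.015], [0.965, 0.043, 0.258], [0.258, -0.004, -0.966]]
ft_force: [4.4, -0.6, 0.1]
finger_gap: 0.313
gripper_force: 55.0
```

```bash
python3 - <<'E'
from h import *
st();print(inrack(read_state()["ee_pos"]))
E
```

```text
t 53.05 p [0.5458 0.1346 0.2776] head 92.4 pitch 15.0 F [ 4.4 -0.6  0.1] gap 0.313 gf 55.02186839701608 j [ 0.08  0.27  1.75  0.29  1.14 -0.09]
[-30.2 233.    0.3]
```

In the gap again (side force with no normal load). I'll slide it in.

Request:
jog_arm(delta_pos=[[0, 3, 0], [-8, 3, 0], [-16, 3, 0], [-24, 3, 0], [-30, 3, 0]], twist=[[0, 0, 0], [0, 0, 0], [0, 0, 0], [0, 0, 0], [0, 0, 0]], gripper=[20, 20, 20, 20, 20])

```text
time_s: 53.55
ee_pos: [0.5487, 0.1049, 0.2685]
ee_rot: [[-0.039, 0.999, -0.019], [0.965, 0.043, 0.258], [0.258, -0.008, -0.966]]
ft_force: [0.0, 0.3, -1.4]
finger_gap: 0.316
gripper_force: 55.0
```

Request:
jog_arm(delta_pos=[[-3, 0, 0], [-6, 0, 0], [-9, 0, 0], [-9, 0, 0]], twist=[[0, 0, 0], [0, 0, 0], [0, 0, 0], [0, 0, 0]], gripper=[20, 20, 20, 20])

```text
time_s: 53.95
ee_pos: [0.5493, 0.0969, 0.2666]
ee_rot: [[-0.04, 0.999, -0.018], [0.965, 0.043, 0.258], [0.259, -0.007, -0.966]]
ft_force: [-0.5, 0.2, -0.3]
finger_gap: 0.313
gripper_force: 55.0
```

Request:
jog_arm(delta_pos=[[-3, 0, 0], [-6, 0, 0], [-8, 0, 0], [-8, 0, 0]], twist=[[0, 0, 0], [0, 0, 0], [0, 0, 0], [0, 0, 0]], gripper=[20, 20, 20, 20])

```text
time_s: 54.35
ee_pos: [0.5497, 0.0894, 0.2646]
ee_rot: [[-0.04, 0.999, -0.018], [0.965, 0.043, 0.258], [0.259, -0.007, -0.966]]
ft_force: [-0.0, -0.2, -1.3]
finger_gap: 0.313
gripper_force: 55.0
```

```bash
python3 - <<'E'
from h import *
st();print(inrack(read_state()["ee_pos"]))
E
```

```text
t 54.35 p [0.5497 0.0894 0.2646] head 92.4 pitch 15.0 F [-0.  -0.2 -1.3] gap 0.313 gf 54.99889426399022 j [-0.    0.28  1.76  0.29  1.14 -0.17]
[-28.1 185.9  -0.6]
```

Request:
jog_arm(delta_pos=[[-2, 0, 0], [-4, 0, 0], [-6, 0, 0], [-6, 0, 0]], twist=[[0, 0, 0], [0, 0, 0], [0, 0, 0], [0, 0, 0]], gripper=[20, 20, 20, 20])

```text
time_s: 54.75
ee_pos: [0.5501, 0.0875, 0.2645]
ee_rot: [[-0.04, 0.999, -0.018], [0.963, 0.043, 0.265], [0.266, -0.006, -0.964]]
ft_force: [-0.9, 18.9, 2.9]
finger_gap: 0.311
gripper_force: 55.0
```

```bash
python3 - <<'E'
from h import *
st();print(inrack(read_state()["ee_pos"]));
onrack([-27],"25")
E
```

```text
t 54.75 p [0.5501 0.0875 0.2645] head 92.4 pitch 15.4 F [-0.9 18.9  2.9] gap 0.311 gf 54.99997349688783 j [-0.01  0.29  1.76  0.3   1.14 -0.18]
[-2.78e+01  1.84e+02 -1.00e-01]
top pred ends -27 [[375.0, 233.0], [287.0, 235.0]]
top box px [[340.0, 229.0], [361.0, 229.0], [361.0, 241.0], [340.0, 241.0]] rack xy [[-15.8, 105.2], [-17.0, 57.0], [-43.9, 59.2], [-42.5, 107.2]]
top box px [[290.0, 229.0], [302.0, 229.0], [302.0, 243.0], [290.0, 243.0]] rack xy [[-13.3, 216.8], [-13.9, 190.4], [-44.5, 192.3], [-43.8, 218.6]]
top box px [[288.0, 205.0], [300.0, 205.0], [300.0, 218.0], [288.0, 218.0]] rack xy [[39.8, 218.2], [39.4, 191.6], [10.5, 193.3], [11.0, 219.8]]
top box px [[284.0, 181.0], [308.0, 180.0], [309.0, 193.0], [285.0, 194.0]] rack xy [[93.6, 223.2], [96.0, 170.2], [66.0, 170.6], [63.9, 223.4]]
scene pred ends -27 [[284.0, 220.0], [361.0, 206.0]]
scene box px [[280.0, 211.0], [358.0, 198.0], [364.0, 235.0], [286.0, 248.0]] rack xy [[-84.9, 4.7], [-75.1, 216.3], [105.6, 228.3], [103.6, 46.7]]
wrist pred ends -27 [[316.0, 524.0], [317.0, 216.0]]
wrist box px [[286.0, 232.0], [347.0, 232.0], [347.0, 319.0], [286.0, 319.0]] rack xy [[-42.1, 216.9], [-12.2, 217.0], [-11.0, 169.6], [-43.1, 169.4]]
wrist box px [[395.0, 319.0], [401.0, 229.0], [467.0, 233.0], [461.0, 324.0]] rack xy [[14.1, 169.8], [14.1, 218.7], [46.0, 216.4], [48.6, 167.4]]
wrist box px [[499.0, 319.0], [511.0, 212.0], [587.0, 220.0], [575.0, 327.0]] rack xy [[68.3, 170.3], [65.6, 227.2], [101.4, 223.1], [107.4, 165.9]]
wrist box px [[213.0, 109.0], [234.0, -4.0], [259.0, 0.0], [238.0, 114.0]] rack xy [[-72.9, 273.1], [-60.8, 315.9], [-50.7, 314.4], [-61.9, 271.3]]
```

Seated at the rollers with 19 N. I'll release and rise, then fetch the last stick.

Request:
jog_arm(delta_pos=[[4, 0, 0], [4, 0, 0], [4, 0, 0], [4, 0, 0], [4, 0, 0]], twist=[[0, 0, 0], [0, 0, 0], [0, 0, 0], [0, 0, 0], [0, 0, 0]], gripper=[20, 41, 41, 41, 41])

```text
time_s: 55.4
ee_pos: [0.5499, 0.0871, 0.2642]
ee_rot: [[-0.04, 0.999, -0.018], [0.965, 0.043, 0.258], [0.258, -0.007, -0.966]]
ft_force: [0.2, 0.3, -0.1]
finger_gap: 0.465
gripper_force: 0.0
```

Request:
jog_arm(delta_pos=[[0, 0, -30], [0, 0, -70], [0, 0, -110], [0, 0, -110], [0, 0, -110]], twist=[[0, 0, 0], [0, 0, 0], [0, 0, 0], [0, 0, 0], [0, 0, 0]], gripper=[41, 41, 41, 41, 41])

```text
time_s: 55.9
ee_pos: [0.5521, 0.0587, 0.3711]
ee_rot: [[-0.04, 0.999, -0.016], [0.965, 0.043, 0.258], [0.258, -0.005, -0.966]]
ft_force: [-0.3, 0.4, -0.9]
finger_gap: 0.47
gripper_force: 0.0
```

```bash
python3 - <<'E'
from h import *
st();c=canes("t26.png");onrack([-27],"26")
x,y,h=c[0];R=orient(h)
plan(([.5,.2,.37],R),([x,y,.15],R),([x,y,.05],R))
E
```

```text
t 55.9 p [0.5521 0.0587 0.3711] head 92.4 pitch 15.0 F [-0.3  0.4 -0.9] gap 0.47 gf 0.0 j [-0.06  0.19  1.63  0.27  1.36 -0.16]
cane [0.4454 0.361 ] head 81.4 L,W 0.205 0.028
top pred ends -27 [[375.0, 233.0], [287.0, 235.0]]
top box px [[289.0, 229.0], [311.0, 229.0], [311.0, 243.0], [289.0, 243.0]] rack xy [[-13.2, 219.0], [-14.3, 170.4], [-45.1, 172.4], [-43.7, 220.7]]
top box px [[348.0, 227.0], [379.0, 227.0], [379.0, 240.0], [348.0, 240.0]] rack xy [[-11.8, 86.6], [-13.4, 14.5], [-42.8, 17.1], [-40.8, 88.8]]
top box px [[288.0, 205.0], [313.0, 205.0], [313.0, 218.0], [288.0, 218.0]] rack xy [[39.8, 218.2], [39.0, 162.5], [10.0, 164.4], [11.0, 219.8]]
top box px [[284.0, 181.0], [316.0, 179.0], [316.0, 193.0], [285.0, 194.0]] rack xy [[93.6, 223.2], [96.9, 152.5], [66.7, 152.9], [63.9, 223.4]]
scene pred ends -27 [[284.0, 220.0], [361.0, 206.0]]
scene box px [[280.0, 210.0], [358.0, 199.0], [364.0, 236.0], [286.0, 247.0]] rack xy [[-90.2, 5.7], [-70.1, 217.8], [109.3, 227.6], [99.5, 45.6]]
wrist pred ends -27 [[318.0, 398.0], [318.0, 185.0]]
wrist box px [[365.0, 316.0], [371.0, 193.0], [410.0, 195.0], [405.0, 318.0]] rack xy [[14.4, 110.6], [14.4, 218.6], [45.2, 217.3], [48.6, 109.2]]
wrist box px [[302.0, 194.0], [337.0, 194.0], [337.0, 319.0], [302.0, 319.0]] rack xy [[-39.9, 218.0], [-12.3, 218.1], [-10.4, 108.0], [-41.1, 107.8]]
wrist box px [[427.0, 319.0], [439.0, 183.0], [481.0, 187.0], [468.0, 322.0]] rack xy [[67.9, 108.9], [66.8, 226.5], [98.9, 223.6], [104.0, 105.6]]
wrist box px [[236.0, 113.0], [257.0, -3.0], [276.0, 0.0], [255.0, 116.0]] rack xy [[-87.9, 277.9], [-68.7, 350.8], [-55.6, 348.8], [-73.6, 275.5]]
call [138.0, -45.0, 36.0] [-0.04, -0.26, 0.19] -> [0.5  0.2  0.37]
call [76.0, -39.0, 110.0] [0.0, -0.0, 0.0] -> [0.473 0.281 0.26 ]
call [75.0, -40.0, 110.0] [0.01, -0.0, 0.0] -> [0.445 0.361 0.15 ]
call [0.0, 1.0, 100.0] [-0.0, -0.0, 0.0] -> [0.446 0.361 0.05 ]
```

Request:
jog_arm(delta_pos=[[138, -45, 36], [138, -45, 36], [138, -45, 36], [138, -45, 36], [138, -45, 36]], twist=[[-0.04, -0.26, 0.19], [-0.04, -0.26, 0.19], [-0.04, -0.26, 0.19], [-0.04, -0.26, 0.19], [-0.04, -0.26, 0.19]], gripper=[44, 44, 44, 44, 44])

```text
time_s: 56.6
ee_pos: [0.499, 0.2026, 0.3706]
ee_rot: [[0.144, 0.99, 0.006], [0.99, -0.144, -0.001], [0.0, 0.006, -1.0]]
ft_force: [0.1, -0.1, 0.6]
finger_gap: 0.503
gripper_force: 0.0
```

Request:
jog_arm(delta_pos=[[151, -78, 220], [151, -78, 220], [151, -78, 220], [151, -78, 220], [151, -78, 220]], twist=[[0, 0, 0], [0, 0, 0], [0, 0, 0], [0, 0, 0], [0, 0, 0]], gripper=[44, 44, 44, 44, 44])

```text
time_s: 57.1
ee_pos: [0.453, 0.3439, 0.1712]
ee_rot: [[0.15, 0.989, 0.007], [0.989, -0.15, -0.001], [0.0, 0.007, -1.0]]
ft_force: [0.4, -0.5, -0.2]
finger_gap: 0.501
gripper_force: 0.0
```

```bash
python3 - <<'E'
from h import *
st();R=orient(81.4);plan(([.4454,.361,.05],R))
E
```

```text
t 57.1 p [0.453  0.3439 0.1712] head 81.4 pitch 0.0 F [ 0.4 -0.5 -0.2] gap 0.501 gf 0.0 j [ 0.63  0.4   1.8  -0.01  0.93  0.79]
call [16.0, -11.0, 121.0] [0.01, -0.0, -0.0] -> [0.445 0.361 0.05 ]
```

Request:
jog_arm(delta_pos=[[16, -11, 40], [16, -11, 85], [16, -11, 120], [16, -11, 120], [16, -11, 120]], twist=[[0, 0, 0], [0, 0, 0], [0, 0, 0], [0, 0, 0], [0, 0, 0]], gripper=[44, 44, 44, 44, 44])

```text
time_s: 57.6
ee_pos: [0.4458, 0.3607, 0.0529]
ee_rot: [[0.15, 0.989, 0.006], [0.989, -0.15, -0.002], [-0.001, 0.007, -1.0]]
ft_force: [0.5, 0.2, 1.1]
finger_gap: 0.501
gripper_force: 0.0
```

Request:
jog_arm(delta_pos=[[0, 0, 10], [0, 0, 20], [0, 0, 28], [0, 0, 28], [0, 0, 28]], twist=[[0, 0, 0], [0, 0, 0], [0, 0, 0], [0, 0, 0], [0, 0, 0]], gripper=[44, 44, 44, 44, 44])

```text
time_s: 58.1
ee_pos: [0.4458, 0.3618, 0.0254]
ee_rot: [[0.149, 0.989, 0.008], [0.989, -0.149, -0.0], [0.001, 0.008, -1.0]]
ft_force: [0.6, 0.5, -0.5]
finger_gap: 0.5
gripper_force: 0.0
```

Request:
jog_arm(delta_pos=[[0, 0, 6], [0, 0, 6], [0, 0, 6], [0, 0, 6], [0, 0, 6]], twist=[[0, 0, 0], [0, 0, 0], [0, 0, 0], [0, 0, 0], [0, 0, 0]], gripper=[44, 20, 20, 20, 20], newtons=55)

```text
time_s: 58.6
ee_pos: [0.4459, 0.3618, 0.0194]
ee_rot: [[0.149, 0.989, 0.008], [0.989, -0.149, -0.0], [0.001, 0.008, -1.0]]
ft_force: [0.1, 0.5, -0.7]
finger_gap: 0.318
gripper_force: 55.0
```

Request:
jog_arm(delta_pos=[[0, 0, 0], [0, 0, 0], [0, 0, 0]], twist=[[0, 0, 0], [0, 0, 0], [0, 0, 0]], gripper=[20, 20, 20])

```text
time_s: 58.9
ee_pos: [0.4459, 0.3618, 0.0194]
ee_rot: [[0.149, 0.989, 0.008], [0.989, -0.149, -0.0], [0.001, 0.008, -1.0]]
ft_force: [0.6, -0.1, -0.5]
finger_gap: 0.314
gripper_force: 55.0
```

Request:
jog_arm(delta_pos=[[0, 0, -40], [0, 0, -90], [0, 0, -140], [0, 0, -190], [0, 0, -240]], twist=[[0, 0, 0], [0, 0, 0], [0, 0, 0], [0, 0, 0], [0, 0, 0]], gripper=[20, 20, 20, 20, 20])

```text
time_s: 59.4
ee_pos: [0.4433, 0.3614, 0.2612]
ee_rot: [[0.149, 0.989, 0.007], [0.989, -0.149, -0.001], [0.0, 0.007, -1.0]]
ft_force: [0.6, 0.7, -2.0]
finger_gap: 0.314
gripper_force: 55.0
```

Request:
jog_arm(delta_pos=[[0, 0, -50], [0, 0, -100], [0, 0, -100], [0, 0, -100]], twist=[[0, 0, 0], [0, 0, 0], [0, 0, 0], [0, 0, 0]], gripper=[20, 20, 20, 20])

```text
time_s: 59.8
ee_pos: [0.4431, 0.3619, 0.36]
ee_rot: [[0.149, 0.989, 0.009], [0.989, -0.149, 0.001], [0.002, 0.009, -1.0]]
ft_force: [0.2, 0.1, -2.2]
finger_gap: 0.314
gripper_force: 55.0
```

```bash
python3 - <<'E'
from h import *
st();plan((rk(-81,175,70,5),RR()),(rk(-81,163,16,5),RR()))
E
```

```text
t 59.8 p [0.4431 0.3619 0.36  ] head 81.4 pitch 0.1 F [ 0.2  0.1 -2.2] gap 0.314 gf 54.99755922239274 j [ 0.67  0.21  1.61 -0.01  1.32  0.82]
call [-145.0, 49.0, 18.0] [0.02, 0.13, -0.09] -> [0.47  0.211 0.342]
call [-150.0, 37.0, -3.0] [0.01, 0.13, -0.1] -> [0.498 0.06  0.325]
call [-12.0, -1.0, 54.0] [0.0, -0.0, 0.0] -> [0.497 0.063 0.27 ]
```

Request:
jog_arm(delta_pos=[[-145, 49, 18], [-145, 49, 18], [-145, 49, 18], [-145, 49, 18], [-145, 49, 18]], twist=[[0.02, 0.13, -0.09], [0.02, 0.13, -0.09], [0.02, 0.13, -0.09], [0.02, 0.13, -0.09], [0.02, 0.13, -0.09]], gripper=[20, 20, 20, 20, 20])

```text
time_s: 60.3
ee_pos: [0.4693, 0.2092, 0.3392]
ee_rot: [[0.063, 0.998, -0.002], [0.99, -0.062, 0.129], [0.129, -0.01, -0.992]]
ft_force: [-0.4, 1.1, -2.0]
finger_gap: 0.313
gripper_force: 55.0
```

Request:
jog_arm(delta_pos=[[-150, 37, -3], [-150, 37, -3], [-150, 37, -3], [-150, 37, -3], [-150, 37, -3]], twist=[[0.01, 0.13, -0.1], [0.01, 0.13, -0.1], [0.01, 0.13, -0.1], [0.01, 0.13, -0.1], [0.01, 0.13, -0.1]], gripper=[20, 20, 20, 20, 20])

```text
time_s: 60.8
ee_pos: [0.4985, 0.0593, 0.3233]
ee_rot: [[-0.038, 0.999, -0.009], [0.965, 0.039, 0.258], [0.258, 0.001, -0.966]]
ft_force: [-0.9, -0.0, -1.2]
finger_gap: 0.312
gripper_force: 55.0
```

Request:
jog_arm(delta_pos=[[-5, 0, 20], [-10, 0, 40], [-12, 0, 52], [-12, 0, 52], [-12, 0, 52]], twist=[[0, 0, 0], [0, 0, 0], [0, 0, 0], [0, 0, 0], [0, 0, 0]], gripper=[20, 20, 20, 20, 20])

```text
time_s: 61.3
ee_pos: [0.4984, 0.0631, 0.2716]
ee_rot: [[-0.042, 0.999, -0.008], [0.965, 0.043, 0.258], [0.258, 0.003, -0.966]]
ft_force: [0.3, 0.2, -1.4]
finger_gap: 0.311
gripper_force: 55.0
```

```bash
python3 - <<'E'
from h import *
st();print(inrack(read_state()["ee_pos"]));plan((rk(-81,163,3,5),RR()))
E
```

```text
t 61.3 p [0.4984 0.0631 0.2716] head 92.5 pitch 15.0 F [ 0.3  0.2 -1.4] gap 0.311 gf 54.99776512384415 j [-0.06  0.19  1.86  0.29  1.13 -0.23]
[-80.4 164.3  12.5]
call [-1.0, -1.0, 14.0] [0.0, 0.0, 0.0] -> [0.497 0.066 0.258]
```

Request:
jog_arm(delta_pos=[[0, -1, 4], [0, -1, 8], [0, -1, 11], [0, -1, 11]], twist=[[0, 0, 0], [0, 0, 0], [0, 0, 0], [0, 0, 0]], gripper=[20, 20, 20, 20])

```text
time_s: 61.7
ee_pos: [0.497, 0.0648, 0.2605]
ee_rot: [[-0.041, 0.999, -0.008], [0.965, 0.041, 0.258], [0.258, 0.003, -0.966]]
ft_force: [-0.0, 0.4, -1.3]
finger_gap: 0.312
gripper_force: 55.0
```

Request:
jog_arm(delta_pos=[[0, 0, 2], [0, -3, 2], [0, -4, 2], [0, -4, 2]], twist=[[0, 0, 0], [0, 0, 0], [0, 0, 0], [0, 0, 0]], gripper=[20, 20, 20, 20])

```text
time_s: 62.1
ee_pos: [0.4958, 0.0649, 0.2602]
ee_rot: [[-0.041, 0.999, -0.001], [0.965, 0.04, 0.258], [0.258, 0.01, -0.966]]
ft_force: [5.3, -0.4, -0.0]
finger_gap: 0.314
gripper_force: 55.0
```

```bash
python3 - <<'E'
from h import *
print(inrack(read_state()["ee_pos"]))
E
```

```text
[-83.  163.2   1. ]
```

Laterally captured in the gap. I'll slide it in.

Request:
jog_arm(delta_pos=[[0, 3, -1], [-8, 3, -1], [-16, 3, -1], [-24, 3, -1], [-32, 3, -1]], twist=[[0, 0, 0], [0, 0, 0], [0, 0, 0], [0, 0, 0], [0, 0, 0]], gripper=[20, 20, 20, 20, 20])

```text
time_s: 62.6
ee_pos: [0.4975, 0.0333, 0.2513]
ee_rot: [[-0.04, 0.999, -0.007], [0.965, 0.041, 0.258], [0.258, 0.003, -0.966]]
ft_force: [1.3, 0.9, -0.8]
finger_gap: 0.314
gripper_force: 55.0
```

Request:
jog_arm(delta_pos=[[-3, 0, 0], [-6, 0, 0], [-9, 0, 0], [-11, 0, 0], [-11, 0, 0]], twist=[[0, 0, 0], [0, 0, 0], [0, 0, 0], [0, 0, 0], [0, 0, 0]], gripper=[20, 20, 20, 20, 20])

```text
time_s: 63.1
ee_pos: [0.4979, 0.0237, 0.2486]
ee_rot: [[-0.041, 0.999, -0.008], [0.965, 0.041, 0.259], [0.259, 0.003, -0.966]]
ft_force: [0.6, 2.3, -0.9]
finger_gap: 0.312
gripper_force: 55.0
```

```bash
python3 - <<'E'
from h import *
st();print(inrack(read_state()["ee_pos"]))
E
```

```text
t 63.1 p [0.4979 0.0237 0.2486] head 92.4 pitch 15.0 F [ 0.6  2.3 -0.9] gap 0.312 gf 54.99822281766683 j [-0.14  0.22  1.88  0.29  1.1  -0.32]
[-82.5 120.3   0.5]
```

Request:
jog_arm(delta_pos=[[-2, 0, 0], [-4, 0, 0], [-6, 0, 0], [-6, 0, 0]], twist=[[0, 0, 0], [0, 0, 0], [0, 0, 0], [0, 0, 0]], gripper=[20, 20, 20, 20])

```text
time_s: 63.5
ee_pos: [0.4981, 0.022, 0.2482]
ee_rot: [[-0.04, 0.999, -0.008], [0.963, 0.041, 0.266], [0.266, 0.003, -0.964]]
ft_force: [1.1, 22.2, 4.1]
finger_gap: 0.308
gripper_force: 55.0
```

Request:
jog_arm(delta_pos=[[4, 0, 0], [4, 0, 0], [4, 0, 0], [4, 0, 0], [4, 0, 0]], twist=[[0, 0, 0], [0, 0, 0], [0, 0, 0], [0, 0, 0], [0, 0, 0]], gripper=[20, 41, 41, 41, 41])

```text
time_s: 64.0
ee_pos: [0.498, 0.0212, 0.2481]
ee_rot: [[-0.041, 0.999, -0.007], [0.965, 0.041, 0.258], [0.258, 0.003, -0.966]]
ft_force: [-0.8, -0.2, 0.5]
finger_gap: 0.464
gripper_force: 0.0
```

Request:
jog_arm(delta_pos=[[0, 0, -30], [0, 0, -70], [0, 0, -120], [0, 0, -120], [0, 0, -120]], twist=[[0, 0, 0], [0, 0, 0], [0, 0, 0], [0, 0, 0], [0, 0, 0]], gripper=[41, 41, 41, 41, 41])

```text
time_s: 64.5
ee_pos: [0.4994, -0.01, 0.365]
ee_rot: [[-0.041, 0.999, -0.005], [0.965, 0.04, 0.257], [0.257, 0.006, -0.966]]
ft_force: [-0.2, -0.4, 0.3]
finger_gap: 0.471
gripper_force: 0.0
```

```bash
python3 - <<'E'
from h import *
st();onrack([81,27,-27,-81],"27")
plan((rk(81,275,75,0),RR()),(rk(81,275,10,0),RR()))
E
```

```text
t 64.5 p [ 0.4994 -0.01    0.365 ] head 92.4 pitch 14.9 F [-0.2 -0.4  0.3] gap 0.471 gf 0.0 j [-0.2   0.11  1.74  0.26  1.36 -0.31]
top pred ends 81 [[371.0, 186.0], [284.0, 187.0]]
top pred ends 27 [[373.0, 209.0], [285.0, 211.0]]
top pred ends -27 [[375.0, 233.0], [287.0, 235.0]]
top pred ends -81 [[377.0, 257.0], [288.0, 260.0]]
top box px [[291.0, 254.0], [357.0, 252.0], [357.0, 265.0], [291.0, 268.0]] rack xy [[-67.9, 218.8], [-67.5, 70.4], [-97.4, 71.6], [-97.0, 219.5]]
top box px [[289.0, 229.0], [349.0, 228.0], [349.0, 242.0], [289.0, 243.0]] rack xy [[-13.3, 219.5], [-13.2, 84.7], [-44.6, 86.4], [-43.8, 220.6]]
top box px [[288.0, 204.0], [355.0, 203.0], [355.0, 217.0], [288.0, 218.0]] rack xy [[41.1, 218.4], [41.5, 66.6], [10.5, 68.6], [10.9, 219.7]]
top box px [[285.0, 181.0], [374.0, 178.0], [374.0, 192.0], [285.0, 194.0]] rack xy [[94.8, 222.5], [99.2, 16.7], [67.4, 18.7], [64.2, 223.4]]
scene pred ends 81 [[278.0, 244.0], [362.0, 229.0]]
scene pred ends 27 [[281.0, 232.0], [362.0, 217.0]]
scene pred ends -27 [[284.0, 220.0], [361.0, 206.0]]
scene pred ends -81 [[287.0, 
[... 391 characters left out ...]
x [[415.0, 318.0], [445.0, 97.0], [489.0, 103.0], [458.0, 324.0]] rack xy [[7.1, 37.0], [14.5, 224.2], [47.6, 219.8], [47.1, 31.1]]
wrist box px [[364.0, 312.0], [372.0, 101.0], [413.0, 102.0], [404.0, 313.0]] rack xy [[-39.7, 43.2], [-40.3, 221.6], [-9.7, 220.4], [-3.1, 41.6]]
wrist box px [[302.0, 102.0], [339.0, 102.0], [339.0, 319.0], [302.0, 319.0]] rack xy [[-93.8, 220.6], [-65.7, 220.7], [-62.0, 35.7], [-95.8, 35.7]]
wrist box px [[481.0, 318.0], [515.0, 85.0], [562.0, 92.0], [528.0, 325.0]] rack xy [[67.2, 37.3], [65.4, 232.1], [100.7, 227.1], [110.3, 30.6]]
call [157.0, 165.0, 44.0] [0.0, 0.0, 0.0] -> [0.656 0.161 0.361]
call [-0.0, -0.0, 65.0] [0.0, 0.0, 0.0] -> [0.656 0.177 0.298]
```

All four read at gap spacing (rack x about 81, 27, -27, -81). The first one sits roughly 7 mm further out than the others, so I'll nudge it in with closed fingers.

Request:
jog_arm(delta_pos=[[157, 165, 44], [157, 165, 44], [157, 165, 44], [157, 165, 44], [157, 165, 44]], twist=[[0, 0, 0], [0, 0, 0], [0, 0, 0], [0, 0, 0], [0, 0, 0]], gripper=[0, 0, 0, 0, 0])

```text
time_s: 65.15
ee_pos: [0.6579, 0.1633, 0.3602]
ee_rot: [[-0.042, 0.999, -0.011], [0.965, 0.043, 0.258], [0.258, 0.0, -0.966]]
ft_force: [-0.4, -0.2, 0.6]
finger_gap: 0.053
gripper_force: 0.0
```

Request:
jog_arm(delta_pos=[[0, 0, 40], [0, 0, 80], [0, 0, 80], [0, 0, 80]], twist=[[0, 0, 0], [0, 0, 0], [0, 0, 0], [0, 0, 0]], gripper=[0, 0, 0, 0])

```text
time_s: 65.55
ee_pos: [0.6557, 0.1811, 0.2842]
ee_rot: [[-0.041, 0.999, -0.011], [0.965, 0.042, 0.258], [0.258, 0.0, -0.966]]
ft_force: [-0.0, 0.0, 0.1]
finger_gap: 0.005
gripper_force: 0.0
```

```bash
python3 - <<'E'
from h import *
st();print(inrack(read_state()["ee_pos"]));plan((rk(81,245,-5,0),RR()))
E
```

```text
t 65.55 p [0.6557 0.1811 0.2842] head 92.4 pitch 14.9 F [-0.   0.   0.1] gap 0.005 gf 0.0 j [ 0.13  0.44  1.49  0.28  1.21 -0.  ]
[ 81.5 275.3  -4.2]
call [-30.0, -1.0, 1.0] [-0.0, 0.0, 0.0] -> [0.656 0.152 0.276]
```

Request:
jog_arm(delta_pos=[[-8, 0, 1], [-16, 0, 1], [-24, 0, 1], [-32, 0, 1], [-36, 0, 1]], twist=[[0, 0, 0], [0, 0, 0], [0, 0, 0], [0, 0, 0], [0, 0, 0]], gripper=[0, 0, 0, 0, 0])

```text
time_s: 66.05
ee_pos: [0.6581, 0.1451, 0.2755]
ee_rot: [[-0.04, 0.999, -0.006], [0.965, 0.04, 0.258], [0.258, 0.004, -0.966]]
ft_force: [-0.2, -0.6, 0.0]
finger_gap: 0.008
gripper_force: 0.0
```

Request:
jog_arm(delta_pos=[[-3, 0, 0], [-6, 0, 0], [-9, 0, 0], [-9, 0, 0]], twist=[[0, 0, 0], [0, 0, 0], [0, 0, 0], [0, 0, 0]], gripper=[0, 0, 0, 0])

```text
time_s: 66.45
ee_pos: [0.6583, 0.1435, 0.275]
ee_rot: [[-0.042, 0.999, -0.007], [0.963, 0.042, 0.268], [0.268, 0.004, -0.963]]
ft_force: [-1.3, 21.4, 5.8]
finger_gap: 0.004
gripper_force: 11.2
```

```bash
python3 - <<'E'
from h import *
st();print(inrack(read_state()["ee_pos"]))
E
```

```text
t 66.45 p [0.6583 0.1435 0.275 ] head 92.5 pitch 15.5 F [-1.3 21.4  5.8] gap 0.004 gf 11.192422597669065 j [ 0.07  0.44  1.5   0.29  1.2  -0.08]
[ 82.5 236.5  -3.4]
```

Request:
jog_arm(delta_pos=[[20, 0, 0], [20, 0, -50], [20, 0, -100], [20, 0, -150], [20, 0, -150]], twist=[[0, 0, 0], [0, 0, 0], [0, 0, 0], [0, 0, 0], [0, 0, 0]], gripper=[0, 0, 0, 0, 0])

```text
time_s: 66.95
ee_pos: [0.6613, 0.1174, 0.4316]
ee_rot: [[-0.043, 0.999, 0.006], [0.965, 0.04, 0.259], [0.258, 0.017, -0.966]]
ft_force: [0.9, -0.3, 0.1]
finger_gap: 0.005
gripper_force: 0.0
```

Request:
jog_arm(delta_pos=[[-50, 0, 0], [-100, 0, 0], [-150, 0, 0], [-170, 0, 0], [-170, 0, 0]], twist=[[0, 0, 0], [0, 0, 0], [0, 0, 0], [0, 0, 0], [0, 0, 0]], gripper=[0, 0, 0, 0, 0])

```text
time_s: 67.45
ee_pos: [0.6651, -0.0481, 0.3771]
ee_rot: [[-0.037, 0.999, -0.009], [0.965, 0.038, 0.258], [0.259, 0.001, -0.966]]
ft_force: [0.7, 0.3, -0.4]
finger_gap: 0.008
gripper_force: 0.0
```

```bash
python3 - <<'E'
from h import *
st();a,_=snap("scene","s28.png");w,_=snap("wrist","w28.png");t,_=snap("top","t28.png")
A=cv2.resize(a[175:265,265:385],(400,300),interpolation=cv2.INTER_CUBIC)
T=cv2.resize(t[165:285,275:395],(300,300),interpolation=cv2.INTER_CUBIC)
W=cv2.resize(w[40:340,100:600],(500,300))
can=np.zeros((600,720,3),np.uint8);can[:300,:400]=A;can[:300,400:700]=T;can[300:,:500]=W
cv2.imwrite("pics/comp.png",can[:,:,::-1])
E
```

```text
t 67.45 p [ 0.6651 -0.0481  0.3771] head 92.2 pitch 15.0 F [ 0.7  0.3 -0.4] gap 0.008 gf 0.0 j [-0.21  0.39  1.35  0.26  1.47 -0.28]
```

View pics/comp.png

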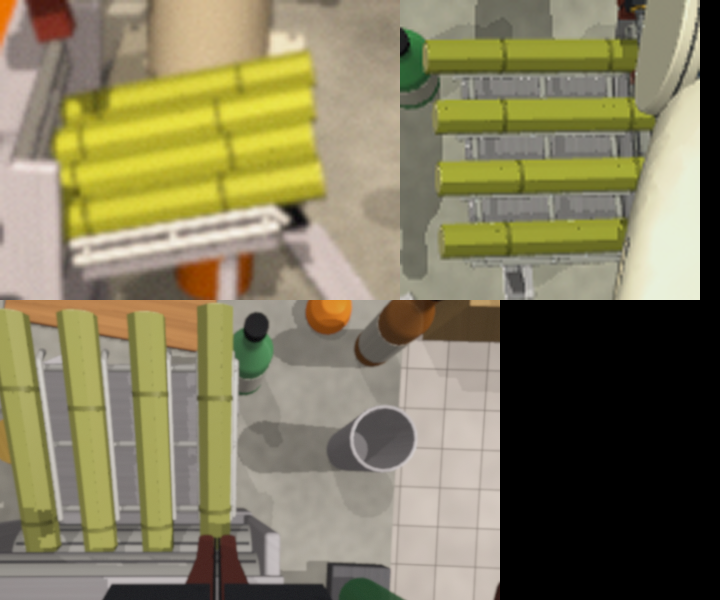

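The composite shows four parallel sticks on the rack, each with a wire edge visible beside it. The first stick, at the +x side, sits about 7 mm further out than the others. I'll probe its top height by touch and compare it with its neighbour.

```bash
python3 - <<'E'
from h import *
print(inrack(read_state()["ee_pos"]))
plan((rk(81,170,28,0),RR()))
E
```

```text
[ 82.4  81.9 146.1]
call [88.0, -2.0, 118.0] [0.0, 0.0, 0.0] -> [0.659 0.071 0.288]
```

Request:
jog_arm(delta_pos=[[50, -2, 40], [88, -2, 80], [88, -2, 118], [88, -2, 118], [88, -2, 118]], twist=[[0, 0, 0], [0, 0, 0], [0, 0, 0], [0, 0, 0], [0, 0, 0]], gripper=[0, 0, 0, 0, 0])

```text
time_s: 68.1
ee_pos: [0.6586, 0.0716, 0.2877]
ee_rot: [[-0.044, 0.999, -0.009], [0.965, 0.045, 0.258], [0.258, 0.002, -0.966]]
ft_force: [0.4, 0.8, 0.1]
finger_gap: 0.006
gripper_force: 0.0
```

Request:
jog_arm(delta_pos=[[0, 0, 4], [0, 0, 7], [0, 0, 9], [0, 0, 11], [0, 0, 11]], twist=[[0, 0, 0], [0, 0, 0], [0, 0, 0], [0, 0, 0], [0, 0, 0]], gripper=[0, 0, 0, 0, 0])

```text
time_s: 68.6
ee_pos: [0.6595, 0.0716, 0.2783]
ee_rot: [[-0.041, 0.999, -0.006], [0.965, 0.041, 0.258], [0.258, 0.005, -0.966]]
ft_force: [-0.2, -1.1, 4.7]
finger_gap: 0.01
gripper_force: 2.5
```

```bash
python3 - <<'E'
from h import *
st();print(inrack(read_state()["ee_pos"]))
E
```

```text
t 68.6 p [0.6595 0.0716 0.2783] head 92.4 pitch 14.9 F [-0.2 -1.1  4.7] gap 0.01 gf 2.5253248533408623 j [-0.03  0.43  1.5   0.28  1.23 -0.17]
[ 80.9 168.   18.5]
```

Request:
jog_arm(delta_pos=[[0, 0, -14], [0, -30, -14], [0, -54, -14], [0, -54, -6], [0, -54, 0]], twist=[[0, 0, 0], [0, 0, 0], [0, 0, 0], [0, 0, 0], [0, 0, 0]], gripper=[0, 0, 0, 0, 0])

```text
time_s: 69.1
ee_pos: [0.6057, 0.07, 0.278]
ee_rot: [[-0.041, 0.999, -0.005], [0.965, 0.041, 0.258], [0.258, 0.005, -0.966]]
ft_force: [-15.0, -13.6, 56.2]
finger_gap: 0.002
gripper_force: 30.5
```

Request:
jog_arm(delta_pos=[[0, 0, 0], [0, 0, 0]], twist=[[0, 0, 0], [0, 0, 0]], gripper=[0, 0])

```text
time_s: 69.3
ee_pos: [0.6057, 0.0699, 0.2783]
ee_rot: [[-0.041, 0.999, -0.007], [0.965, 0.042, 0.258], [0.258, 0.004, -0.966]]
ft_force: [-7.3, -3.4, 11.6]
finger_gap: 0.002
gripper_force: 6.2
```

```bash
python3 - <<'E'
from h import *
st();print(inrack(read_state()["ee_pos"]))
E
```

```text
t 69.3 p [0.6057 0.0699 0.2783] head 92.4 pitch 15.0 F [-7.3 -3.4 11.6] gap 0.002 gf 6.2211615045089275 j [-0.04  0.35  1.63  0.28  1.19 -0.19]
[ 27.1 168.4  18.4]
```

Both tops are at the same height (18.5 and 18.4). I'll probe the other two the same way.

Request:
jog_arm(delta_pos=[[0, 0, -14], [0, -30, -14], [0, -54, -14], [0, -54, -8], [0, -54, -4]], twist=[[0, 0, 0], [0, 0, 0], [0, 0, 0], [0, 0, 0], [0, 0, 0]], gripper=[0, 0, 0, 0, 0])

```text
time_s: 69.8
ee_pos: [0.5523, 0.0669, 0.2808]
ee_rot: [[-0.041, 0.999, -0.006], [0.965, 0.041, 0.258], [0.258, 0.005, -0.966]]
ft_force: [0.5, -0.2, -0.0]
finger_gap: 0.004
gripper_force: 0.0
```

Request:
jog_arm(delta_pos=[[0, 0, 2], [0, 0, 4], [0, 0, 4]], twist=[[0, 0, 0], [0, 0, 0], [0, 0, 0]], gripper=[0, 0, 0])

```text
time_s: 70.1
ee_pos: [0.5525, 0.0677, 0.2782]
ee_rot: [[-0.042, 0.999, -0.006], [0.965, 0.042, 0.258], [0.258, 0.005, -0.966]]
ft_force: [-4.8, -3.9, 12.6]
finger_gap: 0.0
gripper_force: 6.7
```

```bash
python3 -c "
from h import *
st();print(inrack(read_state()['ee_pos']))"
```

```text
t 70.1 p [0.5525 0.0677 0.2782] head 92.5 pitch 14.9 F [-4.8 -3.9 12.6] gap 0.0 gf 6.674851253628731 j [-0.04  0.27  1.75  0.28  1.16 -0.2 ]
[-26.2 168.3  18.3]
```

Request:
jog_arm(delta_pos=[[0, 0, -14], [0, -30, -14], [0, -54, -14], [0, -54, -8], [0, -54, -4]], twist=[[0, 0, 0], [0, 0, 0], [0, 0, 0], [0, 0, 0], [0, 0, 0]], gripper=[0, 0, 0, 0, 0])

```text
time_s: 70.6
ee_pos: [0.4983, 0.0648, 0.2806]
ee_rot: [[-0.041, 0.999, -0.006], [0.965, 0.041, 0.258], [0.258, 0.005, -0.966]]
ft_force: [-0.4, 0.5, -0.1]
finger_gap: 0.003
gripper_force: 0.0
```

Request:
jog_arm(delta_pos=[[0, 0, 2], [0, 0, 4], [0, 0, 4]], twist=[[0, 0, 0], [0, 0, 0], [0, 0, 0]], gripper=[0, 0, 0])

```text
time_s: 70.9
ee_pos: [0.4984, 0.0654, 0.2782]
ee_rot: [[-0.042, 0.999, -0.006], [0.965, 0.042, 0.258], [0.258, 0.005, -0.966]]
ft_force: [-5.2, -4.7, 16.2]
finger_gap: 0.008
gripper_force: 8.2
```

```bash
python3 -c "
from h import *
st();print(inrack(read_state()['ee_pos']))"
```

```text
t 70.9 p [0.4984 0.0654 0.2782] head 92.5 pitch 14.9 F [-5.2 -4.7 16.2] gap 0.008 gf 8.19650247140089 j [-0.05  0.18  1.86  0.29  1.14 -0.22]
[-80.3 168.3  18.3]
```

All four tops are within 0.2 mm of each other, so all are down in gaps. Now for the lever, which the measured knob position and height put in stop (upright). I'll go over the hood and behind the knob, and re-measure it on the way.

```bash
python3 - <<'E'
from h import *
R=orient(92.3);s=read_state()
plan((np.array(s["ee_pos"])+[0,-.02,.13],RR()),([.62,-.365,.40],R),([.62,-.365,.30],R))
o,c=snap("scene","s30.png");g=cv2.cvtColor(o,cv2.COLOR_RGB2GRAY)
u=proj([.6217,-.3125,.2425],c);m=(g<40).astype(np.uint8);k=np.zeros_like(m);x,y=map(int,u);k[y-14:y+14,x-14:x+22]=1
n,l,stt,cen=cv2.connectedComponentsWithStats(m*k);print(u,stt[1:],cen[1:])
E
```

```text
call [14.0, -0.0, -131.0] [0.0, 0.0, 0.0] -> [0.499 0.045 0.408]
call [-202.0, 52.0, -49.0] [0.0, -0.13, 0.0] -> [ 0.559 -0.16   0.404]
call [-206.0, 52.0, -23.0] [0.0, -0.13, 0.0] -> [ 0.62  -0.365  0.4  ]
call [0.0, -1.0, 100.0] [0.0, -0.0, 0.0] -> [ 0.62  -0.365  0.3  ]
[179.57556329 220.20607101] [[165 206  26  23 274]] [[177.4379562  213.08394161]]
```

Request:
jog_arm(delta_pos=[[0, 0, -40], [0, 0, -90], [14, 0, -131], [14, 0, -131]], twist=[[0, 0, 0], [0, 0, 0], [0, 0, 0], [0, 0, 0]], gripper=[0, 0, 0, 0])

```text
time_s: 71.35
ee_pos: [0.5012, 0.0453, 0.4129]
ee_rot: [[-0.043, 0.999, 0.003], [0.965, 0.041, 0.258], [0.257, 0.014, -0.966]]
ft_force: [0.3, 0.4, 0.1]
finger_gap: 0.005
gripper_force: 0.0
```

Request:
jog_arm(delta_pos=[[-202, 52, -49], [-202, 52, -49], [-202, 52, -49], [-202, 52, -49], [-202, 52, -49]], twist=[[0, -0.13, 0], [0, -0.13, 0], [0, -0.13, 0], [0, -0.13, 0], [0, -0.13, 0]], gripper=[0, 0, 0, 0, 0])

```text
time_s: 71.85
ee_pos: [0.5594, -0.1639, 0.4001]
ee_rot: [[-0.038, 0.999, -0.003], [0.991, 0.039, 0.13], [0.13, 0.002, -0.991]]
ft_force: [0.3, 0.3, 0.7]
finger_gap: 0.007
gripper_force: 0.0
```

Request:
jog_arm(delta_pos=[[-206, 52, -23], [-206, 52, -23], [-206, 52, -23], [-206, 52, -23], [-206, 52, -23]], twist=[[0, -0.13, 0], [0, -0.13, 0], [0, -0.13, 0], [0, -0.13, 0], [0, -0.13, 0]], gripper=[0, 0, 0, 0, 0])

```text
time_s: 72.35
ee_pos: [0.6194, -0.3684, 0.3955]
ee_rot: [[-0.039, 0.999, 0.002], [0.999, 0.039, 0.002], [0.002, 0.002, -1.0]]
ft_force: [0.5, -0.4, -0.3]
finger_gap: 0.002
gripper_force: 0.0
```

Request:
jog_arm(delta_pos=[[0, 0, 0], [0, 0, 0]], twist=[[0, 0, 0], [0, 0, 0]], gripper=[0, 0])

```text
time_s: 72.55
ee_pos: [0.6187, -0.3635, 0.3973]
ee_rot: [[-0.042, 0.999, 0.002], [0.999, 0.042, 0.003], [0.003, 0.003, -1.0]]
ft_force: [-0.4, 0.5, -0.4]
finger_gap: 0.007
gripper_force: 0.0
```

```bash
python3 - <<'E'
from h import *
st();w,c=snap("wrist","w31.png");s,cs=snap("scene","s31.png");K=[.6217,-.3125,.2425]
res={}
for n,a,cc,r in (("w",w,c,45),("s",s,cs,12)):
    u=proj(K,cc);m=(cv2.cvtColor(a,cv2.COLOR_RGB2GRAY)<40).astype(np.uint8);k=np.zeros_like(m);x,y=map(int,u);k[max(0,y-r):y+r,max(0,x-r):x+r]=1
    q,l,stt,cen=cv2.connectedComponentsWithStats(m*k);print(n,u,stt[1:].tolist(),cen[1:].tolist())
    if q>1: res[n]=cen[1+np.argmax(stt[1:,4])]
if len(res)==2: print(tri(res["w"],c,res["s"],cs))
plan(([.62,-.362,.236],orient(92.3)))
E
```

```text
t 72.55 p [ 0.6187 -0.3635  0.3973] head 92.4 pitch 0.1 F [-0.4  0.5 -0.4] gap 0.007 gf 0.0 j [-0.55  0.44  1.21  0.    1.49 -0.59]
w [320.96089556 167.71711682] [[310, 155, 27, 27, 429], [334, 183, 2, 4, 7]] [[321.42657342657344, 167.83449883449885], [334.42857142857144, 184.71428571428572]]
s [179.57556329 220.20607101] [[167, 208, 22, 21, 209]] [[178.04784688995215, 214.79904306220095]]
(array([ 0.62226533, -0.31238922,  0.25814991]), np.float64(0.002351613193431065))
call [1.0, 1.0, 162.0] [0.0, -0.0, 0.0] -> [ 0.62  -0.362  0.236]
```

The wrist view matches the predicted knob position to the pixel. I'll lower behind it and push toward the rollers.

Request:
jog_arm(delta_pos=[[0, 3, 45], [0, 3, 90], [0, 3, 135], [0, 3, 157], [0, 3, 157]], twist=[[0, 0, 0], [0, 0, 0], [0, 0, 0], [0, 0, 0], [0, 0, 0]], gripper=[0, 0, 0, 0, 0])

```text
time_s: 73.15
ee_pos: [0.6204, -0.3617, 0.2376]
ee_rot: [[-0.043, 0.999, -0.002], [0.999, 0.043, 0.005], [0.005, -0.002, -1.0]]
ft_force: [-0.2, 0.7, 0.8]
finger_gap: 0.004
gripper_force: 0.0
```

Request:
jog_arm(delta_pos=[[10, 0, 0], [20, 0, 0], [30, 0, 0], [40, 0, 0], [50, 0, 0]], twist=[[0, 0, 0], [0, 0, 0], [0, 0, 0], [0, 0, 0], [0, 0, 0]], gripper=[0, 0, 0, 0, 0])

```text
time_s: 73.65
ee_pos: [0.6213, -0.315, 0.2441]
ee_rot: [[-0.041, 0.999, 0.008], [0.999, 0.041, -0.002], [-0.003, 0.008, -1.0]]
ft_force: [0.7, 0.3, 0.6]
finger_gap: 0.006
gripper_force: 0.2
```

Request:
jog_arm(delta_pos=[[6, 0, 0], [12, 0, 0], [17, 0, 0], [17, 0, 0]], twist=[[0, 0, 0], [0, 0, 0], [0, 0, 0], [0, 0, 0]], gripper=[0, 0, 0, 0])

```text
time_s: 74.05
ee_pos: [0.6193, -0.2968, 0.2411]
ee_rot: [[-0.042, 0.999, 0.003], [0.999, 0.042, 0.002], [0.002, 0.003, -1.0]]
ft_force: [-0.2, -0.7, 0.6]
finger_gap: 0.008
gripper_force: 0.0
```

Request:
jog_arm(delta_pos=[[-20, 0, 0], [-60, 0, 0], [-60, 0, -50], [-60, 0, -100], [-60, 0, -157]], twist=[[0, 0, 0], [0, 0, 0], [0, 0, 0], [0, 0, 0], [0, 0, 0]], gripper=[0, 0, 0, 0, 0])

```text
time_s: 74.55
ee_pos: [0.6208, -0.3597, 0.3921]
ee_rot: [[-0.04, 0.999, 0.002], [0.999, 0.04, 0.002], [0.002, 0.002, -1.0]]
ft_force: [1.2, -0.8, 1.1]
finger_gap: 0.002
gripper_force: 0.0
```

```bash
python3 - <<'E'
from h import *
st();w,c=snap("wrist","w32.png");s,cs=snap("scene","s32.png")
y=np.array([-.0401,.9992,0])
P=np.array([.622,-.3124,.140])
K=lambda a:P+y*.105*np.sin(a)+np.array([0,0,.105*np.cos(a)])
for n,a,cc,r in (("w",w,c,90),("s",s,cs,30)):
    print(n,{q:np.round(proj(K(q),cc)).tolist() for q in (-.4,0,.3,.4,.5)})
    x0,y0=map(int,proj(K(.2),cc));m=(cv2.cvtColor(a,cv2.COLOR_RGB2GRAY)<40).astype(np.uint8);k=np.zeros_like(m);k[max(0,y0-r):y0+r,max(0,x0-r):x0+r]=1
    q,l,stt,cen=cv2.connectedComponentsWithStats(m*k);print([(stt[i].tolist(),np.round(cen[i]).tolist()) for i in range(1,q) if stt[i,4]>40])
E
```

```text
t 74.55 p [ 0.6208 -0.3597  0.3921] head 92.3 pitch 0.1 F [ 1.2 -0.8  1.1] gap 0.002 gf 0.0 j [-0.54  0.44  1.22  0.    1.48 -0.58]
w {-0.4: [319.0, 216.0], 0: [319.0, 172.0], 0.3: [319.0, 136.0], 0.4: [319.0, 124.0], 0.5: [319.0, 113.0]}
[([307, 109, 28, 33, 508], [319.0, 125.0])]
s {-0.4: [163.0, 221.0], 0: [179.0, 219.0], 0.3: [192.0, 222.0], 0.4: [196.0, 223.0], 0.5: [201.0, 225.0]}
[([158, 190, 44, 24, 720], [177.0, 202.0]), ([193, 220, 9, 13, 75], [196.0, 225.0])]
```

The knob is at (319,125), and 0.4 rad predicts (319,124), so the lever is in the feed notch. The arm touches nothing. I'll do a quick last check on the sticks and bottle, then hand in.

```bash
python3 - <<'E'
from h import *
o,c=blobs("scene","s33.png",(265,160,370,270))
for r in o: print("sticks",np.round(cv2.boxPoints(r)).tolist())
o,c=blobs("scene","s33g.png",(300,240,480,360),(60,100,40),(90,255,255),60)
for r in o: print("green",np.round(r[0]),np.round(r[1]))
print(sign_off())
E
```

```text
sticks [[277.0, 201.0], [358.0, 189.0], [365.0, 234.0], [284.0, 247.0]]
green [372. 299.] [22. 30.]
the job is handed in; nothing more can be done
None
```

I handed the job in at about 75 s of the 210 s: drawer pushed to its hard stop, all four canes in rack gaps against the rollers, lever in the feed notch, and the juice bottle (moved about 7 cm aside) and honey jar not knocked over; sign-off returned no verdict, I dropped one stick twice on the way, and I did not re-check the drawer by camera.

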